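# Moisture-test the leather heels and sort them for gluing or drying

### The arm

A 7-joint arm with a two-finger parallel gripper is mounted at the origin on the work surface. World frame = base frame: x ahead of the robot, y to its left, z up, the work surface at z = 0. Lengths are in m, angles in rad, forces in N, time in s.
With the tool pointing down it reaches from about 0.4 to 0.875 m from the base axis. Payload 6.5 kg.
Tool frame: the origin (TCP) lies at the very end of the fingers, on their centre line; the grasp point (between the pads) lies 19 mm behind it; z points along the fingers, y is the direction in which the jaws open and shut (so a half turn about z gives the same grasp; the last joint's range is limited). The gripper opens to 85 mm and grips with 20 to 120 N. Pads are 22 mm wide; open, the fingers measure 114 mm over their backs; the gripper's body (76 mm by 85 mm) begins 54 mm behind the grasp point. The pads swing forward as they close: fully open they stand 13 mm farther back than shut.
Start: joints at [-1.287, 0.536, -0.004, 1.538, 0.003, 1.067, -0.071], TCP at [0.223, 0.611, 0.231] pointing down, gripper open.
Joint ranges: [-2.7, 2.7], [-0.37, 2.16], [-1.27, 1.26], [0.24, 2.4], [-1.31, 4.45], [0.19, 1.91], [-2.76, 2.76]. Speed limits (rad/s): [2.39, 2.39, 3.14, 3.14, 3.14, 3.14, 3.14].

### API

Orientations are given as a rotation vector (axis times angle).
In Python, from bench import r gives the robot as it stands.
- The arm moves only by the shell command python3 -m handwheel 'ROWS' [FORCE]. ROWS is JSON, a list of rows, each a list of 3 entries, a list of its own where there are three numbers: the turn, a rotation vector about the tool's x, y, z in degrees, then the shift along the tool's x, y, z in m, then the opening in per cent of the stroke, from 0 (shut) to 100 (fully open). A call has 1 to 10 rows; each row shifts and turns the pose as measured when the row begins, along the tool's axes as they then stand; what a row does not reach is not made up. A row lasts 1/12 s, in which the tool goes at most 41.7 mm and 7.16 degrees, less where a joint would pass 70% of its speed; a pose out of reach is approached as far as the arm can. A call with a gripper value outside its range is refused whole. The fingers move at their own pace and stop on an object; FORCE is the grip in N (left out, the last holds). Time passes only in rows, so rows that do not move let the fingers close. It gives the time, the measured TCP pose, the force and the opening at its end, in the units of the state.
- r.read_state(): the state, without advancing time (a new reading comes with each control period).
- r.get_image(name): name is "scene" or "top"; returns a dict with "frame" (420x560x3 uint8, red, green, blue), "fx", "fy", "cx", "cy" (pixels), "distortion" ([k1, k2, p1, p2, k3] as OpenCV has them; the pictures are not rectified), "origin" and "attitude" of the camera in the world. Camera axes: x right, y up, looking along -z (the intrinsics and any distortion apply to the point x, -y, -z); pixel columns grow to the right and rows downward; lengths in m; the calibration is good to about 2 mm. A picture is of the moment at which its call begins. There is no depth.
- r.sign_off(): hands the job in, once; it reports no verdict.
The state is a dict: "t": time; "joint_pos": joint angles; "qd": joint speeds; "effort": joint torques, N m; "position": TCP position; "tool_rot": TCP orientation; "contact_force": force on the tool from outside, world axes, zero at the start; "moment": the same for the moment, N m; "grip_width": finger opening in m.
Only numpy, scipy, OpenCV 4.12 (cv2) and the standard library are available. Lean on these libraries where they do the work, as an engineer would, in place of code of your own. Each camera call takes 0.05 s, during which the arm holds its last target.

### The job

Take the moisture meter from its dock and check it with both pins on the dock's two brass contacts, then test the leather heels one by one from the robot's left to its right: set the pins gently astride the light blue dot by the heel's straight front edge, then astride the dot by its round back, holding the meter still and upright for two seconds on each point, as on the contacts, to let the reading settle. Stand the meter back in its dock, then lay the damp (dark brown) heels on the slatted drying rack and the dry (pale tan) ones in the blue gluing tray, each flat inside the lip on the slats or the floor with its dots up. Leave the jar, hammer, thread cone, tin and cup where they are.

Things in the scene. Friction and masses are not known exactly. Their poses are not given: they have to be found in the camera images.
- meter: orange and black pin-type moisture meter, 130 g, upright in its dock, pins down. Case 46 mm (x) by 26 mm (y), from 14 to 130 mm above the origin; below it two steel pins 3 mm thick, 14 mm long, at x = +8 and -8 mm. Origin midway between the pin points, z up the case. Take it from above across the 26 mm, above the dock's walls
- meter_tip (a point): the point midway between the two pin points (the meter's origin)
- dock: black dock, fixed. Origin on the bench under the middle of its pocket; x, y as the docked meter's, z up. Pocket 54 mm (x) by 34 mm (y) inside, open at the top, walls to 60 mm; the case stands on ledges in it, the meter's origin 10 mm above the bench, pins free. A low deck (top 18 mm) on the -x side carries two brass check contacts
- dock_check (a point): point midway between the two brass check contacts (discs 13 mm across, 16 mm apart along the dock's x) on the deck's top, 65 mm from the pocket's middle towards the dock's -x; rigid
- board: green cutting mat 150 x 500 mm, 2 mm thick, fixed on the bench, with the heels in a row along its y (about 120 mm apart); origin under its middle
- tray: gluing tray, blue enamelled, for the dry heels; fixed. Floor 4 mm thick, 130 mm (its x) by 150 mm (its y) inside, a 6 mm lip above the floor all round, 5 mm wide. Origin under its middle, z up; room for four heels two by two
- rack: drying rack of pale wooden slats for the damp heels; fixed. The slats' top is 15 mm above the bench, 130 mm (its x) by 150 mm (its y) inside, a 6 mm lip above the slats all round, 5 mm wide. Origin under its middle, z up; room for four heels two by two
- gluejar: closed jar with a blue lid, 60 mm across, 95 mm tall; a bystander, leave it alone; origin under its middle
- hammer: hammer lying on the bench; a bystander, leave it alone
- tin: closed round brass rivet tin, 52 mm across, 28 mm tall; a bystander, not always there, leave it alone; origin under its middle
- cup: white cup, 70 mm across, 75 mm tall; a bystander, not always there, leave it alone; origin under its middle
- spool: thread cone, 44 mm across, 66 mm tall; a bystander, leave it alone; origin under its middle
- heel1_dry: dry, pale tan stacked-leather heel, rigid, 60 g; absent, or at place 1 of the row from the robot's left (+y). D-shaped, 54 mm long (x), 48 wide (y), 24 tall: straight front edge at x = +27 mm, flat flanks back to x = -3, then half-round to x = -27. Two light blue dots 8 mm across on its top, at (13, 0, 24) mm by the front and (-11, 0, 24) mm by the back. Origin under its middle, z up
- heel1_damp: damp, dark brown stacked-leather heel, rigid, 60 g; absent, or at place 1 of the row from the robot's left (+y). D-shaped, 54 mm long (x), 48 wide (y), 24 tall: straight front edge at x = +27 mm, flat flanks back to x = -3, then half-round to x = -27. Two light blue dots 8 mm across on its top, at (13, 0, 24) mm by the front and (-11, 0, 24) mm by the back. Origin under its middle, z up
- heel2_dry: dry, pale tan stacked-leather heel, rigid, 60 g; absent, or at place 2 of the row from the robot's left (+y). D-shaped, 54 mm long (x), 48 wide (y), 24 tall: straight front edge at x = +27 mm, flat flanks back to x = -3, then half-round to x = -27. Two light blue dots 8 mm across on its top, at (13, 0, 24) mm by the front and (-11, 0, 24) mm by the back. Origin under its middle, z up
- heel2_damp: damp, dark brown stacked-leather heel, rigid, 60 g; absent, or at place 2 of the row from the robot's left (+y). D-shaped, 54 mm long (x), 48 wide (y), 24 tall: straight front edge at x = +27 mm, flat flanks back to x = -3, then half-round to x = -27. Two light blue dots 8 mm across on its top, at (13, 0, 24) mm by the front and (-11, 0, 24) mm by the back. Origin under its middle, z up
- heel3_dry: dry, pale tan stacked-leather heel, rigid, 60 g; absent, or at place 3 of the row from the robot's left (+y). D-shaped, 54 mm long (x), 48 wide (y), 24 tall: straight front edge at x = +27 mm, flat flanks back to x = -3, then half-round to x = -27. Two light blue dots 8 mm across on its top, at (13, 0, 24) mm by the front and (-11, 0, 24) mm by the back. Origin under its middle, z up
- heel3_damp: damp, dark brown stacked-leather heel, rigid, 60 g; absent, or at place 3 of the row from the robot's left (+y). D-shaped, 54 mm long (x), 48 wide (y), 24 tall: straight front edge at x = +27 mm, flat flanks back to x = -3, then half-round to x = -27. Two light blue dots 8 mm across on its top, at (13, 0, 24) mm by the front and (-11, 0, 24) mm by the back. Origin under its middle, z up
- heel4_dry: dry, pale tan stacked-leather heel, rigid, 60 g; absent, or at place 4 of the row from the robot's left (+y). D-shaped, 54 mm long (x), 48 wide (y), 24 tall: straight front edge at x = +27 mm, flat flanks back to x = -3, then half-round to x = -27. Two light blue dots 8 mm across on its top, at (13, 0, 24) mm by the front and (-11, 0, 24) mm by the back. Origin under its middle, z up
- heel4_damp: damp, dark brown stacked-leather heel, rigid, 60 g; absent, or at place 4 of the row from the robot's left (+y). D-shaped, 54 mm long (x), 48 wide (y), 24 tall: straight front edge at x = +27 mm, flat flanks back to x = -3, then half-round to x = -27. Two light blue dots 8 mm across on its top, at (13, 0, 24) mm by the front and (-11, 0, 24) mm by the back. Origin under its middle, z up
Not all that is in view belongs to the job. Leave any purple or red look-alike of the heel2_damp alone.

How it is judged:
On the way, in this order (a step that is already met when the one before it is completed fails the run):
1. the meter is checked: both pins on the dock's two brass contacts, upright (distance between meter_tip and dock_check below 0.006 m and angle between the x axis of meter and the x axis of dock, either way round below 0.25 rad and contact force between meter and dock above 0.5 N and angle between meter's own z axis and vertical below 0.2 rad), for 1.6 s.
2. heel position 1, counted from the left: the dot by its straight front edge is tested, pins astride it and touching the leather (((x of meter_tip in the frame of heel1_dry between 0.007 and 0.019 m and y of meter_tip in the frame of heel1_dry between -0.006 and 0.006 m and z of meter_tip in the frame of heel1_dry between 0.02 and 0.028 m and contact force between meter and heel1_dry above 0.5 N and angle between the z axis of meter and the z axis of heel1_dry, either way round below 0.2 rad) or (x of meter_tip in the frame of heel1_damp between 0.007 and 0.019 m and y of meter_tip in the frame of heel1_damp between -0.006 and 0.006 m and z of meter_tip in the frame of heel1_damp between 0.02 and 0.028 m and contact force between meter and heel1_damp above 0.5 N and angle between the z axis of meter and the z axis of heel1_damp, either way round below 0.2 rad))), for 1.6 s.
3. heel position 1, counted from the left: then the dot by its round back is tested, pins astride it and touching the leather (((x of meter_tip in the frame of heel1_dry between -0.017 and -0.005 m and y of meter_tip in the frame of heel1_dry between -0.006 and 0.006 m and z of meter_tip in the frame of heel1_dry between 0.02 and 0.028 m and contact force between meter and heel1_dry above 0.5 N and angle between the z axis of meter and the z axis of heel1_dry, either way round below 0.2 rad) or (x of meter_tip in the frame of heel1_damp between -0.017 and -0.005 m and y of meter_tip in the frame of heel1_damp between -0.006 and 0.006 m and z of meter_tip in the frame of heel1_damp between 0.02 and 0.028 m and contact force between meter and heel1_damp above 0.5 N and angle between the z axis of meter and the z axis of heel1_damp, either way round below 0.2 rad))), for 1.6 s.
4. heel position 2, counted from the left: the dot by its straight front edge is tested, pins astride it and touching the leather (((x of meter_tip in the frame of heel2_dry between 0.007 and 0.019 m and y of meter_tip in the frame of heel2_dry between -0.006 and 0.006 m and z of meter_tip in the frame of heel2_dry between 0.02 and 0.028 m and contact force between meter and heel2_dry above 0.5 N and angle between the z axis of meter and the z axis of heel2_dry, either way round below 0.2 rad) or (x of meter_tip in the frame of heel2_damp between 0.007 and 0.019 m and y of meter_tip in the frame of heel2_damp between -0.006 and 0.006 m and z of meter_tip in the frame of heel2_damp between 0.02 and 0.028 m and contact force between meter and heel2_damp above 0.5 N and angle between the z axis of meter and the z axis of heel2_damp, either way round below 0.2 rad))), for 1.6 s.
5. heel position 2, counted from the left: then the dot by its round back is tested, pins astride it and touching the leather (((x of meter_tip in the frame of heel2_dry between -0.017 and -0.005 m and y of meter_tip in the frame of heel2_dry between -0.006 and 0.006 m and z of meter_tip in the frame of heel2_dry between 0.02 and 0.028 m and contact force between meter and heel2_dry above 0.5 N and angle between the z axis of meter and the z axis of heel2_dry, either way round below 0.2 rad) or (x of meter_tip in the frame of heel2_damp between -0.017 and -0.005 m and y of meter_tip in the frame of heel2_damp between -0.006 and 0.006 m and z of meter_tip in the frame of heel2_damp between 0.02 and 0.028 m and contact force between meter and heel2_damp above 0.5 N and angle between the z axis of meter and the z axis of heel2_damp, either way round below 0.2 rad))), for 1.6 s.
6. heel position 3, counted from the left: the dot by its straight front edge is tested, pins astride it and touching the leather (((x of meter_tip in the frame of heel3_dry between 0.007 and 0.019 m and y of meter_tip in the frame of heel3_dry between -0.006 and 0.006 m and z of meter_tip in the frame of heel3_dry between 0.02 and 0.028 m and contact force between meter and heel3_dry above 0.5 N and angle between the z axis of meter and the z axis of heel3_dry, either way round below 0.2 rad) or (x of meter_tip in the frame of heel3_damp between 0.007 and 0.019 m and y of meter_tip in the frame of heel3_damp between -0.006 and 0.006 m and z of meter_tip in the frame of heel3_damp between 0.02 and 0.028 m and contact force between meter and heel3_damp above 0.5 N and angle between the z axis of meter and the z axis of heel3_damp, either way round below 0.2 rad))), for 1.6 s.
7. heel position 3, counted from the left: then the dot by its round back is tested, pins astride it and touching the leather (((x of meter_tip in the frame of heel3_dry between -0.017 and -0.005 m and y of meter_tip in the frame of heel3_dry between -0.006 and 0.006 m and z of meter_tip in the frame of heel3_dry between 0.02 and 0.028 m and contact force between meter and heel3_dry above 0.5 N and angle between the z axis of meter and the z axis of heel3_dry, either way round below 0.2 rad) or (x of meter_tip in the frame of heel3_damp between -0.017 and -0.005 m and y of meter_tip in the frame of heel3_damp between -0.006 and 0.006 m and z of meter_tip in the frame of heel3_damp between 0.02 and 0.028 m and contact force between meter and heel3_damp above 0.5 N and angle between the z axis of meter and the z axis of heel3_damp, either way round below 0.2 rad))), for 1.6 s.
8. heel position 4, counted from the left: the dot by its straight front edge is tested, pins astride it and touching the leather (((x of meter_tip in the frame of heel4_dry between 0.007 and 0.019 m and y of meter_tip in the frame of heel4_dry between -0.006 and 0.006 m and z of meter_tip in the frame of heel4_dry between 0.02 and 0.028 m and contact force between meter and heel4_dry above 0.5 N and angle between the z axis of meter and the z axis of heel4_dry, either way round below 0.2 rad) or (x of meter_tip in the frame of heel4_damp between 0.007 and 0.019 m and y of meter_tip in the frame of heel4_damp between -0.006 and 0.006 m and z of meter_tip in the frame of heel4_damp between 0.02 and 0.028 m and contact force between meter and heel4_damp above 0.5 N and angle between the z axis of meter and the z axis of heel4_damp, either way round below 0.2 rad))), for 1.6 s.
9. heel position 4, counted from the left: then the dot by its round back is tested, pins astride it and touching the leather (((x of meter_tip in the frame of heel4_dry between -0.017 and -0.005 m and y of meter_tip in the frame of heel4_dry between -0.006 and 0.006 m and z of meter_tip in the frame of heel4_dry between 0.02 and 0.028 m and contact force between meter and heel4_dry above 0.5 N and angle between the z axis of meter and the z axis of heel4_dry, either way round below 0.2 rad) or (x of meter_tip in the frame of heel4_damp between -0.017 and -0.005 m and y of meter_tip in the frame of heel4_damp between -0.006 and 0.006 m and z of meter_tip in the frame of heel4_damp between 0.02 and 0.028 m and contact force between meter and heel4_damp above 0.5 N and angle between the z axis of meter and the z axis of heel4_damp, either way round below 0.2 rad))), for 1.6 s.
10. the meter stands in its dock again, let go (horizontal distance between meter and dock below 0.008 m and z of meter in the frame of dock below 0.014 m and angle between meter's own z axis and vertical below 0.12 rad and contact force between meter and the fingers below 0.1 N), for 0.3 s.
At the end, for the whole second after the job is handed in: damp heels flat on the rack and dry ones flat in the tray: middles within 45 mm (x) and 55 mm (y) of its middle, undersides within 4 mm of slats or floor, tilt under 0.12 rad, at rest; meter upright in its dock within 8 mm, at rest; the other things within 30 mm of their starts (x of heel1_dry in the frame of tray between -0.045 and 0.045 m and y of heel1_dry in the frame of tray between -0.055 and 0.055 m and z of heel1_dry in the frame of tray between 0 and 0.008 m and angle between each of heel1_dry, heel1_damp, heel2_dry, heel2_damp, heel3_dry, heel3_damp, heel4_dry, heel4_damp, meter's own z axis and vertical below 0.12 rad and linear speed of each of heel1_dry, heel1_damp, heel2_dry, heel2_damp, heel3_dry, heel3_damp, heel4_dry, heel4_damp, meter below 0.02 m/s and x of heel1_damp in the frame of rack between -0.045 and 0.045 m and y of heel1_damp in the frame of rack between -0.055 and 0.055 m and z of heel1_damp in the frame of rack between 0.011 and 0.019 m and x of heel2_dry in the frame of tray between -0.045 and 0.045 m and y of heel2_dry in the frame of tray between -0.055 and 0.055 m and z of heel2_dry in the frame of tray between 0 and 0.008 m and x of heel2_damp in the frame of rack between -0.045 and 0.045 m and y of heel2_damp in the frame of rack between -0.055 and 0.055 m and z of heel2_damp in the frame of rack between 0.011 and 0.019 m and x of heel3_dry in the frame of tray between -0.045 and 0.045 m and y of heel3_dry in the frame of tray between -0.055 and 0.055 m and z of heel3_dry in the frame of tray between 0 and 0.008 m and x of heel3_damp in the frame of rack between -0.045 and 0.045 m and y of heel3_damp in the frame of rack between -0.055 and 0.055 m and z of heel3_damp in the frame of rack between 0.011 and 0.019 m and x of heel4_dry in the frame of tray between -0.045 and 0.045 m and y of heel4_dry in the frame of tray between -0.055 and 0.055 m and z of heel4_dry in the frame of tray between 0 and 0.008 m and x of heel4_damp in the frame of rack between -0.045 and 0.045 m and y of heel4_damp in the frame of rack between -0.055 and 0.055 m and z of heel4_damp in the frame of rack between 0.011 and 0.019 m and horizontal distance between meter and dock below 0.008 m and z of meter in the frame of dock below 0.014 m and distance of each of gluejar, hammer, spool, tin, cup from where it was at the start of the episode below 0.03 m); the robot touches nothing.
It fails at once if the meter is pressed hard (over 60 N) on a heel (contact force between meter and heel1_dry above 60 N or contact force between meter and heel1_damp above 60 N or contact force between meter and heel2_dry above 60 N or contact force between meter and heel2_damp above 60 N or contact force between meter and heel3_dry above 60 N or contact force between meter and heel3_damp above 60 N or contact force between meter and heel4_dry above 60 N or contact force between meter and heel4_damp above 60 N).
It fails at once if the jar, hammer, thread cone, tin or cup is pushed over 30 mm or knocked over (distance of any of gluejar, hammer, spool, tin, cup from where it was at the start of the episode above 0.03 m or angle between any of gluejar, spool, cup's own z axis and vertical above 0.5 rad).
Of heel1_dry, heel1_damp only 1 to 1 are there at a start; the rules pass over those that are not, and their reading is None.
Of heel2_dry, heel2_damp, tin only 1 to 1 are there at a start; the rules pass over those that are not, and their reading is None.
Of heel3_dry, heel3_damp only 1 to 1 are there at a start; the rules pass over those that are not, and their reading is None.
Of heel4_dry, heel4_damp, cup only 1 to 1 are there at a start; the rules pass over those that are not, and their reading is None.
At some moment in a run one of heel1_dry, heel1_damp, heel2_dry, heel2_damp, heel3_dry, heel3_damp, heel4_dry, heel4_damp may be knocked a few centimetres aside while the robot is not near it.
Once in a run the grip may slacken for a moment while it holds something.
It also fails if it takes over 208 s, if anything falls off the work surface, if the arm or the gripper's body presses on something with over 40 N, if the wrist force passes 120 N, or if a joint passes its speed limit or range.

## Working session

There is one attempt and no reset: what is moved stays moved. The work goes in short steps, Python scripts to look and compute and a shell command to move; the robot and the scene stay as the last step left them, time stands still between calls to the robot, and variables do not carry over. Pictures are saved under pics/ and viewed, and the job is handed in when it is done.

```bash
ls; mkdir -p pics
python3 - <<'E'
from bench import r
import cv2,json
s=r.read_state(); print(s)
for n in("scene","top"):
    d=r.get_image(n); cv2.imwrite(f"pics/{n}0.png",d["frame"][:,:,::-1])
    print({k:v for k,v in d.items() if k!="frame"})
E
```

```text
pics
{'t': 0.0, 'joint_pos': array([-1.28720004,  0.53718266, -0.00446335,  1.53888375,  0.00261228,
        1.06727717, -0.07116945]), 'qd': array([ 2.22997831e-04, -1.79556989e-03,  1.51881096e-04,  9.14177500e-05,
        7.35524818e-04,  1.40223014e-03, -6.18836548e-04]), 'effort': array([ 3.30267912e-04, -5.83409536e+01,  1.04889996e+00, -2.59108454e+01,
        1.23475344e-02,  9.66815685e-03, -2.15988013e-05]), 'position': array([0.22254838, 0.61003971, 0.23039802]), 'tool_rot': array([-5.46429804e-01, -3.09352367e+00,  2.72664366e-03]), 'contact_force': array([ 0.56933307, -1.17535109,  0.43545613]), 'moment': array([0.04037379, 0.02136277, 0.05223847]), 'grip_width': 0.08514339731190777}
{'fx': 451.8476523430422, 'fy': 451.8476523430422, 'cx': 273.4758624062596, 'cy': 211.83245123522275, 'distortion': array([-0.13032849,  0.        ,  0.        ,  0.        ,  0.        ]), 'origin': array([ 1.25032437, -0.3530166 ,  0.78958001]), 'attitude': array([0.7794703 , 0.51327963, 1.02757722])}
{'fx': 447.53961575507793, 'fy': 447.53961575507793, 'cx': 288.1944355813548, 'cy': 206.97564654857734, 'distortion': array([-0.13400269,  0.        ,  0.        ,  0.        ,  0.        ]), 'origin': array([0.29418932, 0.02258464, 1.16599259]), 'attitude': array([ 0.12539439, -0.10562867, -1.58230195])}
```

View pics/scene0.png

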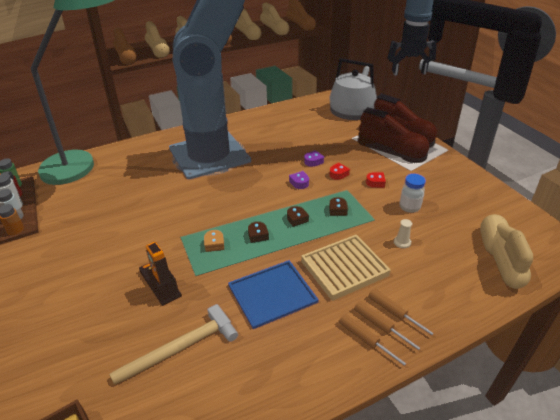

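View pics/top0.png

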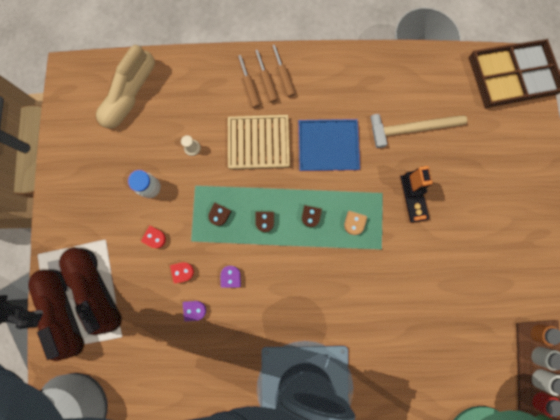

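```bash
cat > h.py <<'E'
from bench import r
import numpy as np, cv2
from scipy.spatial.transform import Rotation as R
def cam(n,save=None):
    d=r.get_image(n)
    d["K"]=np.array([[d["fx"],0,d["cx"]],[0,d["fy"],d["cy"]],[0,0,1.]])
    d["R"]=R.from_rotvec(d["attitude"]).as_matrix()
    if save: cv2.imwrite(save,d["frame"][:,:,::-1])
    return d
def unproj(d,px,z):
    p=cv2.undistortPoints(np.array(px,float).reshape(-1,1,2),d["K"],d["distortion"]).reshape(-1,2)
    ray=np.c_[p[:,0],-p[:,1],-np.ones(len(p))]@d["R"].T
    s=(z-d["origin"][2])/ray[:,2]
    return d["origin"]+ray*s[:,None]
def proj(d,P):
    c=(np.array(P,float).reshape(-1,3)-d["origin"])@d["R"]
    c=c*[1,-1,-1]
    return cv2.projectPoints(c,np.zeros(3),np.zeros(3),d["K"],d["distortion"])[0].reshape(-1,2)
def crop(d,x0,y0,x1,y1,f,fn):
    im=d["frame"][y0:y1,x0:x1,::-1]
    cv2.imwrite(fn,cv2.resize(im,None,fx=f,fy=f,interpolation=cv2.INTER_CUBIC))
def st():
    s=r.read_state(); M=R.from_rotvec(s["tool_rot"]).as_matrix()
    print("t",round(s["t"],2),"pos",s["position"].round(4),"F",s["contact_force"].round(1),"w",round(s["grip_width"],4))
    print("toolx",M[:,0].round(3),"tooly",M[:,1].round(3),"toolz",M[:,2].round(3)); return s,M
def rel(target,M,p): # world shift->tool shift
    return M.T@(np.array(target)-p)
E
python3 - <<'E'
from h import *
t=cam("top"); s=cam("scene")
crop(t,185,170,390,255,3.8,"pics/c1.png"); crop(t,390,150,440,230,7,"pics/c2.png")
crop(s,175,185,375,275,3.9,"pics/c3.png"); crop(s,130,235,190,305,8,"pics/c4.png"); crop(t,220,100,370,180,5,"pics/c5.png")
st()
E
```

```text
t 0.2 pos [0.2226 0.6103 0.2307] F [ 0.2 -0.2  0.1] w 0.0853
toolx [-0.939  0.343 -0.   ] tooly [ 0.343  0.939 -0.001] toolz [-0.    -0.001 -1.   ]
```

View pics/c1.png

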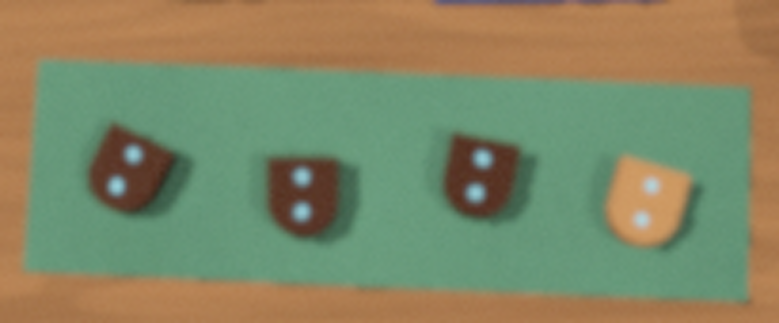

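View pics/c2.png

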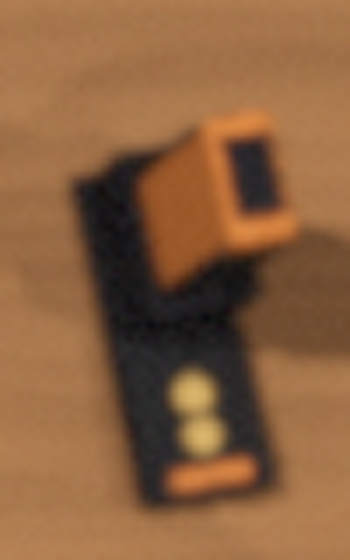

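View pics/c4.png

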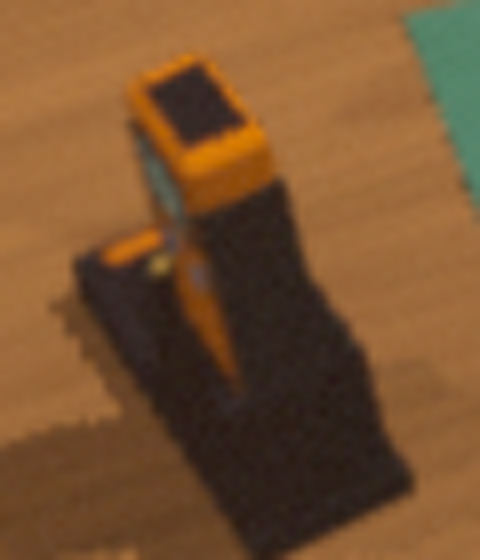

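View pics/c5.png

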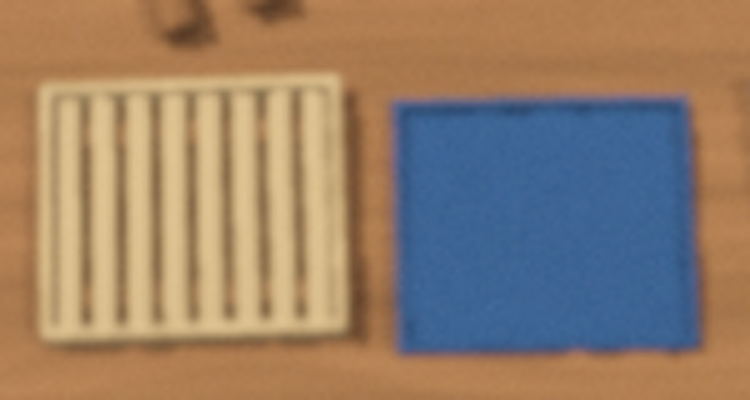

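View pics/c3.png

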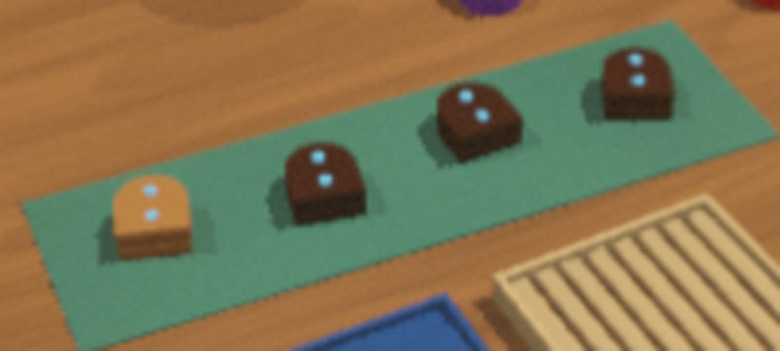

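```bash
cat >> h.py <<'E'
def blobs(d,mask,amin=3):
    n,l,stt,c=cv2.connectedComponentsWithStats(mask.astype(np.uint8))
    return [(c[i],stt[i,4]) for i in range(1,n) if stt[i,4]>=amin]
def wcent(d,c,rad,wf):
    x,y=int(round(c[0])),int(round(c[1])); f=d["frame"].astype(float)
    ys,xs=np.mgrid[y-rad:y+rad+1,x-rad:x+rad+1]; w=wf(f[y-rad:y+rad+1,x-rad:x+rad+1])
    return np.array([(xs*w).sum(),(ys*w).sum()])/w.sum()
def hsv(d): return cv2.cvtColor(d["frame"],cv2.COLOR_RGB2HSV).astype(int)
def dots(d,box):
    f=d["frame"].astype(int); m=(f[...,2]>130)&(f[...,2]>f[...,0]-15)&(f[...,1]>110)
    mm=np.zeros_like(m); x0,y0,x1,y1=box; mm[y0:y1,x0:x1]=m[y0:y1,x0:x1]
    out=[]
    for c,a in blobs(d,mm): out.append((wcent(d,c,2,lambda w:np.clip(w[...,2]-75,0,None)**1.0),a))
    return out
E
python3 - <<'E'
from h import *
t=cam("top"); s=cam("scene")
print("top");
for c,a in dots(t,(195,195,385,245)): print(c.round(1),a,unproj(t,c,.026).round(4))
print("scene")
for c,a in dots(s,(180,185,375,265)): print(c.round(1),a,unproj(s,c,.026).round(4))
f=t["frame"].astype(int); m=(f[...,0]>150)&(f[...,1]>130)&(f[...,2]<150); m2=np.zeros_like(m); m2[195:216,400:432]=m[195:216,400:432]
for c,a in blobs(t,m2,2): print("brass",c,a,unproj(t,c,.018))
print(t["frame"][198:222,408:432].sum(2)//3)
b=[]
for n,d in(("top",t),("scene",s)):
    H=hsv(d); m=(H[...,0]>100)&(H[...,0]<120)&(H[...,1]>150)&(d["frame"][...,2]>70)
    cs,_=cv2.findContours(m.astype(np.uint8),0,1)
    for c in cs:
        if cv2.contourArea(c)>1000:
            q=cv2.approxPolyDP(c,8,True).reshape(-1,2); print(n,"tray",q.tolist(),unproj(d,q,.010)[:,:2].round(3).tolist())
    m=(H[...,0]>60)&(H[...,0]<90)&(H[...,1]>70)
    cs,_=cv2.findContours(m.astype(np.uint8),0,1)
    for c in cs:
        if cv2.contourArea(c)>2000:
            q=cv2.approxPolyDP(c,8,True).reshape(-1,2); print(n,"mat",q.tolist(),unproj(d,q,.002)[:,:2].round(3).tolist())
q=np.array([[39,80],[340,74],[348,332],[41,340]])/5+[220,100]-.4
print("rack",unproj(t,q,.021)[:,:2].round(3).tolist())
E
```

```text
top
[219.7 210.1] 14 [[0.4575 0.213  0.026 ]]
[311.7 211.2] 15 [[ 0.451  -0.0244  0.026 ]]
[264. 216.] 14 [[0.4404 0.0982 0.026 ]]
[215.2 218.3] 14 [[0.4361 0.2245 0.026 ]]
[356.  218.2] 7 [[ 0.4311 -0.138   0.026 ]]
[309.8 220.2] 15 [[ 0.4277 -0.0191  0.026 ]]
[264.  225.2] 15 [[0.4166 0.0985 0.026 ]]
[353.2 227.1] 7 [[ 0.4081 -0.1299  0.026 ]]
scene
[337.5 199.7] 6 [[0.4323 0.225  0.026 ]]
[338.2 205.1] 7 [[0.4534 0.2139 0.026 ]]
[294.  209.1] 9 [[0.4128 0.099  0.026 ]]
[298.2 214.1] 7 [[0.4366 0.0989 0.026 ]]
[256.1 224.7] 8 [[ 0.4242 -0.0185  0.026 ]]
[257.9 230.6] 7 [[ 0.4474 -0.024   0.026 ]]
[213.1 233.4] 6 [[ 0.404  -0.1302  0.026 ]]
[213.4 239.7] 6 [[ 0.4269 -0.1377  0.026 ]]
brass [417.7   208.675] 40 [[ 0.45427253 -0.30224971  0.018     ]]
[[ 33  30  33  33  27  32  27  33  27  26  32  33  31  31  30  35  45  64
   76  82  79  82  80  80]
 [ 38  41  36  35  37  36  32  29  27  29  30  35  32  38  29  39  50  64
   79  86  91  89  86  83]
 [ 39  37  44  34  42  36  40  37  37  38  36  34  39  40  41  39  50  64
   85  99 105 103  97  92]
 [ 37  42  43  43  41  37  40  42  4
[... 2058 characters left out ...]
   92 100 107 113 119 122]]
top mat [[196, 189], [196, 240], [380, 247], [379, 194]] [[0.519, 0.281], [0.383, 0.279], [0.357, -0.202], [0.497, -0.205]]
scene tray [[287, 265], [230, 283], [253, 324], [313, 299]] [[0.576, -0.007], [0.567, -0.151], [0.697, -0.151], [0.696, -0.004]]
scene mat [[372, 219], [345, 191], [299, 204], [309, 221], [294, 227], [285, 208], [214, 228], [222, 251], [203, 250], [205, 231], [182, 239], [198, 274]] [[0.523, 0.28], [0.381, 0.285], [0.373, 0.136], [0.45, 0.125], [0.453, 0.077], [0.37, 0.093], [0.358, -0.113], [0.451, -0.126], [0.425, -0.168], [0.358, -0.139], [0.36, -0.204], [0.498, -0.206]]
rack [[0.715, 0.196], [0.715, 0.034], [0.572, 0.032], [0.571, 0.194]]
```

Run:
```python
from h import *
t=cam("top"); s=cam("scene")
w=lambda a:np.clip(a[...,0]+a[...,1]-2*a[...,2]-60,0,None)
d1=np.array([417.2,205.8]); d2=np.array([418.5,211.6])
P=unproj(t,[d1,d2],.018); print(P.round(4), np.linalg.norm(P[0]-P[1]), np.degrees(np.arctan2(*(P[0]-P[1])[[1,0]])))
q=np.array([[205,118],[270,112],[298,238],[230,250]])/7+[390,150]-.4
T=unproj(t,q,.14); print("top corners",T.round(4),T.mean(0)); 
q=np.array([[128,88],[193,55],[270,140],[184,165]])/8+[130,235]-.4
T=unproj(s,q,.14); print("scene top corners",T.round(4),T.mean(0))
# dock base corners scene
q=np.array([[75,260],[262,558],[412,485]])/8+[130,235]-.4
print("scene base",unproj(s,q,[0.018]).round(4)[0],unproj(s,q,0.)[1:].round(4))
a=np.radians(14); c=P.mean(0)
print(c+.065*np.array([np.cos(a),np.sin(a),0]))
```

```text
[[ 0.4619 -0.3013  0.018 ]
 [ 0.4465 -0.3039  0.018 ]] 0.015565030107428697 9.633764188861864
top corners [[ 0.5382 -0.2766  0.14  ]
 [ 0.5401 -0.2993  0.14  ]
 [ 0.4964 -0.3061  0.14  ]
 [ 0.4926 -0.2824  0.14  ]] [ 0.51684627 -0.29110168  0.14      ]
scene top corners [[ 0.5003 -0.3064  0.14  ]
 [ 0.4956 -0.2872  0.14  ]
 [ 0.5375 -0.2772  0.14  ]
 [ 0.5362 -0.3002  0.14  ]] [ 0.51742601 -0.29274891  0.14      ]
scene base [ 0.4273 -0.3308  0.018 ] [[ 0.549  -0.3094  0.    ]
 [ 0.5422 -0.2627  0.    ]]
[ 0.51727602 -0.28692151  0.018     ]
```

```bash
cat >> h.py <<'E'
def plan(target,yaw,step=.038,rot=7.0,n=None,show=10):
    """rows from the current pose to target xyz with tool y at world yaw (deg), tool straight down"""
    s,M=st(); p=s["position"].copy(); y=np.radians(yaw)
    T=np.c_[[-np.sin(y)*-1*-1*-1,0,0],[0,0,0],[0,0,0]]
    ty=np.array([np.cos(y),np.sin(y),0]); tz=np.array([0,0,-1.]); T=np.c_[np.cross(ty,tz),ty,tz]
    dv=R.from_matrix(M.T@T).as_rotvec(degrees=True); d=np.array(target)-p
    N=n or int(max(np.ceil(np.linalg.norm(d)/step),np.ceil(np.linalg.norm(dv)/rot),1))
    print("N",N,"dist",np.linalg.norm(d).round(4),"turn",dv.round(1))
    for i in range(min(N,show)):
        sh=M.T@(d/N); print([[round(float(v),1)+0 for v in dv/N],[round(float(v),4)+0 for v in sh]])
        M=M@R.from_rotvec(dv/N,degrees=True).as_matrix()
E
python3 - <<'E'
from h import *
plan([.43,.30,.25],-10)
E
```

```text
t 0.4 pos [0.2227 0.6106 0.2312] F [ 0.2  0.5 -0.4] w 0.0854
toolx [-0.939  0.343 -0.   ] tooly [ 0.343  0.939 -0.   ] toolz [-0. -0. -1.]
N 12 dist 0.3739 turn [-0.  0. 80.]
[[0.0, 0.0, 6.7], [-0.0251, -0.0184, -0.0016]]
[[0.0, 0.0, 6.7], [-0.0271, -0.0154, -0.0016]]
[[0.0, 0.0, 6.7], [-0.0287, -0.0121, -0.0016]]
[[0.0, 0.0, 6.7], [-0.0299, -0.0087, -0.0016]]
[[0.0, 0.0, 6.7], [-0.0307, -0.0052, -0.0016]]
[[0.0, 0.0, 6.7], [-0.0311, -0.0016, -0.0016]]
[[0.0, 0.0, 6.7], [-0.031, 0.002, -0.0016]]
[[0.0, 0.0, 6.7], [-0.0306, 0.0056, -0.0016]]
[[0.0, 0.0, 6.7], [-0.0297, 0.0091, -0.0016]]
[[0.0, 0.0, 6.7], [-0.0285, 0.0125, -0.0016]]
```

```bash
python3 -m handwheel '[[[0,0,7],[-0.025,-0.018,-0.002],100],[[0,0,7],[-0.027,-0.015,-0.002],100],[[0,0,7],[-0.029,-0.012,-0.002],100],[[0,0,7],[-0.030,-0.009,-0.002],100],[[0,0,7],[-0.031,-0.005,-0.002],100],[[0,0,7],[-0.031,-0.002,-0.002],100],[[0,0,7],[-0.031,0.002,-0.002],100],[[0,0,7],[-0.031,0.006,-0.002],100],[[0,0,7],[-0.030,0.009,-0.002],100],[[0,0,7],[-0.029,0.0125,-0.002],100]]' 60
python3 - <<'E'
from h import *
plan([.5,-.0,.25],-60)
E
```

```text
t: 1.23
position: [0.3857, 0.3408, 0.2501]
tool_rot: [-2.239, -2.192, -0.003]
contact_force: [0.3, -0.3, -0.3]
grip_width: 0.0856
t 1.23 pos [0.3857 0.3408 0.2501] F [ 0.3 -0.3 -0.3] w 0.0856
toolx [0.021 1.    0.007] tooly [ 1.    -0.021 -0.005] toolz [-0.004  0.007 -1.   ]
N 10 dist 0.3594 turn [-0.4 -0.2 58.8]
[[0.0, 0.0, 5.9], [-0.0338, 0.0121, -0.0003]]
[[0.0, 0.0, 5.9], [-0.0324, 0.0155, -0.0003]]
[[0.0, 0.0, 5.9], [-0.0306, 0.0188, -0.0002]]
[[0.0, 0.0, 5.9], [-0.0286, 0.0218, -0.0002]]
[[0.0, 0.0, 5.9], [-0.0262, 0.0246, -0.0002]]
[[0.0, 0.0, 5.9], [-0.0235, 0.0272, -0.0001]]
[[0.0, 0.0, 5.9], [-0.0206, 0.0295, -0.0001]]
[[0.0, 0.0, 5.9], [-0.0175, 0.0314, -0.0001]]
[[0.0, 0.0, 5.9], [-0.0142, 0.033, -0.0001]]
[[0.0, 0.0, 5.9], [-0.0107, 0.0343, 0.0]]
```

Motion tracks well.

```bash
python3 -m handwheel '[[[0,0,6],[-0.035,0.012,0],100],[[0,0,6],[-0.033,0.016,0],100],[[0,0,6],[-0.031,0.019,0],100],[[0,0,6],[-0.029,0.022,0],100],[[0,0,6],[-0.027,0.025,0],100],[[0,0,6],[-0.024,0.028,0],100],[[0,0,6],[-0.021,0.030,0],100],[[0,0,6],[-0.018,0.032,0],100],[[0,0,6],[-0.015,0.034,0],100],[[0,0,6],[-0.011,0.035,0],100]]' 60
python3 - <<'E'
from h import *
plan([.5175,-.292,.2],-80.5)
E
```

```text
t: 2.07
position: [0.4944, -0.0259, 0.2499]
tool_rot: [-3.048, -0.7, -0.012]
contact_force: [0.8, 0.1, -0.2]
grip_width: 0.0852
t 2.07 pos [ 0.4944 -0.0259  0.2499] F [ 0.8  0.1 -0.2] w 0.0852
toolx [0.9   0.436 0.011] tooly [ 0.436 -0.9   -0.012] toolz [ 0.004  0.016 -1.   ]
N 8 dist 0.2717 turn [-0.8 -0.5 16.4]
[[-0.1, -0.1, 2.0], [-0.012, 0.0313, 0.0057]]
[[-0.1, -0.1, 2.0], [-0.0108, 0.0317, 0.0058]]
[[-0.1, -0.1, 2.0], [-0.0097, 0.032, 0.0059]]
[[-0.1, -0.1, 2.0], [-0.0085, 0.0323, 0.0059]]
[[-0.1, -0.1, 2.0], [-0.0074, 0.0326, 0.006]]
[[-0.1, -0.1, 2.0], [-0.0062, 0.0328, 0.0061]]
[[-0.1, -0.1, 2.0], [-0.005, 0.033, 0.0061]]
[[-0.1, -0.1, 2.0], [-0.0038, 0.0332, 0.0062]]
```

```bash
python3 -m handwheel '[[[-0.1,-0.1,2],[-0.012,0.032,0.006],100],[[-0.1,-0.1,2],[-0.011,0.033,0.006],100],[[-0.1,-0.1,2],[-0.010,0.033,0.006],100],[[-0.1,-0.1,2],[-0.0085,0.033,0.006],100],[[-0.1,-0.1,2],[-0.0075,0.033,0.006],100],[[-0.1,-0.1,2],[-0.006,0.033,0.006],100],[[0,0,2],[-0.005,0.033,0.006],100],[[0,0,2],[-0.004,0.033,0.006],100],[[0,0,0],[0,0,0],100]]' 60
python3 - <<'E'
from h import *
plan([.5175,-.292,.16],-80.5)
t=cam("top","pics/t1.png");s=cam("scene")
crop(s,100,160,220,320,4,"pics/s1.png"); crop(t,370,120,470,230,5,"pics/t1c.png")
E
```

```text
t: 2.82
position: [0.5183, -0.3169, 0.1998]
tool_rot: [3.13, 0.232, 0.008]
contact_force: [-1.4, -0.5, 1.2]
grip_width: 0.0852
t 2.82 pos [ 0.5183 -0.3169  0.1998] F [-1.4 -0.5  1.2] w 0.0852
toolx [0.989 0.148 0.005] tooly [ 0.148 -0.989  0.003] toolz [ 0.005 -0.002 -1.   ]
N 2 dist 0.0469 turn [ 0.2 -0.3 -1. ]
[[0.1, -0.1, -0.5], [0.0013, -0.0124, 0.0199]]
[[0.1, -0.1, -0.5], [0.0015, -0.0124, 0.0199]]
```

View pics/s1.png

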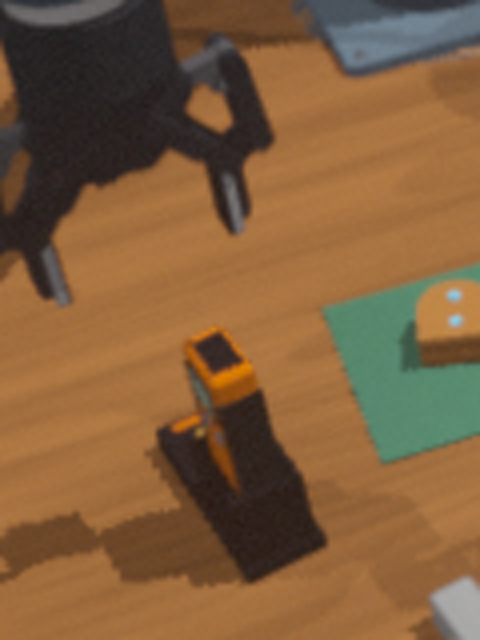

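View pics/t1.png

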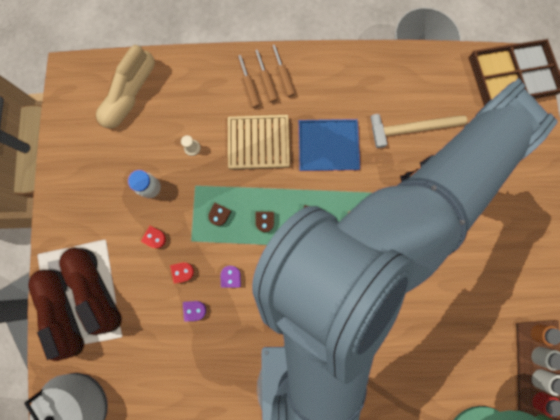

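```bash
python3 -m handwheel '[[[0,0,-0.5],[0.001,-0.0125,0.010],100],[[0.1,-0.1,-0.5],[0.0015,-0.0125,0.010],100],[[0,0,0],[0,0,0],100],[[0,0,0],[0,0,0],100]]' 60
python3 - <<'E'
from h import *
plan([.5175,-.292,.092],-80.5,step=.02)
s=cam("scene")
crop(s,100,160,220,320,4,"pics/s2.png")
print(proj(s,[[.5175,-.292,.14]]), proj(s,[st()[0]["position"]]))
E
```

```text
t: 3.25
position: [0.5199, -0.2803, 0.1794]
tool_rot: [-3.123, -0.28, -0.008]
contact_force: [-0.7, -0.0, 0.1]
grip_width: 0.0851
t 3.25 pos [ 0.5199 -0.2803  0.1794] F [-0.7 -0.   0.1] w 0.0851
toolx [0.984 0.178 0.006] tooly [ 0.178 -0.984 -0.006] toolz [ 0.005  0.007 -1.   ]
N 5 dist 0.0882 turn [-0.3 -0.3  0.7]
[[-0.1, -0.1, 0.1], [-0.001, 0.0023, 0.0175]]
[[-0.1, -0.1, 0.1], [-0.001, 0.0023, 0.0175]]
[[-0.1, -0.1, 0.1], [-0.0009, 0.0023, 0.0175]]
[[-0.1, -0.1, 0.1], [-0.0009, 0.0023, 0.0175]]
[[-0.1, -0.1, 0.1], [-0.0009, 0.0023, 0.0175]]
t 3.3 pos [ 0.5201 -0.2797  0.1793] F [-0.2  0.6 -0.3] w 0.0856
toolx [0.984 0.178 0.006] tooly [ 0.178 -0.984 -0.007] toolz [ 0.004  0.008 -1.   ]
[[154.12375518 248.4372108 ]] [[156.54591166 233.52766695]]
```

View pics/s2.png

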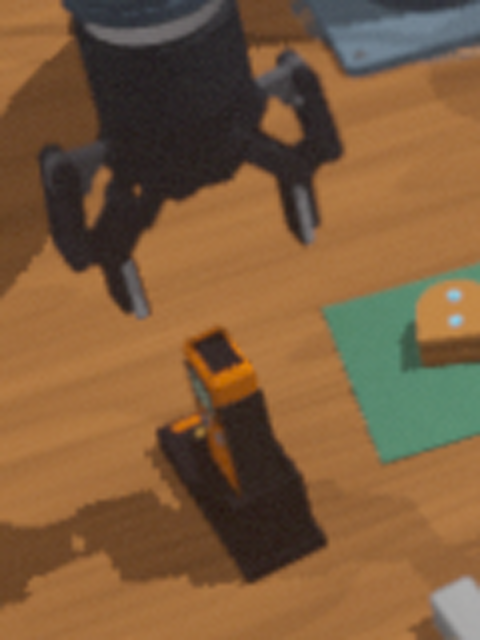

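```bash
python3 -m handwheel '[[[-0.3,-0.3,0.7],[-0.003,0.008,0.005],100],[[0,0,0],[-0.001,0.002,0.005],100],[[0,0,0],[0,0,0],100],[[0,0,0],[0,0,0],100],[[0,0,0],[0,0,0],100]]' 60
python3 - <<'E'
from h import *
plan([.5175,-.292,.092],-80.5,step=.02)
E
```

```text
t: 3.72
position: [0.5186, -0.2919, 0.1694]
tool_rot: [3.13, 0.261, 0.002]
contact_force: [0.1, 1.2, 0.1]
grip_width: 0.0856
t 3.72 pos [ 0.5186 -0.2919  0.1694] F [0.1 1.2 0.1] w 0.0856
toolx [0.986 0.166 0.001] tooly [ 0.166 -0.986  0.001] toolz [ 0.002 -0.001 -1.   ]
N 4 dist 0.0775 turn [ 0.1 -0.1  0. ]
[[0.0, 0.0, 0.0], [-0.0003, 0.0, 0.0194]]
[[0.0, 0.0, 0.0], [-0.0003, 0.0, 0.0194]]
[[0.0, 0.0, 0.0], [-0.0003, 0.0, 0.0194]]
[[0.0, 0.0, 0.0], [-0.0003, 0.0, 0.0194]]
```

```bash
python3 -m handwheel '[[[0,0,0],[0,0,0.015],100],[[0,0,0],[0,0,0.018],100],[[0,0,0],[0,0,0.015],100],[[0,0,0],[0,0,0.008],100],[[0,0,0],[0,0,0.004],100],[[0,0,0],[0,0,0],100],[[0,0,0],[0,0,0],100],[[0,0,0],[0,0,0],100]]' 60
python3 - <<'E'
from h import *
plan([.5175,-.292,.092],-80.5,step=.02)
s=cam("scene")
crop(s,100,160,220,320,4,"pics/s3.png")
E
```

```text
t: 4.38
position: [0.5204, -0.2948, 0.11]
tool_rot: [3.127, 0.258, 0.009]
contact_force: [0.5, 0.4, 0.5]
grip_width: 0.0858
t 4.38 pos [ 0.5204 -0.2948  0.11  ] F [0.5 0.4 0.5] w 0.0858
toolx [0.986 0.164 0.006] tooly [ 0.164 -0.986  0.004] toolz [ 0.006 -0.003 -1.   ]
N 1 dist 0.0184 turn [ 0.3 -0.3 -0.1]
[[0.3, -0.3, -0.1], [-0.0025, -0.0034, 0.018]]
```

View pics/s3.png

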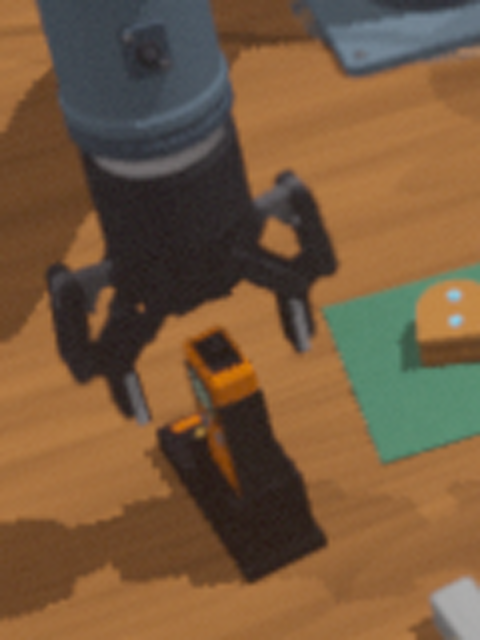

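```bash
python3 -m handwheel '[[[0.3,-0.3,0],[-0.001,-0.002,0.010],100],[[0,0,0],[-0.001,-0.001,0.008],100],[[0,0,0],[-0.001,0,0.002],100],[[0,0,0],[0,0,0],100],[[0,0,0],[0,0,0],100]]' 60
python3 - <<'E'
from h import *
plan([.5175,-.292,.092],-80.5,step=.02)
E
```

```text
t: 4.85
position: [0.5177, -0.2924, 0.0893]
tool_rot: [-3.131, -0.259, -0.003]
contact_force: [0.0, -0.7, 1.1]
grip_width: 0.0854
t 4.85 pos [ 0.5177 -0.2924  0.0893] F [ 0.  -0.7  1.1] w 0.0854
toolx [0.986 0.164 0.002] tooly [ 0.164 -0.986 -0.   ] toolz [ 0.002  0.001 -1.   ]
N 1 dist 0.0027 turn [-0.  -0.1 -0. ]
[[0.0, -0.1, 0.0], [-0.0002, -0.0004, -0.0027]]
```

Good. Close the jaws.

```bash
python3 -m handwheel '[[[0,0,0],[0,0,0],50],[[0,0,0],[0,0,0],40],[[0,0,0],[0,0,0],30],[[0,0,0],[0,0,0],10],[[0,0,0],[0,0,0],0],[[0,0,0],[0,0,0],0],[[0,0,0],[0,0,0],0],[[0,0,0],[0,0,0],0]]' 70
python3 - <<'E'
from h import *
st()
s=cam("scene")
crop(s,100,160,220,320,4,"pics/s4.png")
E
```

```text
t: 5.52
position: [0.5181, -0.2928, 0.09]
tool_rot: [3.131, 0.259, 0.005]
contact_force: [0.7, -0.6, -0.2]
grip_width: 0.0249
t 5.52 pos [ 0.5181 -0.2928  0.09  ] F [ 0.7 -0.6 -0.2] w 0.0249
toolx [0.986 0.164 0.003] tooly [ 0.164 -0.986  0.001] toolz [ 0.003 -0.    -1.   ]
```

View pics/s4.png

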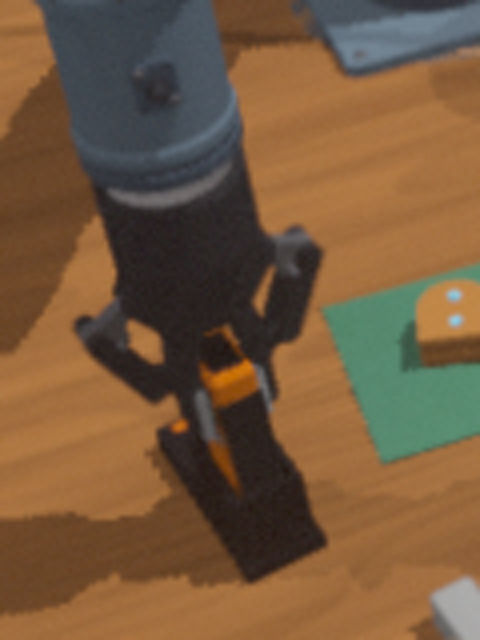

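```bash
python3 -m handwheel '[[[0,0,0],[0,0,-0.006],0],[[0,0,0],[0,0,-0.012],0],[[0,0,0],[0,0,-0.015],0],[[0,0,0],[0,0,-0.018],0],[[0,0,0],[0,0,-0.018],0],[[0,0,0],[0,0,-0.015],0],[[0,0,0],[0,0,-0.01],0],[[0,0,0],[0,0,-0.005],0],[[0,0,0],[0,0,0],0],[[0,0,0],[0,0,0],0]]' 70
python3 - <<'E'
from h import *
plan([.4545,-.3025,.13],-80.5,step=.02)
s=cam("scene")
crop(s,80,130,220,310,3.3,"pics/s5.png")
E
```

```text
t: 6.4
position: [0.5163, -0.2925, 0.1982]
tool_rot: [-3.13, -0.256, -0.003]
contact_force: [0.2, -0.6, -1.1]
grip_width: 0.0253
t 6.4 pos [ 0.5163 -0.2925  0.1982] F [ 0.2 -0.6 -1.1] w 0.0253
toolx [0.987 0.163 0.002] tooly [ 0.163 -0.987 -0.001] toolz [ 0.002  0.001 -1.   ]
N 5 dist 0.0925 turn [-0.  -0.1 -0.1]
[[0.0, 0.0, 0.0], [-0.0125, 0.0, 0.0136]]
[[0.0, 0.0, 0.0], [-0.0125, 0.0, 0.0136]]
[[0.0, 0.0, 0.0], [-0.0125, 0.0, 0.0136]]
[[0.0, 0.0, 0.0], [-0.0125, 0.0, 0.0136]]
[[0.0, 0.0, 0.0], [-0.0125, -0.0001, 0.0136]]
```

View pics/s5.png

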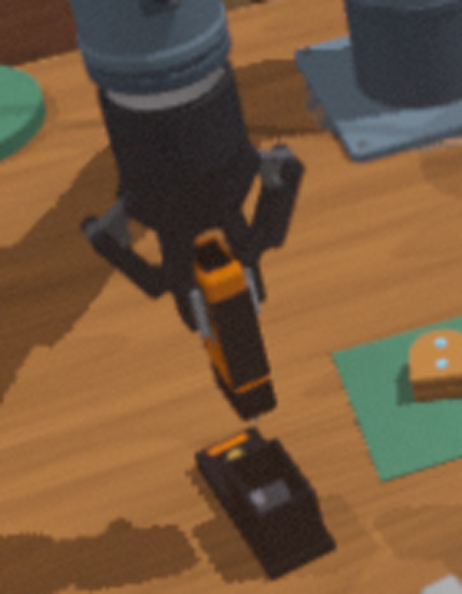

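```bash
cat >> h.py <<'E'
def overlay(d,box,f,fn,mp=None,M=None,extra=None):
    """meter wire with origin mp and axes M over a crop"""
    x0,y0,x1,y1=box
    im=cv2.resize(d["frame"][y0:y1,x0:x1,::-1],None,fx=f,fy=f,interpolation=cv2.INTER_CUBIC)
    def P(p): return tuple(int(v) for v in ((proj(d,p)[0]-[x0,y0]+.5)*f))
    if mp is not None:
        c=[[sx*.023,sy*.013,z] for z in(.014,.13) for sx,sy in((1,1),(1,-1),(-1,-1),(-1,1))]
        W=[mp+M@np.array(q) for q in c]
        for i in range(4):
            for a,b in((i,(i+1)%4),(4+i,4+(i+1)%4),(i,i+4)): cv2.line(im,P(W[a]),P(W[b]),(255,255,0),1)
        for sx in(-.008,.008): cv2.line(im,P(mp+M@[sx,0,0]),P(mp+M@[sx,0,.014]),(0,0,255),1)
    for e in (extra or []): cv2.drawMarker(im,P(e),(255,0,255),0,10,1)
    cv2.imwrite(fn,im)
def meter(dz=.080,dx=0.):
    s=r.read_state(); T=R.from_rotvec(s["tool_rot"]).as_matrix()
    M=np.c_[T[:,0],-T[:,1],-T[:,2]]
    return s["position"]+T@[dx,0,dz],M
E
python3 - <<'E'
from h import *
s=cam("scene"); mp,M=meter(); print(mp)
overlay(s,(125,190,175,270),9,"pics/o1.png",mp,M,[[.4542,-.3026,.018],[.5183,-.2919,.0]])
E
```

```text
[ 0.5161087  -0.2922123   0.11753123]
```

View pics/o1.png

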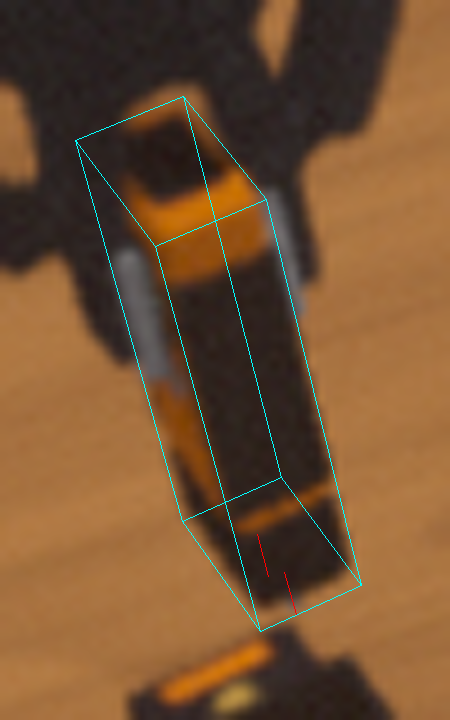

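```bash
python3 -m handwheel '[[[0,0,0],[-0.010,0,0.010],0],[[0,0,0],[-0.012,0,0.0136],0],[[0,0,0],[-0.012,0,0.0136],0],[[0,0,0],[-0.012,0,0.0136],0],[[0,0,0],[-0.008,0,0.0136],0],[[0,0,0],[-0.003,0,0.003],0],[[0,0,0],[0,0,0],0],[[0,0,0],[0,0,0],0]]' 70
python3 - <<'E'
from h import *
plan([.4545,-.3025,.12],-80.5,step=.02)
s=cam("scene"); mp,M=meter(); print(mp)
overlay(s,(120,200,180,280),7,"pics/o2.png")
overlay(s,(120,200,180,280),7,"pics/o3.png",mp,M,[[.4542,-.3026,.018],[.5183,-.2919,.0]])
E
cd pics; python3 -c "
import cv2,numpy as np;cv2.imwrite('o23.png',np.hstack([cv2.imread('o2.png')[:,:399],cv2.imread('o3.png')[:,:399]]))"
```

```text
t: 7.17
position: [0.4555, -0.2996, 0.1224]
tool_rot: [-3.126, -0.258, 0.011]
contact_force: [-0.7, 0.5, -0.1]
grip_width: 0.0253
t 7.17 pos [ 0.4555 -0.2996  0.1224] F [-0.7  0.5 -0.1] w 0.0253
toolx [ 0.986  0.164 -0.006] tooly [ 0.164 -0.986 -0.006] toolz [-0.007  0.004 -1.   ]
N 1 dist 0.0039 turn [-0.3  0.4 -0.1]
[[-0.3, 0.4, -0.1], [-0.0015, 0.0027, 0.0024]]
[ 0.45526042 -0.29935366  0.04266543]
```

View pics/o23.png

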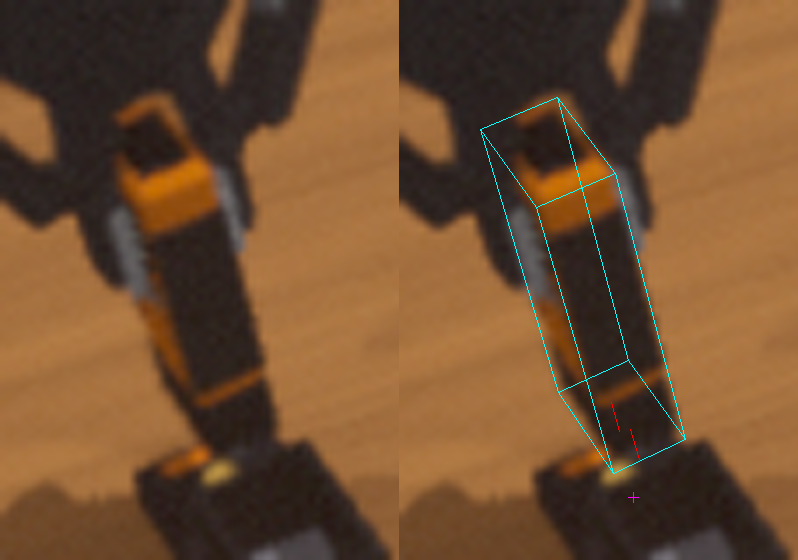

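```bash
python3 -m handwheel '[[[-0.3,0.4,0],[-0.0015,0.003,0.005],0],[[0,0,0],[0,0,0.006],0],[[0,0,0],[0,0,0.003],0],[[0,0,0],[0,0,0],0],[[0,0,0],[0,0,0],0]]' 70
python3 - <<'E'
from h import *
plan([.4543,-.303,.098],-80.5,step=.02)
E
```

```text
t: 7.63
position: [0.4582, -0.3036, 0.109]
tool_rot: [3.128, 0.263, 0.009]
contact_force: [0.1, 1.0, -1.5]
grip_width: 0.0253
t 7.63 pos [ 0.4582 -0.3036  0.109 ] F [ 0.1  1.  -1.5] w 0.0253
toolx [0.986 0.167 0.006] tooly [ 0.167 -0.986  0.003] toolz [ 0.006 -0.002 -1.   ]
N 1 dist 0.0117 turn [ 0.2 -0.3  0.1]
[[0.2, -0.3, 0.1], [-0.0038, -0.0012, 0.011]]
```

```bash
python3 -m handwheel '[[[0.2,-0.3,0],[-0.003,-0.001,0.003],0],[[0,0,0],[-0.001,0,0.003],0],[[0,0,0],[0,0,0.001],0],[[0,0,0],[0,0,0],0],[[0,0,0],[0,0,0],0]]' 70
python3 - <<'E'
from h import *
plan([.4543,-.303,.098],-80.5,step=.02)
E
```

```text
t: 8.05
position: [0.4541, -0.3032, 0.1015]
tool_rot: [-3.13, -0.264, -0.0]
contact_force: [-0.5, -0.2, -1.9]
grip_width: 0.0254
t 8.05 pos [ 0.4541 -0.3032  0.1015] F [-0.5 -0.2 -1.9] w 0.0254
toolx [0.986 0.167 0.   ] tooly [ 0.167 -0.986 -0.   ] toolz [ 0.  0. -1.]
N 1 dist 0.0035 turn [-0.  -0.   0.1]
[[0.0, 0.0, 0.1], [0.0002, -0.0002, 0.0035]]
```

```bash
python3 -m handwheel '[[[0,0,0],[0,0,0.002],0],[[0,0,0],[0,0,0.001],0],[[0,0,0],[0,0,0.001],0],[[0,0,0],[0,0,0.001],0]]' 70
python3 -m handwheel '[[[0,0,0],[0,0,0.001],0],[[0,0,0],[0,0,0.001],0]]' 70
python3 - <<'E'
from h import *
plan([.4543,-.303,.098],-80.5,step=.02)
E
```

```text
t: 8.38
position: [0.4547, -0.3036, 0.0973]
tool_rot: [-3.13, -0.264, -0.002]
contact_force: [-2.8, 1.7, 16.8]
grip_width: 0.0253
t: 8.55
position: [0.4547, -0.3038, 0.0973]
tool_rot: [-3.128, -0.263, -0.004]
contact_force: [-3.5, 2.4, 12.3]
grip_width: 0.0253
t 8.55 pos [ 0.4547 -0.3038  0.0973] F [-3.5  2.4 12.3] w 0.0253
toolx [0.986 0.167 0.003] tooly [ 0.167 -0.986 -0.002] toolz [ 0.002  0.002 -1.   ]
N 1 dist 0.0011 turn [-0.1 -0.1  0.1]
[[-0.1, -0.1, 0.1], [-0.0003, -0.0008, -0.0007]]
```

```bash
python3 -m handwheel '[[[0,0,0],[0,0,0.0005],0],[[0,0,0],[0,0,0.0005],0],[[0,0,0],[0,0,0.0005],0],[[0,0,0],[0,0,0.0005],0],[[0,0,0],[0,0,0.0005],0],[[0,0,0],[0,0,0.0005],0],[[0,0,0],[0,0,0.0005],0],[[0,0,0],[0,0,0.0005],0],[[0,0,0],[0,0,0.0005],0],[[0,0,0],[0,0,0.0005],0]]' 70
python3 - <<'E'
from h import *
st()
s=cam("scene"); t=cam("top","pics/t2.png"); mp,M=meter(.0793)
overlay(s,(120,200,180,280),7,"pics/o2.png")
overlay(s,(120,200,180,280),7,"pics/o3.png",mp,M,[[.4542,-.3026,.018],[.5183,-.2919,.0]])
cv2.imwrite('pics/o24.png',np.hstack([cv2.imread('pics/o2.png')[:,:399],cv2.imread('pics/o3.png')[:,:399]]))
E
```

```text
t: 9.38
position: [0.4543, -0.3041, 0.0975]
tool_rot: [-3.124, -0.261, -0.008]
contact_force: [-2.7, 1.7, 7.0]
grip_width: 0.0256
t 9.38 pos [ 0.4543 -0.3041  0.0975] F [-2.7  1.7  7. ] w 0.0256
toolx [0.986 0.166 0.006] tooly [ 0.166 -0.986 -0.007] toolz [ 0.004  0.007 -1.   ]
```

View pics/o24.png

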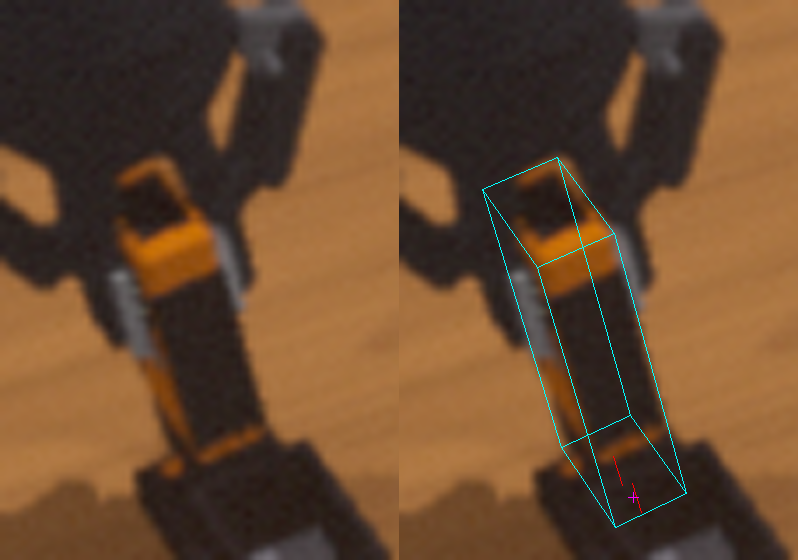

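Run:
```python
from h import *
s=cam("scene"); mp,M=meter(.0793)
im0=cv2.imread("pics/scene0.png")
a=cv2.resize(im0[235:275,135:175],None,fx=9,fy=9,interpolation=cv2.INTER_CUBIC)
b=cv2.resize(s["frame"][215:255,125:165,::-1],None,fx=9,fy=9,interpolation=cv2.INTER_CUBIC)
cv2.imwrite("pics/ab.png",np.hstack([a,b]))
```

```text
(no output)
```

View pics/ab.png

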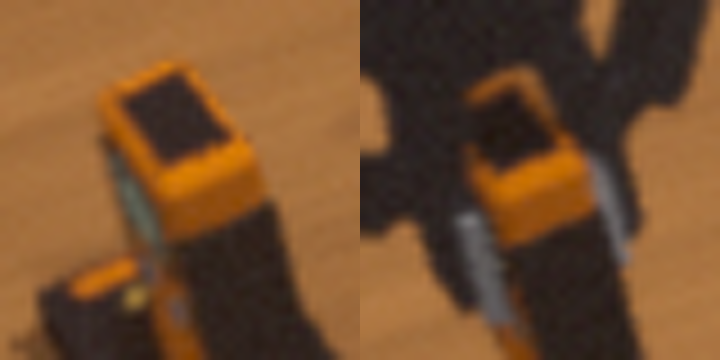

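Run:
```python
from h import *
s=cam("scene"); 
a=unproj(s,[[157.9,254.1]],.14); b=unproj(s,[[144.8,234.7]],.148); print(a,b,b-a)
a=unproj(s,[[159.4,259.2]],.125); b=unproj(s,[[146.2,240.1]],.133); print(a,b,b-a)
```

```text
[[ 0.53807003 -0.28920433  0.14      ]] [[ 0.47445567 -0.30019728  0.148     ]] [[-0.06361436 -0.01099295  0.008     ]]
[[ 0.53820742 -0.28889085  0.125     ]] [[ 0.47540978 -0.30042403  0.133     ]] [[-0.06279764 -0.01153317  0.008     ]]
```

```bash
for i in 1; do python3 -m handwheel '[[[0,0,0],[0,0,0.0005],0],[[0,0,0],[0,0,0.0005],0],[[0,0,0],[0,0,0.0005],0],[[0,0,0],[0,0,0.0005],0],[[0,0,0],[0,0,0.0005],0],[[0,0,0],[0,0,0.0005],0],[[0,0,0],[0,0,0.0005],0],[[0,0,0],[0,0,0.0005],0],[[0,0,0],[0,0,0.0005],0],[[0,0,0],[0,0,0.0005],0]]' 70; done
python3 -m handwheel '[[[0,0,0],[0,0,0.0005],0],[[0,0,0],[0,0,0.0005],0],[[0,0,0],[0,0,0.0005],0],[[0,0,0],[0,0,0.0005],0],[[0,0,0],[0,0,0.0005],0],[[0,0,0],[0,0,0.0005],0],[[0,0,0],[0,0,0.0005],0],[[0,0,0],[0,0,0.0005],0],[[0,0,0],[0,0,0.0005],0],[[0,0,0],[0,0,0.0005],0]]' 70; python3 -c "
from h import *
st()"
```

```text
t: 10.42
position: [0.4542, -0.3045, 0.0976]
tool_rot: [-3.119, -0.259, -0.012]
contact_force: [-2.5, 0.9, 7.1]
grip_width: 0.025
t: 11.25
position: [0.454, -0.3048, 0.0975]
tool_rot: [-3.115, -0.257, -0.016]
contact_force: [-1.2, 1.7, 7.5]
grip_width: 0.0257
t 11.25 pos [ 0.454  -0.3048  0.0975] F [-1.2  1.7  7.5] w 0.0257
toolx [0.986 0.164 0.011] tooly [ 0.164 -0.986 -0.015] toolz [ 0.009  0.017 -1.   ]
```

```bash
python3 -m handwheel '[[[0,0,0],[0,0,-0.008],0],[[-0.3,0,0],[0,0,-0.015],0],[[-0.3,0.2,0],[0,0,-0.018],0],[[-0.3,0.2,0],[0,0,-0.018],0],[[0,0,0],[0,0,-0.010],0]]' 80
python3 - <<'E'
from h import *
print(r.read_state()["joint_pos"].round(2))
plan([.4554,.2134,.19],-118,step=.03,show=19)
E
```

```text
t: 11.67
position: [0.4518, -0.3054, 0.1698]
tool_rot: [-3.13, -0.256, -0.024]
contact_force: [1.1, 0.0, -2.1]
grip_width: 0.025
[-0.04  0.53  0.74  1.91 -0.48  0.87 -0.46]
t 11.67 pos [ 0.4518 -0.3054  0.1698] F [ 1.1  0.  -2.1] w 0.025
toolx [0.987 0.162 0.015] tooly [ 0.162 -0.987  0.001] toolz [ 0.015  0.002 -1.   ]
N 18 dist 0.5192 turn [-0.3 -0.8 37.4]
[[0.0, 0.0, 2.1], [0.0049, -0.0284, -0.0011]]
[[0.0, 0.0, 2.1], [0.0039, -0.0286, -0.0011]]
[[0.0, 0.0, 2.1], [0.0028, -0.0287, -0.0011]]
[[0.0, 0.0, 2.1], [0.0018, -0.0288, -0.0011]]
[[0.0, 0.0, 2.1], [0.0007, -0.0288, -0.0011]]
[[0.0, 0.0, 2.1], [-0.0003, -0.0288, -0.0011]]
[[0.0, 0.0, 2.1], [-0.0013, -0.0288, -0.0011]]
[[0.0, 0.0, 2.1], [-0.0024, -0.0287, -0.0011]]
[[0.0, 0.0, 2.1], [-0.0034, -0.0286, -0.0011]]
[[0.0, 0.0, 2.1], [-0.0045, -0.0285, -0.0011]]
[[0.0, 0.0, 2.1], [-0.0055, -0.0283, -0.0011]]
[[0.0, 0.0, 2.1], [-0.0065, -0.0281, -0.0011]]
[[0.0, 0.0, 2.1], [-0.0075, -0.0278, -0.0011]]
[[0.0, 0.0, 2.1], [-0.0085, -0.0275, -0.0011]]
[[0.0, 0.0, 2.1], [-0.0095, -0.0272, -0.0011]]
[[0.0, 0.0, 2.1], [-0.0105, -0.0268, -0.0011]]
[[0.0, 0.0, 2.1], [-0.0115, -0.0264, -0.0011]]
[[0.0, 0.0, 2.1], [-0.0124, -0.026, -0.0011]]
```

```bash
python3 -m handwheel '[[[0,-0.4,2],[0.005,-0.020,-0.002],0],[[0,-0.4,2],[0.004,-0.028,-0.002],0],[[0,0,2],[0.003,-0.029,-0.002],0],[[0,0,2],[0.002,-0.029,-0.002],0],[[0,0,2],[0.001,-0.029,-0.002],0],[[0,0,2],[0,-0.029,-0.002],0],[[0,0,2],[-0.001,-0.029,-0.002],0],[[0,0,2],[-0.002,-0.029,-0.002],0],[[0,0,2],[-0.003,-0.028,-0.002],0],[[0,0,2],[-0.004,-0.028,-0.002],0]]' 80
python3 - <<'E'
from h import *
print(r.read_state()["joint_pos"].round(2))
plan([.4554,.2134,.19],-118,step=.03,show=19)
E
```

```text
t: 12.5
position: [0.4616, -0.0239, 0.1997]
tool_rot: [3.118, -0.339, 0.025]
contact_force: [0.5, -0.6, -0.6]
grip_width: 0.0253
[-0.83  0.37  0.96  2.1  -0.4   0.85 -1.43]
t 12.5 pos [ 0.4616 -0.0239  0.1997] F [ 0.5 -0.6 -0.6] w 0.0253
toolx [ 0.977 -0.215  0.017] tooly [-0.215 -0.977  0.004] toolz [ 0.015 -0.007 -1.   ]
N 8 dist 0.2376 turn [ 0.1 -1.  15.6]
[[0.0, -0.1, 1.9], [-0.0071, -0.0288, 0.001]]
[[0.0, -0.1, 1.9], [-0.0081, -0.0285, 0.001]]
[[0.0, -0.1, 1.9], [-0.0091, -0.0283, 0.001]]
[[0.0, -0.1, 1.9], [-0.01, -0.0279, 0.0011]]
[[0.0, -0.1, 1.9], [-0.011, -0.0276, 0.0011]]
[[0.0, -0.1, 1.9], [-0.0119, -0.0272, 0.0011]]
[[0.0, -0.1, 1.9], [-0.0128, -0.0268, 0.0011]]
[[0.0, -0.1, 1.9], [-0.0137, -0.0263, 0.0012]]
```

```bash
python3 -m handwheel '[[[0,-0.4,0],[-0.006,-0.028,0],0],[[0,-0.4,0],[-0.006,-0.028,0],0],[[0,0,0],[-0.006,-0.028,0],0],[[0,0,0],[-0.006,-0.028,0],0],[[0,0,0],[-0.006,-0.028,0],0]]' 80
python3 - <<'E'
from h import *
print(r.read_state()["joint_pos"].round(2))
plan([.4554,.2134,.19],-102,step=.03,show=19)
E
```

```text
t: 12.92
position: [0.4626, 0.1274, 0.2031]
tool_rot: [-3.122, 0.343, -0.009]
contact_force: [0.3, -0.3, -1.6]
grip_width: 0.025
[-1.11  0.4   0.94  2.05 -0.42  0.89 -1.73]
t 12.92 pos [0.4626 0.1274 0.2031] F [ 0.3 -0.3 -1.6] w 0.025
toolx [ 0.976 -0.217  0.006] tooly [-0.217 -0.976 -0.001] toolz [ 0.006 -0.    -1.   ]
N 3 dist 0.0873 turn [-0.1 -0.3 -0.6]
[[0.0, -0.1, -0.2], [-0.0086, -0.0275, 0.0043]]
[[0.0, -0.1, -0.2], [-0.0085, -0.0275, 0.0044]]
[[0.0, -0.1, -0.2], [-0.0084, -0.0275, 0.0044]]
```

```bash
python3 -m handwheel '[[[0,0,0],[-0.008,-0.022,0.006],0],[[0,0,0],[-0.007,-0.016,0.008],0],[[0,-0.3,0],[-0.006,-0.010,0.010],0],[[0,0,0],[-0.002,-0.004,0.010],0],[[0,0,0],[0,0,0.004],0],[[0,0,0],[0,0,0],0],[[0,0,0],[0,0,0],0]]' 80
python3 - <<'E'
from h import *
print(r.read_state()["joint_pos"].round(2))
plan([.4554,.2134,.14],-102,step=.03,show=19)
t=cam("top","pics/t3.png")
s=cam("scene","pics/s6.png")
print("top");
for c,a in dots(t,(195,195,385,245)): print(c.round(1),a,unproj(t,c,.026).round(4))
print("scene")
for c,a in dots(s,(180,185,375,265)): print(c.round(1),a,unproj(s,c,.026).round(4))
mp,M=meter(.0793); overlay(s,(300,130,380,230),6,"pics/o4.png",mp,M,[[.4554,.2134,.026],[.4342,.2248,.026]])
E
```

```text
t: 13.5
position: [0.4513, 0.1922, 0.1652]
tool_rot: [-3.12, 0.329, -0.004]
contact_force: [0.9, -0.2, -1.1]
grip_width: 0.0254
[-1.16  0.48  0.86  2.05 -0.5   0.83 -1.79]
t 13.5 pos [0.4513 0.1922 0.1652] F [ 0.9 -0.2 -1.1] w 0.0254
toolx [ 0.978 -0.208  0.002] tooly [-0.208 -0.978 -0.005] toolz [ 0.003  0.004 -1.   ]
N 2 dist 0.0332 turn [-0.3 -0.1 -0. ]
[[-0.1, -0.1, 0.0], [-0.0002, -0.0107, 0.0127]]
[[-0.1, -0.1, 0.0], [-0.0002, -0.0108, 0.0126]]
top
[247. 196.] 4 [[0.4933 0.1421 0.026 ]]
[275. 204.] 318 [[0.4712 0.0697 0.026 ]]
[292. 197.] 8 [[0.4888 0.0256 0.026 ]]
[299. 198.] 21 [[0.4859 0.0075 0.026 ]]
[307. 197.] 17 [[ 0.4882 -0.0132  0.026 ]]
[325. 199.] 143 [[ 0.4822 -0.0595  0.026 ]]
[341. 196.] 5 [[ 0.4894 -0.1011  0.026 ]]
[287. 198.] 10 [[0.4863 0.0385 0.026 ]]
[252. 201.] 7 [[0.4799 0.1291 0.026 ]]
[342. 200.] 3 [[ 0.4789 -0.1034  0.026 ]]
[295. 203.] 3 [[0.473  0.0181 0.026 ]]
[311.7 211.2] 15 [[ 0.451  -0.0245  0.026 ]]
[264.1 216. ] 5 [[0.4403 0.0981 0.026 ]]
[215.2 218.3] 14 [[0.4362 0.2246 0.026 ]]
[356.  218.1] 7 [[ 0.4311 -0.138   0.026 ]]
[309.7 220.3] 4 [[ 0.4276 -0.0188  0.026 ]]
[263.9 225.3] 4 [[0.4163 0.0986 0.026 ]]
[353.9 227.5] 4 [[ 0.4071 -0.1317  0.026 ]]
[248. 235.] 5 [[0.392  0.1396 0.026 ]]
[263. 239.] 21 [[0.3813 0.1012 0.026 ]]
[274. 239.] 53 [[0.3808 0.0731 0.026 ]]
[255. 241.] 10 [[0.3765 0.1217 0.026 ]]
scene
[337.5 199.7] 8 [[0.4324 0.225  0.026 ]]
[338.2 205.1] 7 [[0.4534 0.2138 0.026 ]]
[256.1 224.8] 3 [[ 0.4244 -0.0186  0.026 ]]
[257.9 230.6] 7 [[ 0.4474 -0.024   0.026 ]]
[213.  233.5] 3 [[ 0.4043 -0.1304  0.026 ]]
[213.4 239.7] 6 [[ 0.4268 -0.1377  0.026 ]]
```

View pics/o4.png

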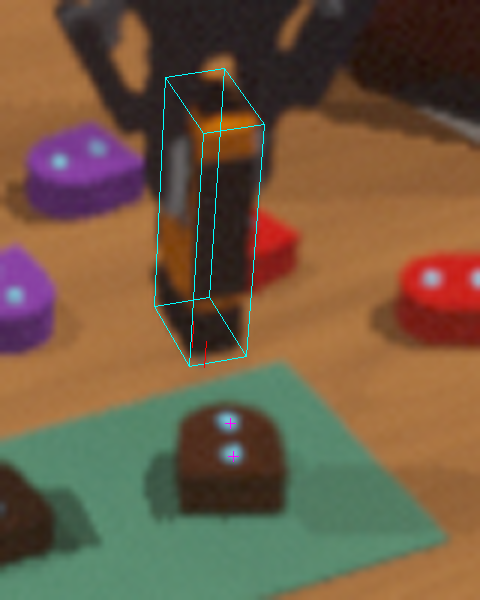

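View pics/t3.png

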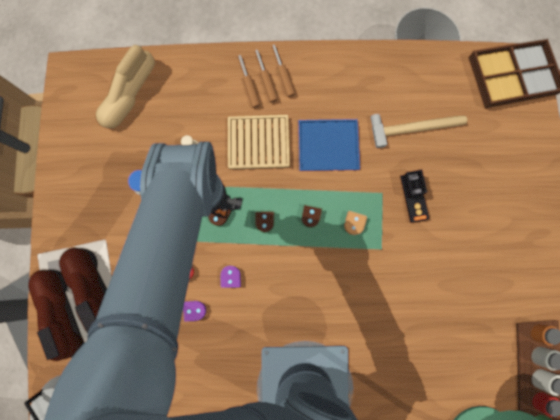

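```bash
python3 -m handwheel '[[[-0.2,0,0],[0,-0.009,0.010],0],[[-0.1,0,0],[0,-0.008,0.013],0],[[0,0,0],[0,-0.003,0.012],0],[[0,0,0],[0,0,0.008],0],[[0,0,0],[0,0,0.002],0],[[0,0,0],[0,0,0],0],[[0,0,0],[0,0,0],0]]' 80
python3 - <<'E'
from h import *
plan([.4554,.2134,.113],-102,step=.03,show=19)
s=cam("scene","pics/s7.png")
mp,M=meter(.0793); B=(310,150,370,230);overlay(s,B,7,"pics/o5.png",mp,M,[[.4554,.2134,.026],[.4342,.2248,.026]]);overlay(s,B,7,"pics/o6.png")
cv2.imwrite('pics/o25.png',np.hstack([cv2.imread('pics/o6.png')[:,:399],cv2.imread('pics/o5.png')[:,:399]]))
E
```

```text
t: 14.18
position: [0.4593, 0.2069, 0.1209]
tool_rot: [-3.121, 0.345, -0.01]
contact_force: [0.4, -0.8, -2.0]
grip_width: 0.0254
t 14.18 pos [0.4593 0.2069 0.1209] F [ 0.4 -0.8 -2. ] w 0.0254
toolx [ 0.976 -0.218  0.006] tooly [-0.218 -0.976 -0.002] toolz [ 0.006  0.001 -1.   ]
N 1 dist 0.011 turn [-0.1 -0.4 -0.6]
[[-0.1, -0.4, -0.6], [-0.0053, -0.0054, 0.0079]]
```

View pics/o25.png

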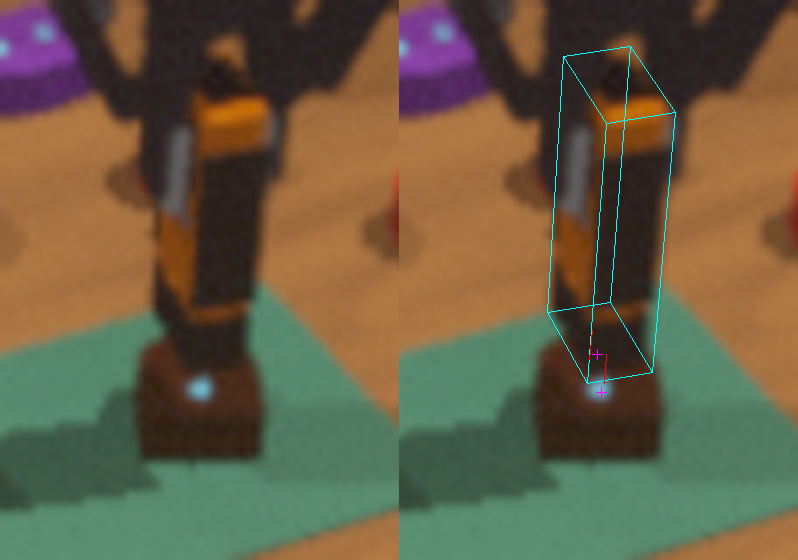

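```bash
python3 -m handwheel '[[[0,-0.4,-0.3],[-0.003,-0.004,0.003],0],[[0,0,0],[-0.001,-0.001,0.003],0],[[0,0,0],[0,0,0.001],0],[[0,0,0],[0,0,0],0],[[0,0,0],[0,0,0],0]]' 80
python3 - <<'E'
from h import *
plan([.4562,.2134,.1053],-102,step=.03,show=19)
E
```

```text
t: 14.65
position: [0.457, 0.2134, 0.1147]
tool_rot: [-3.119, 0.336, -0.001]
contact_force: [-0.1, -0.4, -1.2]
grip_width: 0.0254
t 14.65 pos [0.457  0.2134 0.1147] F [-0.1 -0.4 -1.2] w 0.0254
toolx [ 0.977 -0.213  0.   ] tooly [-0.213 -0.977 -0.004] toolz [ 0.001  0.004 -1.   ]
N 1 dist 0.0095 turn [-0.2 -0.  -0.3]
[[-0.2, 0.0, -0.3], [-0.0008, 0.0002, 0.0094]]
```

```bash
python3 -m handwheel '[[[-0.2,0,0],[-0.0005,0,0.003],0],[[0,0,0],[0,0,0.003],0],[[0,0,0],[0,0,0.0015],0],[[0,0,0],[0,0,0.001],0]]' 80;  python3 -m handwheel '[[[0,0,0],[0,0,0.001],0],[[0,0,0],[0,0,0.001],0],[[0,0,0],[0,0,0.001],0]]'
python3 - <<'E'
from h import *
plan([.4562,.2134,.1053],-102,step=.03,show=19)
s=cam("scene","pics/s8.png")
mp,M=meter(.0793); B=(310,150,370,230);overlay(s,B,7,"pics/o5.png",mp,M,[[.4554,.2134,.026],[.4342,.2248,.026]]);overlay(s,B,7,"pics/o6.png")
cv2.imwrite('pics/o26.png',np.hstack([cv2.imread('pics/o6.png')[:,:399],cv2.imread('pics/o5.png')[:,:399]]))
E
```

```text
t: 14.98
position: [0.4567, 0.2138, 0.1058]
tool_rot: [-3.123, 0.336, -0.001]
contact_force: [-0.5, -0.2, 5.2]
grip_width: 0.0252
t: 15.23
position: [0.4574, 0.2137, 0.1051]
tool_rot: [-3.12, 0.337, 0.001]
contact_force: [-4.9, -1.1, 16.7]
grip_width: 0.0251
t 15.23 pos [0.4574 0.2137 0.1051] F [-4.9 -1.1 16.7] w 0.0251
toolx [ 0.977 -0.214 -0.001] tooly [-0.214 -0.977 -0.003] toolz [-0.     0.003 -1.   ]
N 1 dist 0.0013 turn [-0.2  0.1 -0.3]
[[-0.2, 0.1, -0.3], [-0.0011, 0.0006, -0.0002]]
```

View pics/o26.png

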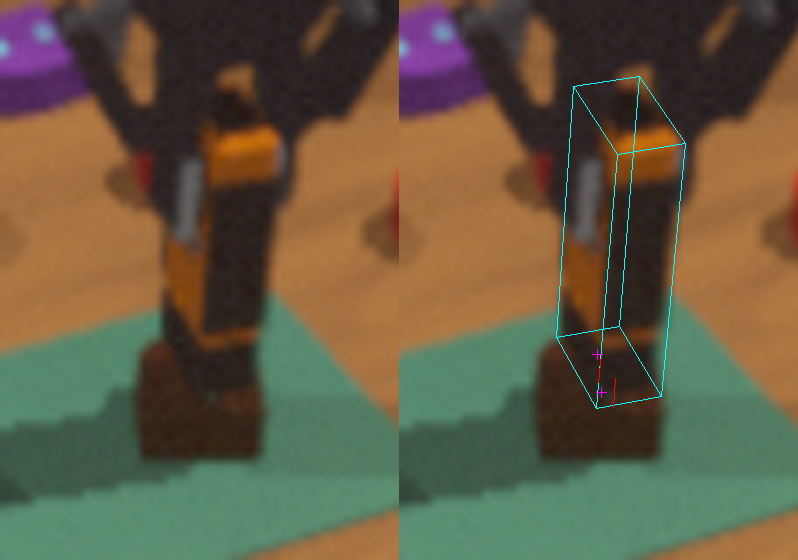

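```bash
python3 -m handwheel '[[[0,0,0],[0,0,0.0005],0],[[0,0,0],[0,0,0.0005],0],[[0,0,0],[0,0,0.0005],0],[[0,0,0],[0,0,0.0005],0],[[0,0,0],[0,0,0.0005],0],[[0,0,0],[0,0,0.0005],0],[[0,0,0],[0,0,0.0005],0],[[0,0,0],[0,0,0.0005],0],[[0,0,0],[0,0,0.0005],0],[[0,0,0],[0,0,0.0005],0]]' 80
python3 -m handwheel '[[[0,0,0],[0,0,0.0005],0],[[0,0,0],[0,0,0.0005],0],[[0,0,0],[0,0,0.0005],0],[[0,0,0],[0,0,0.0005],0],[[0,0,0],[0,0,0.0005],0],[[0,0,0],[0,0,0.0005],0],[[0,0,0],[0,0,0.0005],0],[[0,0,0],[0,0,0.0005],0],[[0,0,0],[0,0,0.0005],0],[[0,0,0],[0,0,0.0005],0]]' 80
python3 -m handwheel '[[[0,0,0],[0,0,0.0005],0],[[0,0,0],[0,0,0.0005],0],[[0,0,0],[0,0,0.0005],0],[[0,0,0],[0,0,0.0005],0],[[0,0,0],[0,0,0.0005],0],[[0,0,0],[0,0,0.0005],0]]' 80
python3 -c "
from h import *
st()"
```

```text
t: 16.12
position: [0.4575, 0.2131, 0.1056]
tool_rot: [-3.114, 0.341, 0.01]
contact_force: [-2.3, -0.9, 6.8]
grip_width: 0.0253
t: 16.95
position: [0.4579, 0.2126, 0.1055]
tool_rot: [-3.108, 0.344, 0.018]
contact_force: [-2.4, 0.0, 6.9]
grip_width: 0.0253
t: 17.45
position: [0.458, 0.2123, 0.1055]
tool_rot: [-3.104, 0.346, 0.022]
contact_force: [-1.6, -1.0, 7.4]
grip_width: 0.0249
t 17.45 pos [0.458  0.2123 0.1055] F [-1.6 -1.   7.4] w 0.0249
toolx [ 0.975 -0.22  -0.016] tooly [-0.22  -0.975 -0.017] toolz [-0.012  0.02  -1.   ]
```

```bash
python3 -m handwheel '[[[-0.5,0.4,0],[0,0,-0.005],0],[[-0.5,0.4,0],[0,0,-0.006],0],[[0,0,0],[-0.008,-0.004,-0.002],0],[[0,0,0],[-0.008,-0.004,0],0],[[0,0,0],[-0.003,-0.002,0],0],[[0,0,0],[0,0,0],0],[[0,0,0],[0,0,0],0]]' 80
python3 - <<'E'
from h import *
plan([.4354,.2248,.115],-102,step=.03,show=19)
s=cam("scene"); t=cam("top")
for c,a in dots(s,(325,185,355,215)): print(c.round(1),a,unproj(s,c,.026).round(4))
E
```

```text
t: 18.03
position: [0.4394, 0.2285, 0.1198]
tool_rot: [3.121, -0.345, -0.002]
contact_force: [0.9, 0.7, -1.0]
grip_width: 0.0255
t 18.03 pos [0.4394 0.2285 0.1198] F [ 0.9  0.7 -1. ] w 0.0255
toolx [ 0.976 -0.219 -0.001] tooly [-0.219 -0.976  0.002] toolz [-0.001 -0.002 -1.   ]
N 1 dist 0.0072 turn [ 0.1  0.  -0.6]
[[0.1, 0.0, -0.6], [-0.0031, 0.0044, 0.0048]]
[337.9 199.7] 5 [[0.4325 0.2259 0.026 ]]
```

```bash
python3 -m handwheel '[[[0,0,-0.4],[-0.003,0.004,0.002],0],[[0,0,0],[-0.0005,0,0.001],0],[[0,0,0],[0,0,0],0],[[0,0,0],[0,0,0],0]]' 80
python3 - <<'E'
from h import *
plan([.4354,.2248,.1055],-102,step=.03,show=19)
s=cam("scene","pics/s9.png")
mp,M=meter(.0793); B=(310,150,370,230);overlay(s,B,7,"pics/o5.png",mp,M,[[.4554,.2134,.026],[.4342,.2248,.026]]);overlay(s,B,7,"pics/o6.png")
cv2.imwrite('pics/o27.png',np.hstack([cv2.imread('pics/o6.png')[:,:399],cv2.imread('pics/o5.png')[:,:399]]))
E
```

```text
t: 18.47
position: [0.4354, 0.2234, 0.1162]
tool_rot: [3.121, -0.337, -0.001]
contact_force: [0.5, 0.7, -1.3]
grip_width: 0.0252
t 18.47 pos [0.4354 0.2234 0.1162] F [ 0.5  0.7 -1.3] w 0.0252
toolx [ 0.977 -0.214 -0.   ] tooly [-0.214 -0.977  0.003] toolz [-0.001 -0.003 -1.   ]
N 1 dist 0.0108 turn [ 0.2  0.  -0.3]
[[0.2, 0.0, -0.3], [-0.0003, -0.0014, 0.0107]]
```

View pics/o27.png

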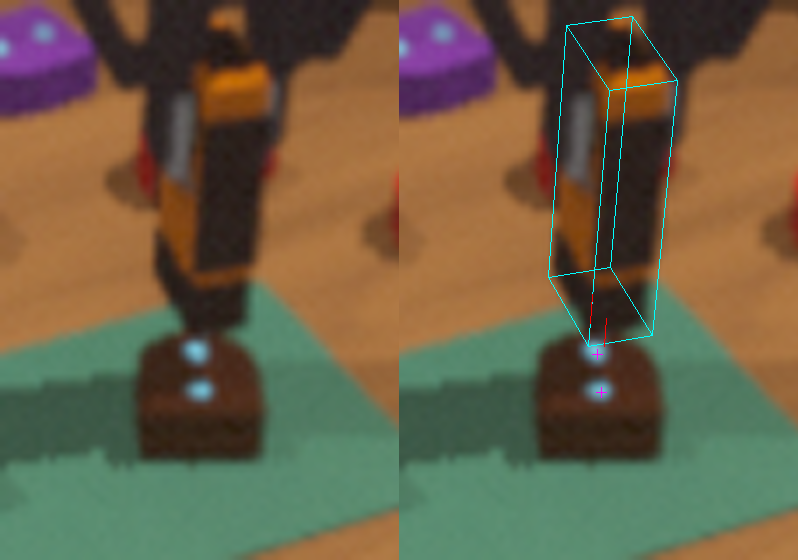

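```bash
python3 -m handwheel '[[[0.2,0,0],[0.0005,-0.001,0.004],0],[[0,0,0],[0,0,0.003],0],[[0,0,0],[0,0,0.0015],0],[[0,0,0],[0,0,0.001],0]]' 80;  python3 -m handwheel '[[[0,0,0],[0,0,0.001],0],[[0,0,0],[0,0,0.001],0],[[0,0,0],[0,0,0.0007],0]]'
python3 - <<'E'
from h import *
plan([.4362,.2248,.1053],-102,step=.03,show=19)
E
```

```text
t: 18.85
position: [0.4367, 0.2243, 0.1059]
tool_rot: [-3.122, 0.338, -0.001]
contact_force: [0.0, 0.3, -1.7]
grip_width: 0.0249
t: 19.1
position: [0.4374, 0.2243, 0.1052]
tool_rot: [-3.12, 0.339, 0.002]
contact_force: [-4.2, -0.9, 12.8]
grip_width: 0.0249
t 19.1 pos [0.4374 0.2243 0.1052] F [-4.2 -0.9 12.8] w 0.0249
toolx [ 0.977 -0.215 -0.002] tooly [-0.215 -0.977 -0.003] toolz [-0.001  0.003 -1.   ]
N 1 dist 0.0014 turn [-0.2  0.1 -0.4]
[[-0.2, 0.1, -0.4], [-0.0013, -0.0003, -0.0001]]
```

```bash
python3 -m handwheel '[[[-0.1,0.1,0],[0,0,0.0005],0],[[-0.1,0.1,0],[0,0,0.0005],0],[[-0.1,0.1,0],[0,0,0.0005],0],[[-0.1,0.1,0],[0,0,0.0005],0],[[-0.1,0.1,0],[0,0,0.0005],0],[[-0.1,0.1,0],[0,0,0.0005],0],[[-0.1,0.1,0],[0,0,0.0005],0],[[-0.1,0.1,0],[0,0,0.0005],0],[[-0.1,0.1,0],[0,0,0.0005],0],[[-0.1,0.1,0],[0,0,0.0005],0]]' 80
python3 -m handwheel '[[[-0.1,0.1,0],[0,0,0.0005],0],[[-0.1,0.1,0],[0,0,0.0005],0],[[-0.1,0.1,0],[0,0,0.0005],0],[[-0.1,0.1,0],[0,0,0.0005],0],[[-0.1,0.1,0],[0,0,0.0005],0],[[-0.1,0.1,0],[0,0,0.0005],0],[[-0.1,0.1,0],[0,0,0.0005],0],[[-0.1,0.1,0],[0,0,0.0005],0],[[-0.1,0.1,0],[0,0,0.0005],0],[[-0.1,0.1,0],[0,0,0.0005],0]]' 80
python3 -m handwheel '[[[0,0,0],[0,0,0.0005],0],[[0,0,0],[0,0,0.0005],0],[[0,0,0],[0,0,0.0005],0],[[0,0,0],[0,0,0.0005],0],[[0,0,0],[0,0,0.0005],0]]' 80
python3 - <<'E'
from h import *
st()
s=cam("scene","pics/s10.png")
mp,M=meter(.0793); B=(310,150,370,230);overlay(s,B,7,"pics/o5.png",mp,M,[[.4554,.2134,.026],[.4342,.2248,.026]]);overlay(s,B,7,"pics/o6.png")
cv2.imwrite('pics/o28.png',np.hstack([cv2.imread('pics/o6.png')[:,:399],cv2.imread('pics/o5.png')[:,:399]]))
E
```

```text
t: 19.93
position: [0.4368, 0.2253, 0.1055]
tool_rot: [3.113, -0.341, 0.01]
contact_force: [-2.6, -0.6, 7.7]
grip_width: 0.0251
t: 20.77
position: [0.4362, 0.2264, 0.1054]
tool_rot: [3.1, -0.34, 0.023]
contact_force: [-2.3, 0.0, 9.0]
grip_width: 0.0251
t: 21.18
position: [0.4364, 0.2263, 0.1055]
tool_rot: [3.102, -0.341, 0.019]
contact_force: [-3.1, -1.2, 7.8]
grip_width: 0.0253
t 21.18 pos [0.4364 0.2263 0.1055] F [-3.1 -1.2  7.8] w 0.0253
toolx [ 0.976 -0.217  0.014] tooly [-0.217 -0.976  0.02 ] toolz [ 0.01  -0.022 -1.   ]
```

View pics/o28.png

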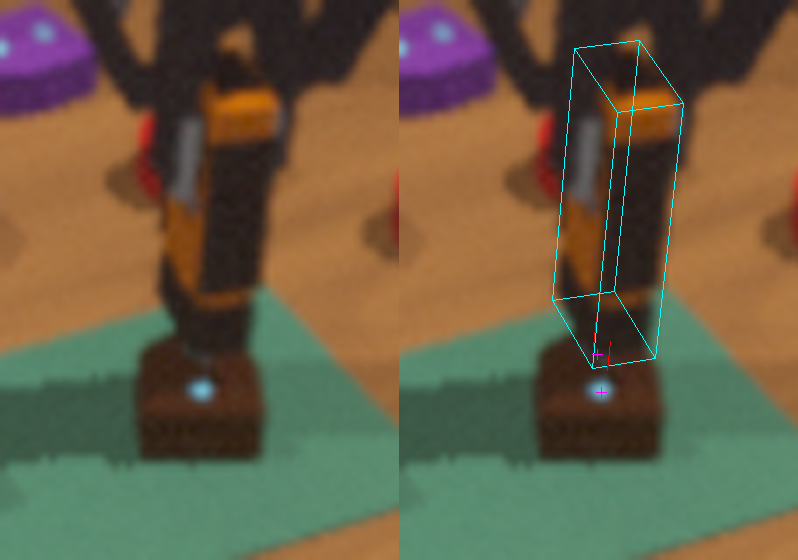

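```bash
python3 -m handwheel '[[[0.4,-0.3,0],[0,0,-0.010],0],[[0.4,-0.3,0],[0,0,-0.014],0],[[0.4,-0.3,0],[0,0.006,-0.014],0],[[0,0,0],[0.003,0.016,-0.004],0],[[0,0,0],[0.004,0.020,0],0],[[0,0,0],[0.004,0.020,0],0],[[0,0,0],[0.004,0.018,0],0],[[0,0,0],[0.004,0.014,0],0],[[0,0,0],[0.002,0.006,0],0],[[0,0,0],[0,0,0],0]]' 80
python3 - <<'E'
from h import *
plan([.4400,.0986,.12],-102,step=.03,show=3)
s=cam("scene"); t=cam("top","pics/t4.png"); print(r.read_state()["joint_pos"].round(2))
for c,a in dots(s,(185,185,355,250)): print(c.round(1),a,unproj(s,c,.026).round(4))
E
```

```text
t: 22.07
position: [0.4348, 0.1155, 0.1513]
tool_rot: [-3.118, 0.344, 0.0]
contact_force: [-0.2, 0.8, -1.5]
grip_width: 0.0252
t 22.07 pos [0.4348 0.1155 0.1513] F [-0.2  0.8 -1.5] w 0.0252
toolx [ 0.976 -0.218 -0.   ] tooly [-0.218 -0.976 -0.004] toolz [ 0.     0.004 -1.   ]
N 2 dist 0.036 turn [-0.3  0.  -0.6]
[[-0.1, 0.0, -0.3], [0.0044, 0.0078, 0.0156]]
[[-0.1, 0.0, -0.3], [0.0044, 0.0077, 0.0156]]
[-1.06  0.44  0.87  2.15 -0.5   0.76 -1.65]
[337.6 199.7] 8 [[0.4324 0.225  0.026 ]]
[338.2 205. ] 7 [[0.4532 0.214  0.026 ]]
[294.2 209.1] 7 [[0.413  0.0994 0.026 ]]
[298.2 214.1] 8 [[0.4366 0.0989 0.026 ]]
[256.1 224.8] 3 [[ 0.4244 -0.0186  0.026 ]]
[258.  230.6] 7 [[ 0.4474 -0.024   0.026 ]]
[213.1 233.6] 4 [[ 0.4047 -0.1304  0.026 ]]
[213.4 239.7] 6 [[ 0.4268 -0.1377  0.026 ]]
```

View pics/t4.png

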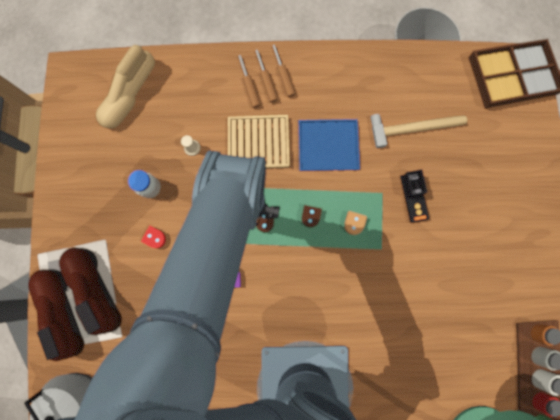

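```bash
python3 -m handwheel '[[[-0.2,0,0],[0.004,0.007,0.010],0],[[0,0,0],[0.002,0.006,0.010],0],[[0,0,0],[0.001,0.001,0.008],0],[[0,0,0],[0,0,0.003],0],[[0,0,0],[0,0,0],0],[[0,0,0],[0,0,0],0]]' 80
python3 - <<'E'
from h import *
plan([.4400,.0986,.105],-102,step=.03,show=3)
s=cam("scene","pics/s11.png")
mp,M=meter(.0793); B=(265,160,325,240);overlay(s,B,7,"pics/o5.png",mp,M,[[.4385,.0986,.026],[.4147,.0988,.026]]);overlay(s,B,7,"pics/o6.png")
cv2.imwrite('pics/o29.png',np.hstack([cv2.imread('pics/o6.png')[:,:399],cv2.imread('pics/o5.png')[:,:399]]))
E
```

```text
t: 22.67
position: [0.4394, 0.1081, 0.1185]
tool_rot: [-3.121, 0.327, 0.001]
contact_force: [-0.4, -0.1, -1.2]
grip_width: 0.0251
t 22.67 pos [0.4394 0.1081 0.1185] F [-0.4 -0.1 -1.2] w 0.0251
toolx [ 0.978 -0.207 -0.001] tooly [-0.207 -0.978 -0.003] toolz [-0.     0.003 -1.   ]
N 1 dist 0.0165 turn [-0.2  0.1  0. ]
[[-0.2, 0.1, 0.0], [0.0026, 0.0092, 0.0134]]
```

View pics/o29.png

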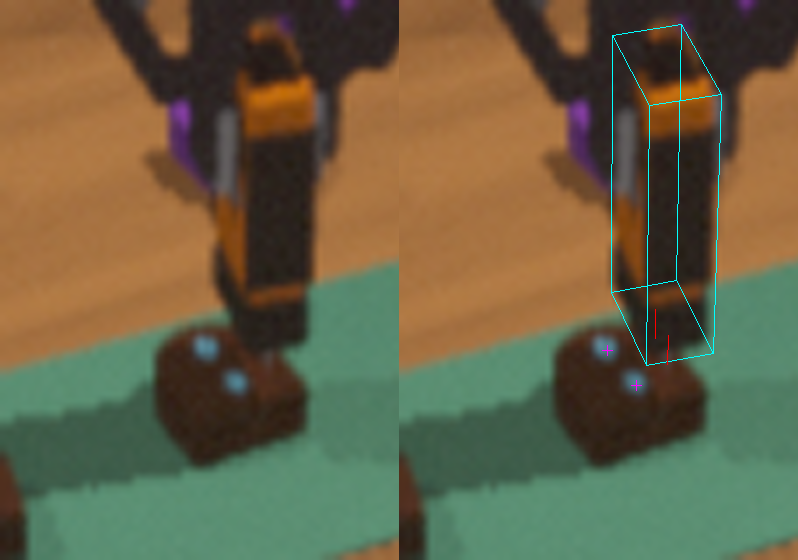

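```bash
python3 -m handwheel '[[[-0.2,0,0],[0.002,0.007,0.003],0],[[0,0,0],[0,0.001,0.003],0],[[0,0,0],[0,0,0.001],0],[[0,0,0],[0,0,0],0],[[0,0,0],[0,0,0],0]]' 80
python3 - <<'E'
from h import *
plan([.439,.0986,.105],-102,step=.03,show=3)
E
```

```text
t: 23.13
position: [0.4404, 0.1001, 0.1117]
tool_rot: [-3.124, 0.325, -0.001]
contact_force: [-0.2, 0.1, -1.5]
grip_width: 0.0249
t 23.13 pos [0.4404 0.1001 0.1117] F [-0.2  0.1 -1.5] w 0.0249
toolx [ 0.979 -0.206  0.   ] tooly [-0.206 -0.979 -0.001] toolz [ 0.001  0.001 -1.   ]
N 1 dist 0.007 turn [-0.  -0.   0.1]
[[0.0, 0.0, 0.1], [-0.001, 0.0018, 0.0067]]
```

```bash
python3 -m handwheel '[[[0,0,0],[-0.0015,0.001,0.003],0],[[0,0,0],[0,0,0.0025],0],[[0,0,0],[0,0,0.001],0],[[0,0,0],[0,0,0.001],0],[[0,0,0],[0,0,0.0007],0]]' 80; python3 -m handwheel '[[[0,0,0],[0,0,0.0005],0],[[0,0,0],[0,0,0.0005],0]]'
python3 - <<'E'
from h import *
plan([.439,.0986,.105],-102,step=.03,show=3)
s=cam("scene","pics/s12.png")
mp,M=meter(.0793); B=(265,160,325,240);overlay(s,B,7,"pics/o5.png",mp,M,[[.4385,.0986,.026],[.4147,.0988,.026]]);overlay(s,B,7,"pics/o6.png")
cv2.imwrite('pics/o30.png',np.hstack([cv2.imread('pics/o6.png')[:,:399],cv2.imread('pics/o5.png')[:,:399]]))
E
```

```text
t: 23.55
position: [0.4397, 0.0995, 0.105]
tool_rot: [-3.121, 0.326, -0.002]
contact_force: [-4.9, -2.0, 17.6]
grip_width: 0.0251
t: 23.72
position: [0.4396, 0.0993, 0.1053]
tool_rot: [-3.119, 0.327, 0.001]
contact_force: [-2.7, -2.3, 11.7]
grip_width: 0.0249
t 23.72 pos [0.4396 0.0993 0.1053] F [-2.7 -2.3 11.7] w 0.0249
toolx [ 0.978 -0.207 -0.001] tooly [-0.207 -0.978 -0.006] toolz [ 0.     0.006 -1.   ]
N 1 dist 0.001 turn [-0.3  0.1  0. ]
[[-0.3, 0.1, 0.0], [-0.0005, 0.0008, 0.0003]]
```

View pics/o30.png

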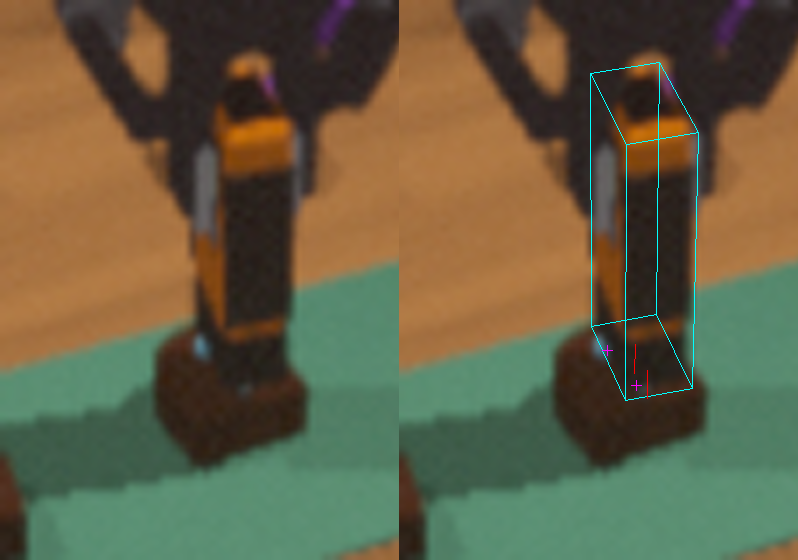

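```bash
python3 -m handwheel '[[[-0.05,0.05,0],[0,0,0.0005],0],[[-0.05,0.05,0],[0,0,0.0005],0],[[-0.05,0.05,0],[0,0,0.0005],0],[[-0.05,0.05,0],[0,0,0.0005],0],[[-0.05,0.05,0],[0,0,0.0005],0],[[-0.05,0.05,0],[0,0,0.0005],0],[[-0.05,0.05,0],[0,0,0.0005],0],[[-0.05,0.05,0],[0,0,0.0005],0],[[-0.05,0.05,0],[0,0,0.0005],0],[[-0.05,0.05,0],[0,0,0.0005],0]]' 80
python3 -m handwheel '[[[-0.05,0.05,0],[0,0,0.0005],0],[[-0.05,0.05,0],[0,0,0.0005],0],[[-0.05,0.05,0],[0,0,0.0005],0],[[-0.05,0.05,0],[0,0,0.0005],0],[[-0.05,0.05,0],[0,0,0.0005],0],[[-0.05,0.05,0],[0,0,0.0005],0],[[-0.05,0.05,0],[0,0,0.0005],0],[[-0.05,0.05,0],[0,0,0.0005],0],[[-0.05,0.05,0],[0,0,0.0005],0],[[-0.05,0.05,0],[0,0,0.0005],0]]' 80
python3 -m handwheel '[[[0,0,0],[0,0,0.0005],0],[[0,0,0],[0,0,0.0005],0],[[0,0,0],[0,0,0.0005],0],[[0,0,0],[0,0,0.0005],0]]' 80
python3 - <<'E'
from h import *
plan([.4155,.0988,.115],-102,step=.03,show=3)
E
```

```text
t: 24.6
position: [0.4394, 0.0994, 0.1054]
tool_rot: [-3.119, 0.331, -0.003]
contact_force: [-3.4, -0.2, 11.4]
grip_width: 0.0251
t: 25.43
position: [0.4392, 0.0995, 0.1054]
tool_rot: [-3.12, 0.334, -0.007]
contact_force: [-2.6, -0.5, 11.9]
grip_width: 0.0251
t: 25.77
position: [0.4393, 0.0993, 0.1054]
tool_rot: [-3.117, 0.335, -0.004]
contact_force: [-2.8, -0.8, 10.8]
grip_width: 0.0252
t 25.77 pos [0.4393 0.0993 0.1054] F [-2.8 -0.8 10.8] w 0.0252
toolx [ 0.977 -0.213  0.002] tooly [-0.213 -0.977 -0.007] toolz [ 0.003  0.006 -1.   ]
N 1 dist 0.0257 turn [-0.4 -0.1 -0.3]
[[-0.4, -0.1, -0.3], [-0.0232, 0.0055, -0.0097]]
```

```bash
python3 -m handwheel '[[[-0.3,0,0],[0,0,-0.004],0],[[0,0,0],[-0.002,0,-0.006],0],[[0,0,0],[-0.007,0.002,0],0],[[0,0,0],[-0.007,0.002,0],0],[[0,0,0],[-0.003,0.001,0],0],[[0,0,0],[0,0,0],0],[[0,0,0],[0,0,0],0]]' 80
python3 - <<'E'
from h import *
print(r.read_state()["joint_pos"].round(2))
plan([.4155,.0988,.1053],-102,step=.03,show=3)
s=cam("scene","pics/s13.png")
for c,a in dots(s,(185,185,355,250)): print(c.round(1),a,unproj(s,c,.026).round(4))
E
```

```text
t: 26.35
position: [0.4165, 0.0985, 0.1159]
tool_rot: [-3.122, 0.335, -0.002]
contact_force: [-0.5, -0.3, -2.0]
grip_width: 0.0252
[-0.99  0.47  0.81  2.23 -0.57  0.66 -1.56]
t 26.35 pos [0.4165 0.0985 0.1159] F [-0.5 -0.3 -2. ] w 0.0252
toolx [ 0.977 -0.212  0.001] tooly [-0.212 -0.977 -0.001] toolz [ 0.001  0.001 -1.   ]
N 1 dist 0.0106 turn [-0.1 -0.1 -0.3]
[[-0.1, -0.1, -0.3], [-0.0011, -0.0001, 0.0106]]
[337.5 199.7] 7 [[0.4322 0.2251 0.026 ]]
[338.2 205.1] 6 [[0.4535 0.2138 0.026 ]]
[294.2 209.1] 7 [[0.413  0.0995 0.026 ]]
[298.1 214.1] 6 [[0.4365 0.0986 0.026 ]]
[256.1 224.7] 8 [[ 0.4242 -0.0185  0.026 ]]
[257.9 230.6] 7 [[ 0.4474 -0.024   0.026 ]]
[213.1 233.4] 7 [[ 0.4041 -0.1302  0.026 ]]
[213.4 239.7] 6 [[ 0.4269 -0.1377  0.026 ]]
```

```bash
python3 -m handwheel '[[[0,0,0],[-0.001,0,0.004],0],[[0,0,0],[0,0,0.003],0],[[0,0,0],[0,0,0.0015],0],[[0,0,0],[0,0,0.001],0],[[0,0,0],[0,0,0.001],0],[[0,0,0],[0,0,0.0007],0]]' 80; python3 -m handwheel '[[[0,0,0],[0,0,0.0005],0],[[0,0,0],[0,0,0.0005],0]]'
python3 - <<'E'
from h import *
plan([.4155,.0988,.105],-102,step=.03,show=3)
s=cam("scene","pics/s14.png")
mp,M=meter(.0793); B=(265,160,325,240);overlay(s,B,7,"pics/o5.png",mp,M,[[.4385,.0986,.026],[.4147,.0988,.026]]);overlay(s,B,7,"pics/o6.png")
cv2.imwrite('pics/o31.png',np.hstack([cv2.imread('pics/o6.png')[:,:399],cv2.imread('pics/o5.png')[:,:399]]))
E
```

```text
t: 26.9
position: [0.4169, 0.0988, 0.1049]
tool_rot: [-3.12, 0.336, -0.001]
contact_force: [-5.4, -1.0, 21.6]
grip_width: 0.0248
t: 27.07
position: [0.4169, 0.0986, 0.1051]
tool_rot: [-3.118, 0.337, 0.003]
contact_force: [-3.3, -1.4, 15.0]
grip_width: 0.0256
t 27.07 pos [0.4169 0.0986 0.1051] F [-3.3 -1.4 15. ] w 0.0256
toolx [ 0.977 -0.214 -0.002] tooly [-0.214 -0.977 -0.005] toolz [-0.001  0.006 -1.   ]
N 1 dist 0.0014 turn [-0.3  0.1 -0.3]
[[-0.3, 0.1, -0.3], [-0.0014, 0.0001, 0.0001]]
```

View pics/o31.png

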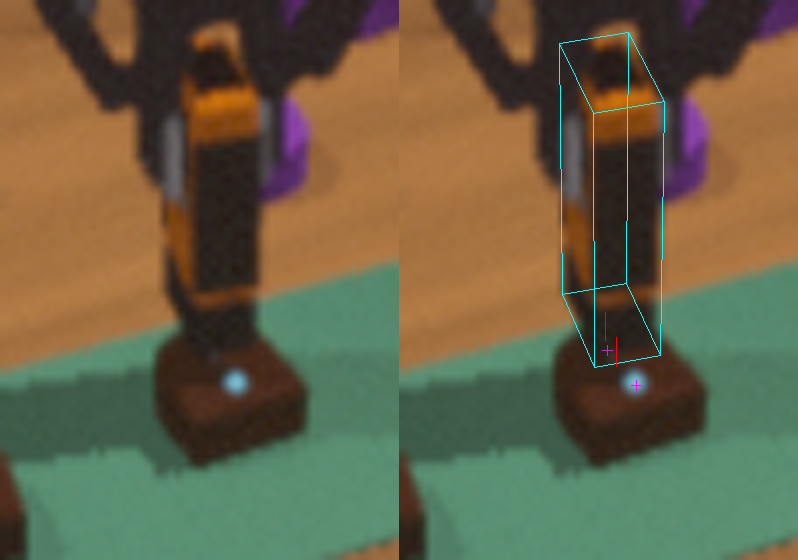

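Pin tip seen at about (213,358) in the crop, just ahead of the dot (207,348), as predicted. Hold.

```bash
python3 -m handwheel '[[[-0.05,0.05,0],[0,0,0.0005],0],[[-0.05,0.05,0],[0,0,0.0005],0],[[-0.05,0.05,0],[0,0,0.0005],0],[[-0.05,0.05,0],[0,0,0.0005],0],[[-0.05,0.05,0],[0,0,0.0005],0],[[-0.05,0.05,0],[0,0,0.0005],0],[[-0.05,0.05,0],[0,0,0.0005],0],[[-0.05,0.05,0],[0,0,0.0005],0],[[-0.05,0.05,0],[0,0,0.0005],0],[[-0.05,0.05,0],[0,0,0.0005],0]]' 80
python3 -m handwheel '[[[-0.05,0.05,0],[0,0,0.0005],0],[[-0.05,0.05,0],[0,0,0.0005],0],[[-0.05,0.05,0],[0,0,0.0005],0],[[-0.05,0.05,0],[0,0,0.0005],0],[[-0.05,0.05,0],[0,0,0.0005],0],[[-0.05,0.05,0],[0,0,0.0005],0],[[-0.05,0.05,0],[0,0,0.0005],0],[[-0.05,0.05,0],[0,0,0.0005],0],[[-0.05,0.05,0],[0,0,0.0005],0],[[-0.05,0.05,0],[0,0,0.0005],0]]' 80
python3 -m handwheel '[[[0,0,0],[0,0,0.0005],0],[[0,0,0],[0,0,0.0005],0],[[0,0,0],[0,0,0.0005],0],[[0,0,0],[0,0,0.0005],0]]' 80
python3 - <<'E'
from h import *
plan([.450,-.0242,.15],-102,step=.03,show=3)
E
```

```text
t: 27.95
position: [0.417, 0.0985, 0.1052]
tool_rot: [-3.117, 0.344, 0.005]
contact_force: [-4.3, -0.3, 14.2]
grip_width: 0.0249
t: 28.78
position: [0.4171, 0.0985, 0.1052]
tool_rot: [-3.117, 0.35, 0.007]
contact_force: [-3.9, -0.7, 14.4]
grip_width: 0.0253
t: 29.12
position: [0.4172, 0.0983, 0.1052]
tool_rot: [-3.113, 0.352, 0.012]
contact_force: [-3.1, -0.5, 13.7]
grip_width: 0.0251
t 29.12 pos [0.4172 0.0983 0.1052] F [-3.1 -0.5 13.7] w 0.0251
toolx [ 0.975 -0.223 -0.009] tooly [-0.223 -0.975 -0.008] toolz [-0.007  0.009 -1.   ]
N 5 dist 0.1344 turn [-0.4  0.5 -0.9]
[[-0.1, 0.1, -0.2], [0.0118, 0.0223, -0.0092]]
[[-0.1, 0.1, -0.2], [0.0117, 0.0224, -0.0092]]
[[-0.1, 0.1, -0.2], [0.0117, 0.0224, -0.0091]]
```

```bash
python3 -m handwheel '[[[-0.2,0.2,-0.3],[0,0,-0.008],0],[[-0.2,0.2,-0.3],[0,0,-0.014],0],[[0,0,-0.3],[0.003,0.006,-0.012],0],[[0,0,0],[0.010,0.018,-0.006],0],[[0,0,0],[0.010,0.020,0],0],[[0,0,0],[0.010,0.020,0],0],[[0,0,0],[0.010,0.018,0],0],[[0,0,0],[0.008,0.012,0],0],[[0,0,0],[0.002,0.005,0],0],[[0,0,0],[0,0,0],0]]' 80
python3 - <<'E'
from h import *
print(r.read_state()["joint_pos"].round(2))
plan([.450,-.0242,.115],-102,step=.03,show=3)
s=cam("scene","pics/s15.png");t=cam("top")
for c,a in dots(s,(185,185,355,250)): print(c.round(1),a,unproj(s,c,.026).round(4))
E
```

```text
t: 29.95
position: [0.4517, -0.0142, 0.1497]
tool_rot: [3.123, -0.32, 0.004]
contact_force: [0.2, 0.4, -1.7]
grip_width: 0.0253
[-0.76  0.44  0.86  2.15 -0.49  0.75 -1.35]
t 29.95 pos [ 0.4517 -0.0142  0.1497] F [ 0.2  0.4 -1.7] w 0.0253
toolx [ 0.979 -0.203  0.003] tooly [-0.203 -0.979  0.002] toolz [ 0.002 -0.003 -1.   ]
N 2 dist 0.0362 turn [ 0.1 -0.1  0.3]
[[0.1, -0.1, 0.1], [0.0001, 0.005, 0.0174]]
[[0.1, -0.1, 0.1], [0.0002, 0.005, 0.0174]]
[337.5 199.8] 8 [[0.4324 0.225  0.026 ]]
[338.2 205.1] 7 [[0.4534 0.2138 0.026 ]]
[294.  209.1] 9 [[0.4129 0.0989 0.026 ]]
[298.2 214.1] 9 [[0.4366 0.0988 0.026 ]]
[256.1 224.7] 8 [[ 0.4242 -0.0185  0.026 ]]
[258.  230.6] 7 [[ 0.4474 -0.0239  0.026 ]]
[213.  233.4] 3 [[ 0.4041 -0.1304  0.026 ]]
[213.5 239.7] 4 [[ 0.427  -0.1376  0.026 ]]
```

```bash
python3 -m handwheel '[[[0,0,0],[0,0.004,0.010],0],[[0,0,0],[0,0.004,0.012],0],[[0,0,0],[0,0.001,0.008],0],[[0,0,0],[0,0,0.003],0],[[0,0,0],[0,0,0],0],[[0,0,0],[0,0,0],0]]' 80
python3 - <<'E'
from h import *
plan([.4498,-.0242,.1053],-102,step=.03,show=3)
E
```

```text
t: 30.55
position: [0.4484, -0.0148, 0.1148]
tool_rot: [-3.126, 0.303, 0.002]
contact_force: [-0.7, -0.4, -1.8]
grip_width: 0.0251
t 30.55 pos [ 0.4484 -0.0148  0.1148] F [-0.7 -0.4 -1.8] w 0.0251
toolx [ 0.981 -0.192 -0.001] tooly [-0.192 -0.981 -0.001] toolz [-0.001  0.001 -1.   ]
N 1 dist 0.0134 turn [-0.   0.1  0.9]
[[0.0, 0.1, 0.9], [0.0031, 0.0089, 0.0095]]
```

```bash
python3 -m handwheel '[[[0,0,0.5],[0.002,0.006,0.001],0],[[0,0,0],[0.001,0.002,0.001],0],[[0,0,0],[0,0,0],0],[[0,0,0],[0,0,0],0]]' 80
python3 - <<'E'
from h import *
plan([.4498,-.0242,.1053],-102,step=.03,show=3)
E
```

```text
t: 30.88
position: [0.4509, -0.0232, 0.1136]
tool_rot: [-3.124, 0.316, -0.001]
contact_force: [-0.1, 0.3, -0.8]
grip_width: 0.025
t 30.88 pos [ 0.4509 -0.0232  0.1136] F [-0.1  0.3 -0.8] w 0.025
toolx [ 0.98 -0.2   0.  ] tooly [-0.2   -0.98  -0.001] toolz [ 0.001  0.001 -1.   ]
N 1 dist 0.0085 turn [-0.1 -0.   0.5]
[[-0.1, 0.0, 0.5], [-0.0009, 0.0012, 0.0083]]
```

```bash
python3 -m handwheel '[[[0,0,0],[-0.001,0.0005,0.003],0],[[0,0,0],[0,0,0.003],0],[[0,0,0],[0,0,0.0015],0],[[0,0,0],[0,0,0.001],0],[[0,0,0],[0,0,0.0007],0]]' 80; python3 -m handwheel '[[[0,0,0],[0,0,0.0005],0],[[0,0,0],[0,0,0.0005],0]]'
python3 - <<'E'
from h import *
plan([.4498,-.0242,.1053],-102,step=.03,show=3)
s=cam("scene","pics/s16.png")
mp,M=meter(.0793); B=(230,175,290,255);overlay(s,B,7,"pics/o5.png",mp,M,[[.4492,-.0242,.026],[.4260,-.0188,.026]]);overlay(s,B,7,"pics/o6.png")
cv2.imwrite('pics/o32.png',np.hstack([cv2.imread('pics/o6.png')[:,:399],cv2.imread('pics/o5.png')[:,:399]]))
E
```

```text
t: 31.3
position: [0.4509, -0.0238, 0.1051]
tool_rot: [-3.123, 0.317, -0.004]
contact_force: [-4.4, -0.3, 19.8]
grip_width: 0.025
t: 31.47
position: [0.4508, -0.0239, 0.1053]
tool_rot: [-3.121, 0.318, -0.002]
contact_force: [-3.5, -0.4, 12.6]
grip_width: 0.025
t 31.47 pos [ 0.4508 -0.0239  0.1053] F [-3.5 -0.4 12.6] w 0.025
toolx [ 0.98  -0.201  0.001] tooly [-0.201 -0.979 -0.005] toolz [ 0.002  0.005 -1.   ]
N 1 dist 0.0011 turn [-0.3 -0.1  0.4]
[[-0.3, -0.1, 0.4], [-0.0009, 0.0005, -0.0001]]
```

View pics/o32.png

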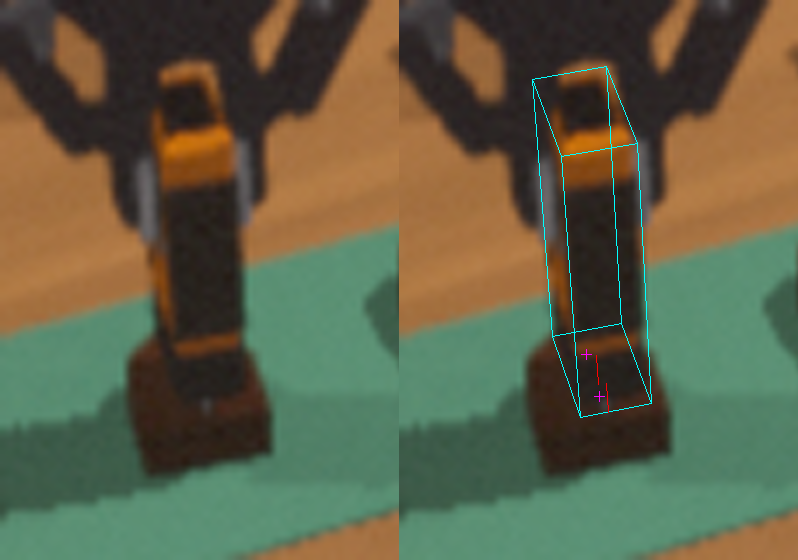

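Front pin at (207,406), just in front of the dot at (199,396). Hold.

```bash
python3 -m handwheel '[[[-0.05,0.05,0],[0,0,0.0005],0],[[-0.05,0.05,0],[0,0,0.0005],0],[[-0.05,0.05,0],[0,0,0.0005],0],[[-0.05,0.05,0],[0,0,0.0005],0],[[-0.05,0.05,0],[0,0,0.0005],0],[[-0.05,0.05,0],[0,0,0.0005],0],[[-0.05,0.05,0],[0,0,0.0005],0],[[-0.05,0.05,0],[0,0,0.0005],0],[[-0.05,0.05,0],[0,0,0.0005],0],[[-0.05,0.05,0],[0,0,0.0005],0]]' 80
python3 -m handwheel '[[[-0.05,0.05,0],[0,0,0.0005],0],[[-0.05,0.05,0],[0,0,0.0005],0],[[-0.05,0.05,0],[0,0,0.0005],0],[[-0.05,0.05,0],[0,0,0.0005],0],[[-0.05,0.05,0],[0,0,0.0005],0],[[-0.05,0.05,0],[0,0,0.0005],0],[[-0.05,0.05,0],[0,0,0.0005],0],[[-0.05,0.05,0],[0,0,0.0005],0],[[-0.05,0.05,0],[0,0,0.0005],0],[[-0.05,0.05,0],[0,0,0.0005],0]]' 80
python3 -m handwheel '[[[0,0,0],[0,0,0.0005],0],[[0,0,0],[0,0,0.0005],0],[[0,0,0],[0,0,0.0005],0],[[0,0,0],[0,0,0.0005],0]]' 80
python3 - <<'E'
from h import *
plan([.427,-.0188,.115],-102,step=.03,show=3)
E
```

```text
t: 32.35
position: [0.4505, -0.0239, 0.1053]
tool_rot: [-3.12, 0.322, -0.009]
contact_force: [-2.8, 0.5, 11.5]
grip_width: 0.025
t: 33.18
position: [0.4501, -0.0239, 0.1053]
tool_rot: [-3.12, 0.325, -0.016]
contact_force: [-2.4, 0.9, 10.8]
grip_width: 0.0249
t: 33.52
position: [0.4501, -0.0241, 0.1053]
tool_rot: [-3.116, 0.326, -0.014]
contact_force: [-3.3, 0.8, 10.9]
grip_width: 0.0252
t 33.52 pos [ 0.4501 -0.0241  0.1053] F [-3.3  0.8 10.9] w 0.0252
toolx [ 0.978 -0.207  0.008] tooly [-0.207 -0.978 -0.009] toolz [ 0.01   0.007 -1.   ]
N 1 dist 0.0256 turn [-0.5 -0.5  0.1]
[[-0.5, -0.5, 0.1], [-0.0237, -0.0005, -0.0098]]
```

```bash
python3 -m handwheel '[[[-0.3,-0.2,0],[0,0,-0.004],0],[[-0.1,-0.2,0],[-0.002,0,-0.006],0],[[0,0,0],[-0.007,0,0],0],[[0,0,0],[-0.007,0,0],0],[[0,0,0],[-0.003,0,0],0],[[0,0,0],[0,0,0],0],[[0,0,0],[0,0,0],0]]' 80
python3 - <<'E'
from h import *
print(r.read_state()["joint_pos"].round(2))
plan([.427,-.0188,.1053],-102,step=.03,show=3)
s=cam("scene","pics/s13.png")
for c,a in dots(s,(185,185,355,250)): print(c.round(1),a,unproj(s,c,.026).round(4))
E
```

```text
t: 34.1
position: [0.4285, -0.0195, 0.1158]
tool_rot: [-3.123, 0.326, 0.0]
contact_force: [-0.0, 0.8, -1.9]
grip_width: 0.0247
[-0.7   0.47  0.8   2.22 -0.56  0.66 -1.28]
t 34.1 pos [ 0.4285 -0.0195  0.1158] F [-0.   0.8 -1.9] w 0.0247
toolx [ 0.978 -0.207 -0.   ] tooly [-0.207 -0.978 -0.002] toolz [-0.     0.002 -1.   ]
N 1 dist 0.0107 turn [-0.1  0.   0.1]
[[-0.1, 0.0, 0.1], [-0.0016, -0.0003, 0.0105]]
[337.5 199.7] 9 [[0.4324 0.225  0.026 ]]
[338.2 205.1] 7 [[0.4534 0.2138 0.026 ]]
[294.  209.1] 9 [[0.4128 0.099  0.026 ]]
[298.2 214.1] 8 [[0.4366 0.0988 0.026 ]]
[256.2 224.8] 7 [[ 0.4244 -0.0185  0.026 ]]
[257.9 230.6] 7 [[ 0.4474 -0.024   0.026 ]]
[213.1 233.5] 3 [[ 0.4042 -0.1303  0.026 ]]
[213.6 240. ] 4 [[ 0.428  -0.1375  0.026 ]]
```

```bash
python3 -m handwheel '[[[0,0,0],[-0.0015,0,0.004],0],[[0,0,0],[-0.0005,0,0.003],0],[[0,0,0],[0,0,0.0015],0],[[0,0,0],[0,0,0.001],0],[[0,0,0],[0,0,0.001],0],[[0,0,0],[0,0,0.0005],0]]' 80; python3 -m handwheel '[[[0,0,0],[0,0,0.0005],0],[[0,0,0],[0,0,0.0005],0]]'
python3 - <<'E'
from h import *
plan([.427,-.0188,.1053],-102,step=.03,show=3)
s=cam("scene","pics/s16.png")
mp,M=meter(.0793); B=(230,175,290,255);overlay(s,B,7,"pics/o5.png",mp,M,[[.4492,-.0242,.026],[.4260,-.0188,.026]]);overlay(s,B,7,"pics/o6.png")
cv2.imwrite('pics/o33.png',np.hstack([cv2.imread('pics/o6.png')[:,:399],cv2.imread('pics/o5.png')[:,:399]]))
E
```

```text
t: 34.65
position: [0.4276, -0.0192, 0.105]
tool_rot: [-3.12, 0.327, 0.001]
contact_force: [-5.9, 0.4, 17.4]
grip_width: 0.0254
t: 34.82
position: [0.4275, -0.0194, 0.1051]
tool_rot: [-3.118, 0.328, 0.003]
contact_force: [-4.6, -0.3, 14.8]
grip_width: 0.0253
t 34.82 pos [ 0.4275 -0.0194  0.1051] F [-4.6 -0.3 14.8] w 0.0253
toolx [ 0.978 -0.208 -0.003] tooly [-0.208 -0.978 -0.006] toolz [-0.001  0.007 -1.   ]
N 1 dist 0.0008 turn [-0.4  0.1 -0. ]
[[-0.4, 0.1, 0.0], [-0.0006, -0.0004, -0.0002]]
```

View pics/o33.png

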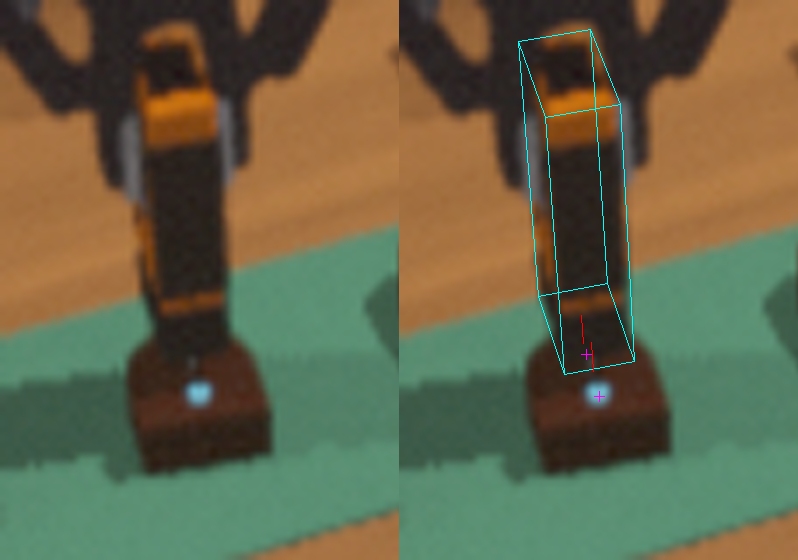

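Pin at (192,366), just ahead of the covered dot (187,353). Hold.

```bash
python3 -m handwheel '[[[-0.05,0.05,0],[0,0,0.0005],0],[[-0.05,0.05,0],[0,0,0.0005],0],[[-0.05,0.05,0],[0,0,0.0005],0],[[-0.05,0.05,0],[0,0,0.0005],0],[[-0.05,0.05,0],[0,0,0.0005],0],[[-0.05,0.05,0],[0,0,0.0005],0],[[-0.05,0.05,0],[0,0,0.0005],0],[[-0.05,0.05,0],[0,0,0.0005],0],[[-0.05,0.05,0],[0,0,0.0005],0],[[-0.05,0.05,0],[0,0,0.0005],0]]' 80
python3 -m handwheel '[[[-0.05,0.05,0],[0,0,0.0005],0],[[-0.05,0.05,0],[0,0,0.0005],0],[[-0.05,0.05,0],[0,0,0.0005],0],[[-0.05,0.05,0],[0,0,0.0005],0],[[-0.05,0.05,0],[0,0,0.0005],0],[[-0.05,0.05,0],[0,0,0.0005],0],[[-0.05,0.05,0],[0,0,0.0005],0],[[-0.05,0.05,0],[0,0,0.0005],0],[[-0.05,0.05,0],[0,0,0.0005],0],[[-0.05,0.05,0],[0,0,0.0005],0]]' 80
python3 -m handwheel '[[[0,0,0],[0,0,0.0005],0],[[0,0,0],[0,0,0.0005],0],[[0,0,0],[0,0,0.0005],0],[[0,0,0],[0,0,0.0005],0]]' 80
python3 - <<'E'
from h import *
plan([.430,-.1379,.15],-102,step=.03,show=3)
E
```

```text
t: 35.7
position: [0.4274, -0.0196, 0.1052]
tool_rot: [-3.115, 0.335, 0.0]
contact_force: [-3.5, -0.1, 13.4]
grip_width: 0.0252
t: 36.53
position: [0.4273, -0.0197, 0.1052]
tool_rot: [-3.113, 0.341, -0.003]
contact_force: [-4.1, 1.2, 12.8]
grip_width: 0.0252
t: 36.87
position: [0.4273, -0.02, 0.1052]
tool_rot: [-3.108, 0.342, 0.001]
contact_force: [-3.1, 0.5, 13.4]
grip_width: 0.0253
t 36.87 pos [ 0.4273 -0.02    0.1052] F [-3.1  0.5 13.4] w 0.0253
toolx [ 0.976 -0.218 -0.002] tooly [-0.218 -0.976 -0.014] toolz [ 0.001  0.015 -1.   ]
N 5 dist 0.1261 turn [-0.8  0.1 -0.6]
[[-0.2, 0.0, -0.1], [0.0056, 0.0228, -0.0093]]
[[-0.2, 0.0, -0.1], [0.0056, 0.0228, -0.0092]]
[[-0.2, 0.0, -0.1], [0.0055, 0.0228, -0.0092]]
```

```bash
python3 -m handwheel '[[[-0.4,0,-0.3],[0,0,-0.008],0],[[-0.4,0,-0.3],[0,0,-0.014],0],[[0,0,0],[0.002,0.006,-0.012],0],[[0,0,0],[0.004,0.018,-0.006],0],[[0,0,0],[0.005,0.020,0],0],[[0,0,0],[0.005,0.020,0],0],[[0,0,0],[0.005,0.018,0],0],[[0,0,0],[0.004,0.012,0],0],[[0,0,0],[0.001,0.005,0],0],[[0,0,0],[0,0,0],0]]' 80
python3 - <<'E'
from h import *
print(r.read_state()["joint_pos"].round(2))
plan([.430,-.1379,.115],-102,step=.03,show=3)
s=cam("scene","pics/s15.png");t=cam("top","pics/t5.png")
for c,a in dots(s,(185,185,355,250)): print(c.round(1),a,unproj(s,c,.026).round(4))
E
```

```text
t: 37.7
position: [0.4333, -0.1272, 0.1463]
tool_rot: [3.124, -0.324, -0.003]
contact_force: [-0.9, 0.8, -1.6]
grip_width: 0.0253
[-0.49  0.45  0.85  2.15 -0.5   0.75 -1.1 ]
t 37.7 pos [ 0.4333 -0.1272  0.1463] F [-0.9  0.8 -1.6] w 0.0253
toolx [ 0.979 -0.205 -0.002] tooly [-0.205 -0.979  0.001] toolz [-0.002 -0.001 -1.   ]
N 2 dist 0.0332 turn [0.1 0.1 0.2]
[[0.0, 0.1, 0.1], [-0.0005, 0.0056, 0.0156]]
[[0.0, 0.1, 0.1], [-0.0005, 0.0056, 0.0156]]
[337.6 199.8] 7 [[0.4324 0.225  0.026 ]]
[338.2 205.1] 7 [[0.4534 0.2138 0.026 ]]
[294.  209.1] 9 [[0.4128 0.099  0.026 ]]
[298.2 214.1] 8 [[0.4366 0.0988 0.026 ]]
[256.1 224.7] 8 [[ 0.4242 -0.0185  0.026 ]]
[258.  230.6] 7 [[ 0.4473 -0.0239  0.026 ]]
[213.1 233.4] 6 [[ 0.404  -0.1302  0.026 ]]
[213.4 239.7] 6 [[ 0.4268 -0.1377  0.026 ]]
```

```bash
python3 -m handwheel '[[[0,0,0],[0,0.006,0.010],0],[[0,0,0],[0,0.006,0.012],0],[[0,0,0],[0,0.002,0.006],0],[[0,0,0],[0,0.001,0.001],0],[[0,0,0],[0,0,0],0],[[0,0,0],[0,0,0],0]]' 80
python3 - <<'E'
from h import *
plan([.430,-.1379,.1053],-102,step=.03,show=3)
E
```

```text
t: 38.3
position: [0.4306, -0.1344, 0.1155]
tool_rot: [-3.124, 0.308, 0.008]
contact_force: [-0.6, 0.0, -1.4]
grip_width: 0.025
t 38.3 pos [ 0.4306 -0.1344  0.1155] F [-0.6  0.  -1.4] w 0.025
toolx [ 0.981 -0.195 -0.005] tooly [-0.195 -0.981 -0.002] toolz [-0.004  0.003 -1.   ]
N 1 dist 0.0109 turn [-0.1  0.3  0.7]
[[-0.1, 0.3, 0.7], [0.0001, 0.0036, 0.0102]]
```

```bash
python3 -m handwheel '[[[0,0.3,0.4],[0,0.003,0.004],0],[[0,0,0],[0,0,0.002],0],[[0,0,0],[0,0,0.001],0],[[0,0,0],[0,0,0],0]]' 80
python3 - <<'E'
from h import *
plan([.430,-.1379,.1053],-102,step=.03,show=3)
E
```

```text
t: 38.63
position: [0.431, -0.1364, 0.1088]
tool_rot: [-3.123, 0.317, -0.004]
contact_force: [-0.7, 0.2, -1.1]
grip_width: 0.0252
t 38.63 pos [ 0.431  -0.1364  0.1088] F [-0.7  0.2 -1.1] w 0.0252
toolx [ 0.98  -0.201  0.002] tooly [-0.201 -0.98  -0.003] toolz [ 0.003  0.003 -1.   ]
N 1 dist 0.004 turn [-0.2 -0.1  0.4]
[[-0.2, -0.1, 0.4], [-0.0007, 0.0017, 0.0035]]
```

```bash
python3 -m handwheel '[[[-0.1,0,0],[-0.0007,0.0012,0.002],0],[[0,0,0],[0,0,0.0015],0],[[0,0,0],[0,0,0.001],0],[[0,0,0],[0,0,0.0005],0]]' 80; python3 -m handwheel '[[[0,0,0],[0,0,0.0005],0],[[0,0,0],[0,0,0.0005],0]]'
python3 - <<'E'
from h import *
plan([.430,-.1379,.1053],-102,step=.03,show=3)
s=cam("scene","pics/s16.png")
mp,M=meter(.0793); B=(185,180,245,260);overlay(s,B,7,"pics/o5.png",mp,M,[[.429,-.1379,.026],[.4060,-.13,.026]]);overlay(s,B,7,"pics/o6.png")
cv2.imwrite('pics/o34.png',np.hstack([cv2.imread('pics/o6.png')[:,:399],cv2.imread('pics/o5.png')[:,:399]]))
E
```

```text
t: 38.97
position: [0.4307, -0.1378, 0.1052]
tool_rot: [-3.122, 0.318, -0.006]
contact_force: [-3.1, 0.2, 13.0]
grip_width: 0.0251
t: 39.13
position: [0.4306, -0.138, 0.1054]
tool_rot: [-3.12, 0.319, -0.006]
contact_force: [-3.1, 0.8, 10.5]
grip_width: 0.0253
t 39.13 pos [ 0.4306 -0.138   0.1054] F [-3.1  0.8 10.5] w 0.0253
toolx [ 0.979 -0.202  0.003] tooly [-0.202 -0.979 -0.005] toolz [ 0.004  0.005 -1.   ]
N 1 dist 0.0006 turn [-0.3 -0.2  0.3]
[[-0.3, -0.2, 0.3], [-0.0006, 0.0, 0.0001]]
```

View pics/o34.png

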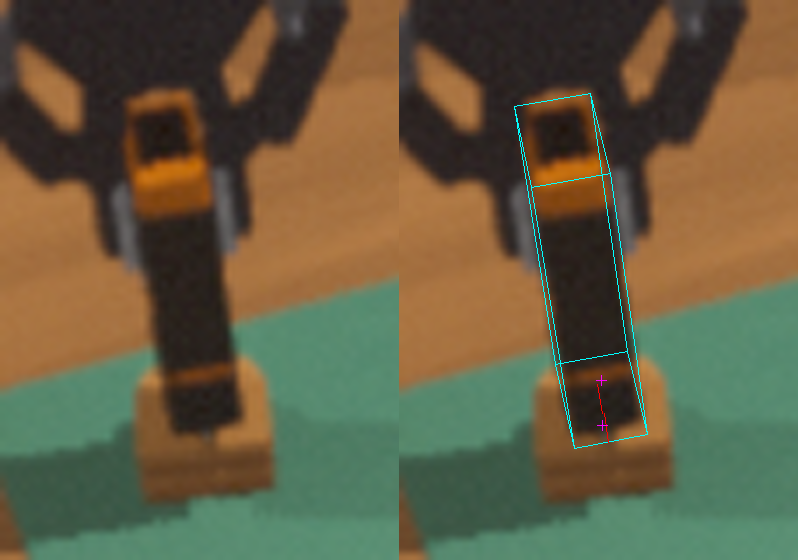

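Front pin at (208,438), just ahead of the dot at (202,425). Hold.

```bash
python3 -m handwheel '[[[-0.05,0.05,0],[0,0,0.0005],0],[[-0.05,0.05,0],[0,0,0.0005],0],[[-0.05,0.05,0],[0,0,0.0005],0],[[-0.05,0.05,0],[0,0,0.0005],0],[[-0.05,0.05,0],[0,0,0.0005],0],[[-0.05,0.05,0],[0,0,0.0005],0],[[-0.05,0.05,0],[0,0,0.0005],0],[[-0.05,0.05,0],[0,0,0.0005],0],[[-0.05,0.05,0],[0,0,0.0005],0],[[-0.05,0.05,0],[0,0,0.0005],0]]' 80
python3 -m handwheel '[[[-0.05,0.05,0],[0,0,0.0005],0],[[-0.05,0.05,0],[0,0,0.0005],0],[[-0.05,0.05,0],[0,0,0.0005],0],[[-0.05,0.05,0],[0,0,0.0005],0],[[-0.05,0.05,0],[0,0,0.0005],0],[[-0.05,0.05,0],[0,0,0.0005],0],[[-0.05,0.05,0],[0,0,0.0005],0],[[-0.05,0.05,0],[0,0,0.0005],0],[[-0.05,0.05,0],[0,0,0.0005],0],[[-0.05,0.05,0],[0,0,0.0005],0]]' 80
python3 -m handwheel '[[[0,0,0],[0,0,0.0005],0],[[0,0,0],[0,0,0.0005],0],[[0,0,0],[0,0,0.0005],0],[[0,0,0],[0,0,0.0005],0]]' 80
python3 - <<'E'
from h import *
plan([.407,-.130,.115],-102,step=.03,show=3)
E
```

```text
t: 40.02
position: [0.43, -0.138, 0.1054]
tool_rot: [-3.119, 0.324, -0.017]
contact_force: [-2.7, 0.9, 10.1]
grip_width: 0.0249
t: 40.85
position: [0.4295, -0.1379, 0.1054]
tool_rot: [-3.118, 0.328, -0.028]
contact_force: [-2.5, 1.9, 10.7]
grip_width: 0.0257
t: 41.18
position: [0.4294, -0.1382, 0.1054]
tool_rot: [-3.114, 0.33, -0.028]
contact_force: [-2.1, 0.9, 10.3]
grip_width: 0.0251
t 41.18 pos [ 0.4294 -0.1382  0.1054] F [-2.1  0.9 10.3] w 0.0251
toolx [ 0.978 -0.209  0.017] tooly [-0.209 -0.978 -0.012] toolz [ 0.019  0.008 -1.   ]
N 1 dist 0.0257 turn [-0.7 -1.  -0.1]
[[-0.7, -1.0, -0.1], [-0.0235, -0.0034, -0.01]]
```

```bash
python3 -m handwheel '[[[-0.4,-0.4,0],[0,0,-0.004],0],[[-0.2,-0.3,0],[-0.002,0,-0.006],0],[[0,0,0],[-0.007,-0.001,0],0],[[0,0,0],[-0.007,-0.001,0],0],[[0,0,0],[-0.003,-0.001,0],0],[[0,0,0],[0,0,0],0],[[0,0,0],[0,0,0],0]]' 80
python3 - <<'E'
from h import *
print(r.read_state()["joint_pos"].round(2))
plan([.407,-.130,.1053],-102,step=.03,show=3)
s=cam("scene","pics/s13.png")
for c,a in dots(s,(185,185,355,250)): print(c.round(1),a,unproj(s,c,.026).round(4))
E
```

```text
t: 41.77
position: [0.4088, -0.1303, 0.1162]
tool_rot: [3.124, -0.331, 0.005]
contact_force: [-0.6, 0.2, -1.0]
grip_width: 0.0255
[-0.44  0.47  0.8   2.22 -0.56  0.65 -1.02]
t 41.77 pos [ 0.4088 -0.1303  0.1162] F [-0.6  0.2 -1. ] w 0.0255
toolx [ 0.978 -0.209  0.003] tooly [-0.209 -0.978 -0.   ] toolz [ 0.003 -0.    -1.   ]
N 1 dist 0.011 turn [-0.  -0.2 -0.1]
[[0.0, -0.2, -0.1], [-0.0019, 0.0, 0.0108]]
[337.5 199.7] 7 [[0.4323 0.225  0.026 ]]
[338.2 205.1] 6 [[0.4535 0.2138 0.026 ]]
[294.  209.1] 9 [[0.4129 0.0989 0.026 ]]
[298.2 214.1] 8 [[0.4366 0.0988 0.026 ]]
[256.1 224.7] 7 [[ 0.424  -0.0185  0.026 ]]
[257.9 230.7] 7 [[ 0.4475 -0.024   0.026 ]]
[213.4 233.6] 5 [[ 0.4052 -0.1296  0.026 ]]
[213.6 239.8] 6 [[ 0.4275 -0.1374  0.026 ]]
```

```bash
python3 -m handwheel '[[[0,0,0],[-0.0015,0,0.004],0],[[0,-0.2,0],[-0.0005,0,0.003],0],[[0,0,0],[0,0,0.0015],0],[[0,0,0],[0,0,0.001],0],[[0,0,0],[0,0,0.001],0],[[0,0,0],[0,0,0.0005],0]]' 80; python3 -m handwheel '[[[0,0,0],[0,0,0.0005],0],[[0,0,0],[0,0,0.0005],0]]'
python3 - <<'E'
from h import *
plan([.407,-.13,.1053],-102,step=.03,show=3)
s=cam("scene","pics/s16.png")
mp,M=meter(.0793); B=(185,180,245,260);overlay(s,B,7,"pics/o5.png",mp,M,[[.429,-.1379,.026],[.4060,-.13,.026]]);overlay(s,B,7,"pics/o6.png")
cv2.imwrite('pics/o35.png',np.hstack([cv2.imread('pics/o6.png')[:,:399],cv2.imread('pics/o5.png')[:,:399]]))
E
```

```text
t: 42.32
position: [0.4077, -0.1303, 0.105]
tool_rot: [-3.122, 0.331, 0.001]
contact_force: [-5.0, 0.7, 17.5]
grip_width: 0.0247
t: 42.48
position: [0.4077, -0.1305, 0.1051]
tool_rot: [-3.119, 0.332, 0.002]
contact_force: [-4.0, 0.9, 14.3]
grip_width: 0.0253
t 42.48 pos [ 0.4077 -0.1305  0.1051] F [-4.   0.9 14.3] w 0.0253
toolx [ 0.978 -0.211 -0.002] tooly [-0.211 -0.978 -0.005] toolz [-0.001  0.005 -1.   ]
N 1 dist 0.0009 turn [-0.3  0.1 -0.2]
[[-0.3, 0.1, -0.2], [-0.0008, -0.0003, -0.0001]]
```

View pics/o35.png

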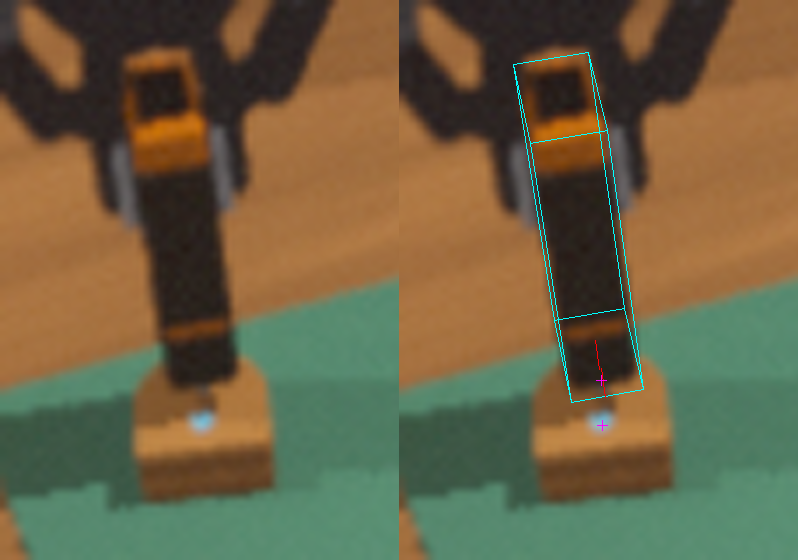

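```bash
python3 -m handwheel '[[[-0.05,0.05,0],[0,0,0.0005],0],[[-0.05,0.05,0],[0,0,0.0005],0],[[-0.05,0.05,0],[0,0,0.0005],0],[[-0.05,0.05,0],[0,0,0.0005],0],[[-0.05,0.05,0],[0,0,0.0005],0],[[-0.05,0.05,0],[0,0,0.0005],0],[[-0.05,0.05,0],[0,0,0.0005],0],[[-0.05,0.05,0],[0,0,0.0005],0],[[-0.05,0.05,0],[0,0,0.0005],0],[[-0.05,0.05,0],[0,0,0.0005],0]]' 80
python3 -m handwheel '[[[-0.05,0.05,0],[0,0,0.0005],0],[[-0.05,0.05,0],[0,0,0.0005],0],[[-0.05,0.05,0],[0,0,0.0005],0],[[-0.05,0.05,0],[0,0,0.0005],0],[[-0.05,0.05,0],[0,0,0.0005],0],[[-0.05,0.05,0],[0,0,0.0005],0],[[-0.05,0.05,0],[0,0,0.0005],0],[[-0.05,0.05,0],[0,0,0.0005],0],[[-0.05,0.05,0],[0,0,0.0005],0],[[-0.05,0.05,0],[0,0,0.0005],0]]' 80
python3 -m handwheel '[[[0,0,0],[0,0,0.0005],0],[[0,0,0],[0,0,0.0005],0],[[0,0,0],[0,0,0.0005],0],[[0,0,0],[0,0,0.0005],0]]' 80
python3 - <<'E'
from h import *
plan([.518,-.293,.20],-80.5,step=.03,show=9)
E
```

```text
t: 43.37
position: [0.4073, -0.1307, 0.1052]
tool_rot: [-3.115, 0.339, -0.005]
contact_force: [-4.0, 1.3, 13.0]
grip_width: 0.0254
t: 44.2
position: [0.4069, -0.1309, 0.1052]
tool_rot: [-3.112, 0.344, -0.013]
contact_force: [-3.6, 2.2, 13.6]
grip_width: 0.025
t: 44.53
position: [0.407, -0.1312, 0.1052]
tool_rot: [-3.107, 0.346, -0.011]
contact_force: [-4.0, 0.9, 13.4]
grip_width: 0.0254
t 44.53 pos [ 0.407  -0.1312  0.1052] F [-4.   0.9 13.4] w 0.0254
toolx [ 0.975 -0.22   0.006] tooly [-0.22  -0.975 -0.016] toolz [ 0.009  0.014 -1.   ]
N 8 dist 0.2179 turn [ -0.8  -0.5 -22.2]
[[-0.1, -0.1, -2.8], [0.0181, 0.0165, -0.012]]
[[-0.1, -0.1, -2.8], [0.0172, 0.0174, -0.012]]
[[-0.1, -0.1, -2.8], [0.0163, 0.0182, -0.012]]
[[-0.1, -0.1, -2.8], [0.0154, 0.019, -0.012]]
[[-0.1, -0.1, -2.8], [0.0145, 0.0197, -0.0119]]
[[-0.1, -0.1, -2.8], [0.0135, 0.0204, -0.0119]]
[[-0.1, -0.1, -2.8], [0.0125, 0.0211, -0.0119]]
[[-0.1, -0.1, -2.8], [0.0114, 0.0217, -0.0119]]
```

```bash
python3 -m handwheel '[[[-0.4,-0.2,0],[0,0,-0.010],0],[[-0.4,-0.2,0],[0,0,-0.018],0],[[0,0,-2],[0.006,0.006,-0.024],0],[[0,0,-3],[0.014,0.015,-0.020],0],[[0,0,-3],[0.016,0.018,-0.010],0],[[0,0,-3],[0.016,0.019,-0.004],0],[[0,0,-3],[0.015,0.020,0],0],[[0,0,-3],[0.014,0.020,0],0],[[0,0,-3],[0.012,0.018,0],0],[[0,0,-1],[0.005,0.008,0],0]]' 80
python3 - <<'E'
from h import *
plan([.518,-.293,.18],-80.5,step=.03,show=9)
E
```

```text
t: 45.37
position: [0.5006, -0.2641, 0.1923]
tool_rot: [-3.127, -0.259, 0.01]
contact_force: [-0.9, -0.2, -1.4]
grip_width: 0.0255
t 45.37 pos [ 0.5006 -0.2641  0.1923] F [-0.9 -0.2 -1.4] w 0.0255
toolx [ 0.986  0.165 -0.006] tooly [ 0.165 -0.986 -0.005] toolz [-0.007  0.004 -1.   ]
N 2 dist 0.0359 turn [-0.3  0.3 -0. ]
[[-0.1, 0.2, 0.0], [0.0063, 0.0157, 0.006]]
[[-0.1, 0.2, 0.0], [0.0062, 0.0157, 0.0061]]
```

```bash
python3 -m handwheel '[[[-0.1,0.1,0],[0.005,0.010,0],0],[[-0.1,0.1,0],[0.004,0.008,0],0],[[0,0,0],[0.001,0.003,0],0],[[0,0,0],[0,0,0],0],[[0,0,0],[0,0,0],0],[[0,0,0],[0,0,0],0]]' 80
python3 - <<'E'
from h import *
plan([.518,-.293,.17],-80.5,step=.03,show=9)
t=cam("top","pics/t6.png");s=cam("scene")
mp,M=meter(.0793); B=(115,180,185,275);overlay(s,B,5.7,"pics/o5.png",mp,M,[[.5183,-.2919,.060]]);overlay(s,B,5.7,"pics/o6.png")
cv2.imwrite('pics/o36.png',np.hstack([cv2.imread('pics/o6.png')[:,:399],cv2.imread('pics/o5.png')[:,:399]]))
E
```

```text
t: 45.87
position: [0.5141, -0.2863, 0.19]
tool_rot: [-3.13, -0.257, 0.008]
contact_force: [-0.9, -0.0, -0.7]
grip_width: 0.025
t 45.87 pos [ 0.5141 -0.2863  0.19  ] F [-0.9 -0.  -0.7] w 0.025
toolx [ 0.987  0.163 -0.005] tooly [ 0.163 -0.987 -0.002] toolz [-0.005  0.001 -1.   ]
N 1 dist 0.0215 turn [-0.1  0.3 -0.1]
[[-0.1, 0.3, -0.1], [0.0028, 0.0073, 0.02]]
```

View pics/o36.png

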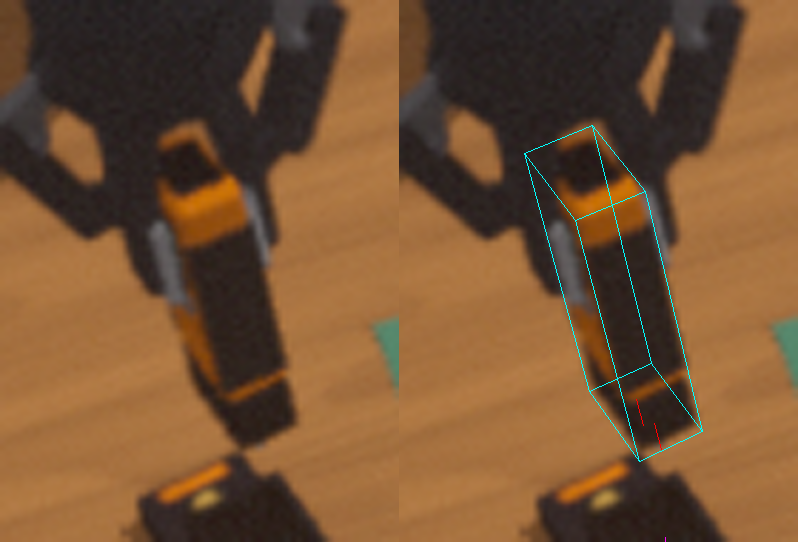

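```bash
python3 -m handwheel '[[[0,0.2,0],[0.003,0.005,0.006],0],[[0,0,0],[0.001,0.002,0.006],0],[[0,0,0],[0,0,0.003],0],[[0,0,0],[0,0,0],0],[[0,0,0],[0,0,0],0]]' 80
python3 - <<'E'
from h import *
plan([.518,-.2928,.15],-80.5,step=.03,show=9)
E
```

```text
t: 46.38
position: [0.5197, -0.2913, 0.1732]
tool_rot: [-3.128, -0.259, 0.002]
contact_force: [0.7, 0.4, -0.5]
grip_width: 0.025
t 46.38 pos [ 0.5197 -0.2913  0.1732] F [ 0.7  0.4 -0.5] w 0.025
toolx [ 0.986  0.165 -0.001] tooly [ 0.165 -0.986 -0.003] toolz [-0.001  0.003 -1.   ]
N 1 dist 0.0234 turn [-0.2  0.1 -0. ]
[[-0.2, 0.1, 0.0], [-0.0019, 0.0013, 0.0232]]
```

```bash
python3 -m handwheel '[[[-0.1,0.1,0],[-0.0015,0.001,0.006],0],[[0,0,0],[-0.001,0.0005,0.008],0],[[0,0,0],[0,0,0.006],0],[[0,0,0],[0,0,0.002],0],[[0,0,0],[0,0,0],0],[[0,0,0],[0,0,0],0]]' 80
python3 - <<'E'
from h import *
plan([.518,-.2928,.13],-80.5,step=.03,show=9)
E
```

```text
t: 46.88
position: [0.5166, -0.2931, 0.1482]
tool_rot: [-3.129, -0.259, 0.001]
contact_force: [0.7, 0.0, -1.8]
grip_width: 0.0252
t 46.88 pos [ 0.5166 -0.2931  0.1482] F [ 0.7  0.  -1.8] w 0.0252
toolx [ 0.986  0.164 -0.   ] tooly [ 0.164 -0.986 -0.002] toolz [-0.     0.002 -1.   ]
N 1 dist 0.0182 turn [-0.1  0.  -0. ]
[[-0.1, 0.0, 0.0], [0.0014, 0.0, 0.0182]]
```

```bash
python3 -m handwheel '[[[-0.1,0,0],[0.001,0,0.004],0],[[0,0,0],[0.0003,0,0.005],0],[[0,0,0],[0,0,0.004],0],[[0,0,0],[0,0,0.002],0],[[0,0,0],[0,0,0],0]]' 80
python3 - <<'E'
from h import *
plan([.518,-.2928,.115],-80.5,step=.03,show=9)
E
```

```text
t: 47.3
position: [0.5186, -0.2928, 0.1321]
tool_rot: [3.13, 0.26, 0.001]
contact_force: [0.6, -0.2, -1.1]
grip_width: 0.0248
t 47.3 pos [ 0.5186 -0.2928  0.1321] F [ 0.6 -0.2 -1.1] w 0.0248
toolx [0.986 0.165 0.001] tooly [ 0.165 -0.986  0.001] toolz [ 0.001 -0.001 -1.   ]
N 1 dist 0.0171 turn [ 0. -0. -0.]
[[0.0, 0.0, 0.0], [-0.0006, -0.0001, 0.0171]]
```

```bash
python3 -m handwheel '[[[0,0,0],[-0.0005,0,0.004],0],[[0,0,0],[0,0,0.005],0],[[0,0,0],[0,0,0.005],0],[[0,0,0],[0,0,0.004],0],[[0,0,0],[0,0,0],0],[[0,0,0],[0,0,0],0]]' 80
python3 - <<'E'
from h import *
plan([.518,-.2928,.1],-80.5,step=.03,show=9)
E
```

```text
t: 47.8
position: [0.518, -0.293, 0.1118]
tool_rot: [3.13, 0.26, 0.001]
contact_force: [0.8, 0.0, -1.2]
grip_width: 0.025
t 47.8 pos [ 0.518  -0.293   0.1118] F [ 0.8  0.  -1.2] w 0.025
toolx [0.986 0.165 0.   ] tooly [ 0.165 -0.986  0.001] toolz [ 0.    -0.001 -1.   ]
N 1 dist 0.0118 turn [ 0. -0. -0.]
[[0.0, 0.0, 0.0], [0.0, -0.0002, 0.0118]]
```

Inside the pocket with no side force; go on down to the ledges.

```bash
python3 -m handwheel '[[[0,0,0],[0,0,0.005],0],[[0,0,0],[0,0,0.005],0],[[0,0,0],[0,0,0.005],0],[[0,0,0],[0,0,0.003],0],[[0,0,0],[0,0,0.001],0],[[0,0,0],[0,0,0.001],0]]' 80
python3 -m handwheel '[[[0,0,0],[0,0,0.001],0],[[0,0,0],[0,0,0.001],0],[[0,0,0],[0,0,0.001],0]]' 80
python3 - <<'E'
from h import *
plan([.518,-.2928,.09],-80.5,step=.03,show=9)
E
```

```text
t: 48.3
position: [0.5182, -0.2931, 0.0899]
tool_rot: [3.13, 0.26, 0.001]
contact_force: [-1.7, 0.6, 14.3]
grip_width: 0.0251
t: 48.55
position: [0.5182, -0.2933, 0.09]
tool_rot: [-3.129, -0.259, -0.003]
contact_force: [-2.6, 1.5, 8.3]
grip_width: 0.0253
t 48.55 pos [ 0.5182 -0.2933  0.09  ] F [-2.6  1.5  8.3] w 0.0253
toolx [0.986 0.165 0.002] tooly [ 0.165 -0.986 -0.001] toolz [ 0.002  0.002 -1.   ]
N 1 dist 0.0006 turn [-0.1 -0.1 -0. ]
[[-0.1, -0.1, 0.0], [-0.0002, -0.0005, 0.0]]
```

Seated at the same height as picked. Open and rise.

```bash
python3 -m handwheel '[[[0,0,0],[0,0,0],50],[[0,0,0],[0,0,0],60],[[0,0,0],[0,0,0],80],[[0,0,0],[0,0,0],80],[[0,0,0],[0,0,0],80],[[0,0,0],[0,0,0],80],[[0,0,0],[0,0,0],80],[[0,0,0],[0,0,0],80]]' 60
python3 - <<'E'
from h import *
st()
s=cam("scene"); crop(s,115,180,185,275,6,"pics/s20.png")
E
```

```text
t: 49.22
position: [0.5193, -0.2942, 0.0909]
tool_rot: [3.131, 0.259, 0.007]
contact_force: [-0.2, 0.2, 0.4]
grip_width: 0.0682
t 49.22 pos [ 0.5193 -0.2942  0.0909] F [-0.2  0.2  0.4] w 0.0682
toolx [0.986 0.164 0.004] tooly [ 0.164 -0.986  0.001] toolz [ 0.004  0.    -1.   ]
```

View pics/s20.png

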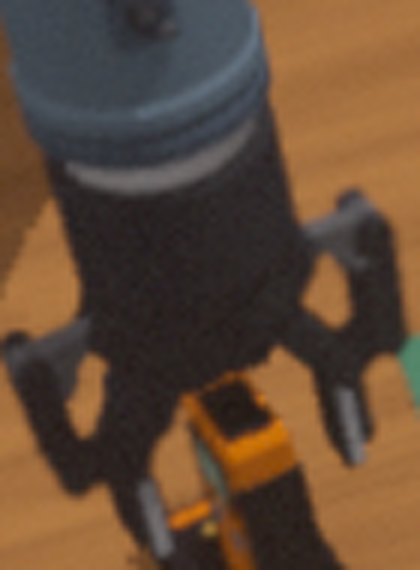

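```bash
python3 -m handwheel '[[[0,0,0],[0,0,-0.010],80],[[0,0,0],[0,0,-0.018],80],[[0,0,0],[0,0,-0.020],80],[[0,0,0],[0,0,-0.020],80],[[0,0,0],[0,0,-0.016],80],[[0,0,0],[0,0,-0.010],80]]' 60
python3 - <<'E'
from h import *
t=cam("top","pics/t7.png"); s=cam("scene","pics/s21.png")
plan([.4214,-.1353,.15],-108.9,step=.03,show=9)
q=np.array([[393,102],[690,98],[702,350],[400,352]])/5+[220,100]-.4
P=unproj(t,q,.01); print(P[:,:2].round(3).tolist(),P.mean(0))
q=np.array([[39,80],[340,74],[348,332],[41,340]])/5+[220,100]-.4
P=unproj(t,q,.021); print(P[:,:2].round(3).tolist(),P.mean(0))
for c,a in dots(s,(185,185,355,250)): print(c.round(1),a,unproj(s,c,.026).round(4))
crop(s,220,225,400,330,4.2,"pics/c6.png"); crop(s,115,210,185,305,6,"pics/c7.png")
E
```

```text
t: 49.77
position: [0.5168, -0.2936, 0.1889]
tool_rot: [-3.129, -0.257, 0.002]
contact_force: [0.2, -0.8, 0.1]
grip_width: 0.068
t 49.87 pos [ 0.5174 -0.2939  0.1889] F [-0.1 -0.6 -0.1] w 0.0685
toolx [0.987 0.163 0.001] tooly [ 0.163 -0.987 -0.001] toolz [ 0.     0.001 -1.   ]
N 7 dist 0.1895 turn [-0.1 -0.  28.3]
[[0.0, 0.0, 4.0], [-0.0098, -0.0246, 0.0056]]
[[0.0, 0.0, 4.0], [-0.0115, -0.0238, 0.0056]]
[[0.0, 0.0, 4.0], [-0.0132, -0.023, 0.0056]]
[[0.0, 0.0, 4.0], [-0.0148, -0.022, 0.0056]]
[[0.0, 0.0, 4.0], [-0.0163, -0.0209, 0.0056]]
[[0.0, 0.0, 4.0], [-0.0177, -0.0197, 0.0056]]
[[0.0, 0.0, 4.0], [-0.0191, -0.0184, 0.0056]]
[[0.702, 0.006], [0.702, -0.155], [0.562, -0.156], [0.564, 0.004]] [ 0.63270237 -0.0751879   0.01      ]
[[0.715, 0.196], [0.715, 0.034], [0.572, 0.032], [0.571, 0.194]] [0.64327293 0.11387431 0.021     ]
[337.5 199.7] 8 [[0.4324 0.225  0.026 ]]
[338.2 205.1] 7 [[0.4534 0.2138 0.026 ]]
[294.  209.1] 9 [[0.4128 0.099  0.026 ]]
[298.2 214.1] 8 [[0.4366 0.0988 0.026 ]]
[256.1 224.7] 8 [[ 0.4242 -0.0185  0.026 ]]
[257.9 230.6] 7 [[ 0.4474 -0.024   0.026 ]]
[213.1 233.4] 6 [[ 0.404  -0.1302  0.026 ]]
[213.4 239.7] 6 [[ 0.4268 -0.1377  0.026 ]]
```

View pics/c6.png

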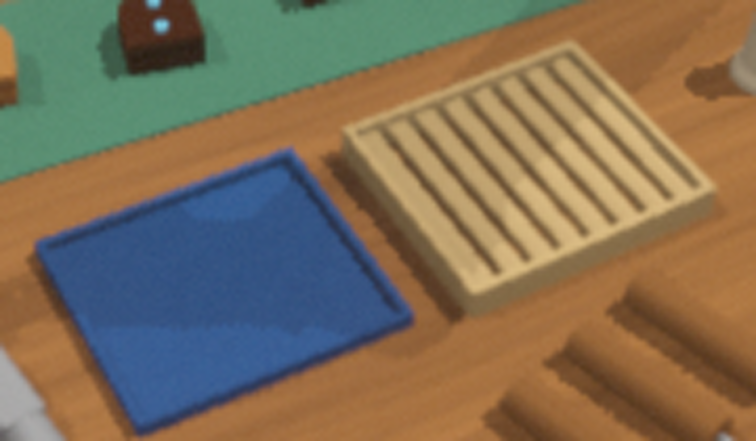

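View pics/c7.png

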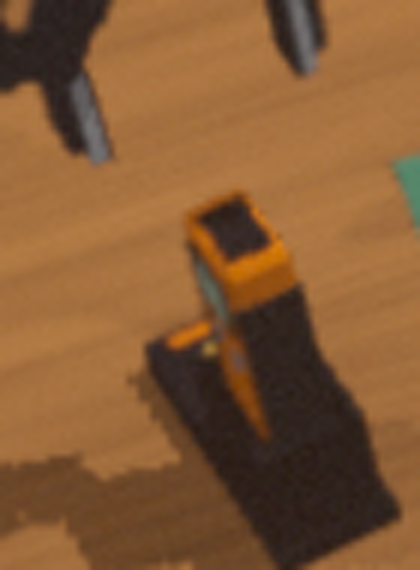

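```bash
python3 -m handwheel '[[[0,0,4],[-0.008,-0.018,0.004],100],[[0,0,4],[-0.0115,-0.023,0.006],100],[[0,0,4],[-0.013,-0.022,0.006],100],[[0,0,4],[-0.014,-0.021,0.006],100],[[0,0,4],[-0.015,-0.019,0.006],100],[[0,0,4],[-0.014,-0.016,0.006],100],[[0,0,4],[-0.010,-0.010,0.006],100],[[0,0,0],[-0.004,-0.004,0],100],[[0,0,0],[0,0,0],100],[[0,0,0],[0,0,0],100]]' 60
python3 - <<'E'
from h import *
plan([.4214,-.1353,.10],-108.9,step=.03,show=9)
E
```

```text
t: 50.7
position: [0.4257, -0.1497, 0.1416]
tool_rot: [3.094, -0.539, -0.013]
contact_force: [-0.2, -0.4, 0.1]
grip_width: 0.0854
t 50.7 pos [ 0.4257 -0.1497  0.1416] F [-0.2 -0.4  0.1] w 0.0854
toolx [ 0.941 -0.338 -0.008] tooly [-0.338 -0.941  0.003] toolz [-0.008  0.    -1.   ]
N 2 dist 0.0443 turn [ 0.1  0.4 -0.9]
[[0.1, 0.2, -0.4], [-0.0043, -0.0061, 0.0208]]
[[0.1, 0.2, -0.4], [-0.0043, -0.0061, 0.0208]]
```

```bash
python3 -m handwheel '[[[0,0.2,-0.4],[-0.004,-0.005,0.012],100],[[0,0.2,-0.4],[-0.004,-0.004,0.016],100],[[0,0,0],[-0.001,-0.001,0.012],100],[[0,0,0],[0,0,0.005],100],[[0,0,0],[0,0,0],100],[[0,0,0],[0,0,0],100]]' 60
python3 - <<'E'
from h import *
plan([.4214,-.1353,.05],-108.9,step=.03,show=9)
s=cam("scene"); crop(s,160,150,260,270,5,"pics/s22.png")
E
```

```text
t: 51.2
position: [0.4261, -0.1437, 0.0973]
tool_rot: [3.094, -0.509, 0.012]
contact_force: [0.2, -0.4, 0.4]
grip_width: 0.0853
t 51.2 pos [ 0.4261 -0.1437  0.0973] F [ 0.2 -0.4  0.4] w 0.0853
toolx [ 0.947 -0.32   0.009] tooly [-0.32  -0.947  0.005] toolz [ 0.007 -0.007 -1.   ]
N 2 dist 0.0483 turn [ 0.3 -0.5  0.2]
[[0.1, -0.3, 0.1], [-0.0038, -0.0033, 0.0236]]
[[0.1, -0.3, 0.1], [-0.0037, -0.0033, 0.0236]]
```

View pics/s22.png

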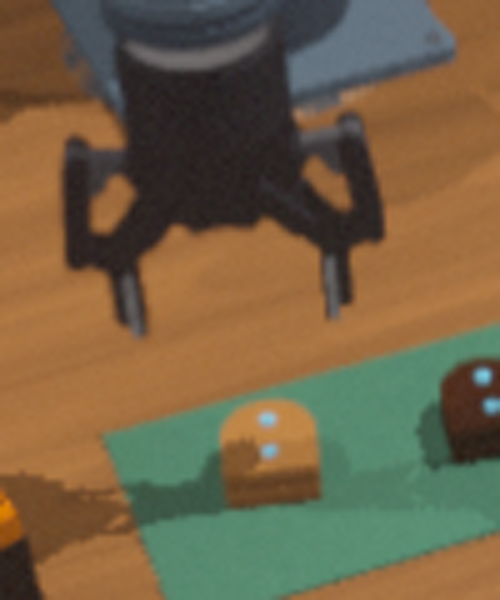

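```bash
python3 -m handwheel '[[[0.1,-0.3,0],[-0.003,-0.004,0.012],100],[[0,-0.2,0],[-0.003,-0.002,0.014],100],[[0,0,0],[-0.001,0,0.010],100],[[0,0,0],[0,0,0.004],100],[[0,0,0],[0,0,0],100],[[0,0,0],[0,0,0],100]]' 60
python3 - <<'E'
from h import *
plan([.4214,-.1353,.006],-108.9,step=.03,show=9)
E
```

```text
t: 51.75
position: [0.4266, -0.1392, 0.0601]
tool_rot: [3.096, -0.51, 0.014]
contact_force: [-0.2, -0.9, -0.4]
grip_width: 0.0855
t 51.75 pos [ 0.4266 -0.1392  0.0601] F [-0.2 -0.9 -0.4] w 0.0855
toolx [ 0.947 -0.321  0.01 ] tooly [-0.321 -0.947  0.003] toolz [ 0.008 -0.006 -1.   ]
N 2 dist 0.0545 turn [ 0.2 -0.6  0.2]
[[0.1, -0.3, 0.1], [-0.0034, -0.0011, 0.027]]
[[0.1, -0.3, 0.1], [-0.0032, -0.001, 0.027]]
```

```bash
python3 -m handwheel '[[[0.1,-0.4,0],[-0.005,-0.002,0.010],100],[[0,-0.2,0],[-0.003,0,0.014],100],[[0,0,0],[-0.002,0,0.012],100],[[0,0,0],[0,0,0.006],100],[[0,0,0],[0,0,0.002],100],[[0,0,0],[0,0,0],100],[[0,0,0],[0,0,0],100]]' 60
python3 - <<'E'
from h import *
plan([.4214,-.1353,.006],-108.9,step=.03,show=9)
s=cam("scene"); crop(s,160,150,260,270,5,"pics/s23.png")
E
```

```text
t: 52.33
position: [0.42, -0.1343, 0.0155]
tool_rot: [3.1, -0.51, 0.005]
contact_force: [0.3, 0.6, -0.1]
grip_width: 0.0855
t 52.33 pos [ 0.42   -0.1343  0.0155] F [ 0.3  0.6 -0.1] w 0.0855
toolx [ 0.947 -0.32   0.003] tooly [-0.32  -0.947 -0.   ] toolz [ 0.003 -0.001 -1.   ]
N 1 dist 0.0097 turn [-0.  -0.2  0.2]
[[0.0, -0.2, 0.2], [0.0016, 0.0005, 0.0096]]
```

View pics/s23.png

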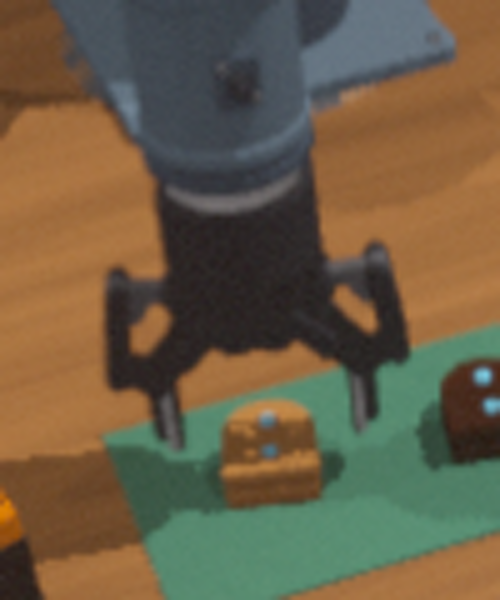

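Straddling well. Finish the descent and close.

```bash
python3 -m handwheel '[[[0,-0.2,0],[0.001,0,0.004],100],[[0,0,0],[0,0,0.004],100],[[0,0,0],[0,0,0.001],100],[[0,0,0],[0,0,0],80],[[0,0,0],[0,0,0],60],[[0,0,0],[0,0,0],30],[[0,0,0],[0,0,0],20],[[0,0,0],[0,0,0],20],[[0,0,0],[0,0,0],20]]' 60
python3 - <<'E'
from h import *
plan([.4214,-.1353,.006],-108.9,step=.03,show=9)
s=cam("scene"); crop(s,160,150,260,270,5,"pics/s24.png")
E
```

```text
t: 53.13
position: [0.4227, -0.135, 0.0074]
tool_rot: [-3.099, 0.509, -0.005]
contact_force: [0.6, -0.6, -0.0]
grip_width: 0.0466
t 53.13 pos [ 0.4227 -0.135   0.0074] F [ 0.6 -0.6 -0. ] w 0.0466
toolx [ 0.947 -0.32   0.003] tooly [-0.32  -0.947 -0.001] toolz [ 0.003  0.    -1.   ]
N 1 dist 0.002 turn [-0.1 -0.2  0.2]
[[-0.1, -0.2, 0.2], [-0.0011, 0.0007, 0.0014]]
```

View pics/s24.png

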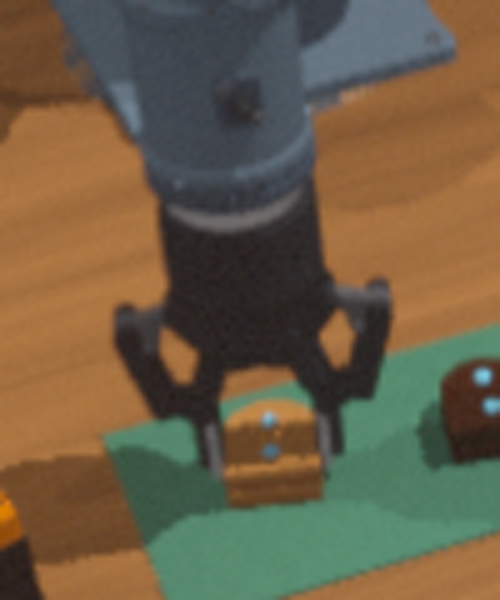

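```bash
python3 -m handwheel '[[[0,0,0],[0,0,0],0],[[0,0,0],[0,0,-0.006],0],[[0,0,0],[0,0,-0.012],0],[[0,0,0],[0,0,-0.016],0],[[0,0,0],[0,0,-0.018],0],[[0,0,0],[0,0,-0.018],0],[[0,0,0],[0,0,-0.012],0],[[0,0,0],[0,0,-0.005],0]]' 70
python3 - <<'E'
from h import *
plan([.636,-.075,.10],-90,step=.03,show=9)
s=cam("scene"); crop(s,160,130,260,250,5,"pics/s25.png")
E
```

```text
t: 53.85
position: [0.42, -0.1348, 0.0984]
tool_rot: [-3.098, 0.512, 0.004]
contact_force: [1.4, -0.6, -0.2]
grip_width: 0.0462
t 53.85 pos [ 0.42   -0.1348  0.0984] F [ 1.4 -0.6 -0.2] w 0.0462
toolx [ 0.947 -0.322 -0.003] tooly [-0.322 -0.947 -0.001] toolz [-0.002  0.001 -1.   ]
N 8 dist 0.2241 turn [ -0.1   0.1 -18.8]
[[0.0, 0.0, -2.3], [0.0232, -0.0158, -0.0003]]
[[0.0, 0.0, -2.3], [0.0238, -0.0148, -0.0003]]
[[0.0, 0.0, -2.3], [0.0244, -0.0138, -0.0002]]
[[0.0, 0.0, -2.3], [0.0249, -0.0128, -0.0002]]
[[0.0, 0.0, -2.3], [0.0254, -0.0118, -0.0002]]
[[0.0, 0.0, -2.3], [0.0259, -0.0107, -0.0002]]
[[0.0, 0.0, -2.3], [0.0263, -0.0097, -0.0002]]
[[0.0, 0.0, -2.3], [0.0267, -0.0086, -0.0002]]
```

View pics/s25.png

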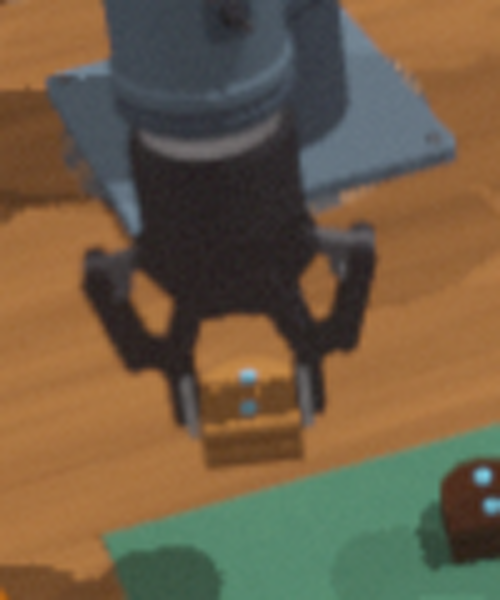

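```bash
python3 -m handwheel '[[[0,0,-2.3],[0.016,-0.010,0],0],[[0,0,-2.3],[0.024,-0.015,0],0],[[0,0,-2.3],[0.025,-0.014,0],0],[[0,0,-2.3],[0.025,-0.013,0],0],[[0,0,-2.3],[0.025,-0.012,0],0],[[0,0,-2.3],[0.025,-0.011,0],0],[[0,0,-2.3],[0.024,-0.009,0],0],[[0,0,-2.3],[0.016,-0.005,0],0],[[0,0,0],[0.006,0,0],0],[[0,0,0],[0,0,0],0]]' 70
python3 - <<'E'
from h import *
plan([.636,-.075,.05],-90,step=.03,show=9)
E
```

```text
t: 54.73
position: [0.6235, -0.0753, 0.0908]
tool_rot: [-3.134, -0.01, 0.017]
contact_force: [-0.2, 1.2, -1.1]
grip_width: 0.0466
t 54.73 pos [ 0.6235 -0.0753  0.0908] F [-0.2  1.2 -1.1] w 0.0466
toolx [ 1.     0.006 -0.011] tooly [ 0.006 -1.    -0.007] toolz [-0.011  0.007 -1.   ]
N 2 dist 0.0427 turn [-0.4  0.6  0.4]
[[-0.2, 0.3, 0.2], [0.0065, 0.0001, 0.0203]]
[[-0.2, 0.3, 0.2], [0.0064, 0.0, 0.0204]]
```

```bash
python3 -m handwheel '[[[-0.2,0.3,0],[0.005,0,0.008],0],[[-0.2,0.3,0],[0.005,0,0.012],0],[[0,0,0],[0.002,0,0.012],0],[[0,0,0],[0,0,0.010],0],[[0,0,0],[0,0,0.006],0],[[0,0,0],[0,0,0.002],0],[[0,0,0],[0,0,0],0],[[0,0,0],[0,0,0],0]]' 70
python3 - <<'E'
from h import *
plan([.636,-.075,.0095],-90,step=.03,show=9)
s=cam("scene"); crop(s,210,210,340,340,4.5,"pics/s26.png")
E
```

```text
t: 55.4
position: [0.6285, -0.0779, 0.032]
tool_rot: [3.141, -0.005, -0.014]
contact_force: [-0.1, 0.2, -0.1]
grip_width: 0.0463
t 55.4 pos [ 0.6285 -0.0779  0.032 ] F [-0.1  0.2 -0.1] w 0.0463
toolx [ 1.    -0.003 -0.009] tooly [-0.003 -1.     0.   ] toolz [-0.009 -0.    -1.   ]
N 1 dist 0.0239 turn [ 0.   0.5 -0.2]
[[0.0, 0.5, -0.2], [0.0076, -0.0029, 0.0224]]
```

View pics/s26.png

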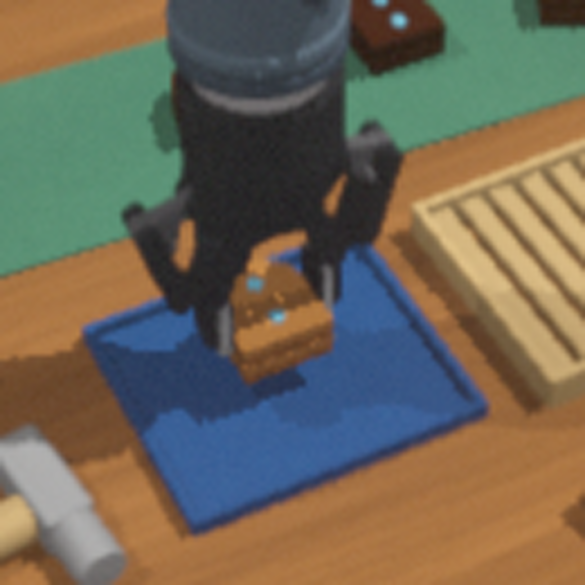

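```bash
python3 -m handwheel '[[[0,0.4,0],[0.005,-0.002,0.006],0],[[0,0.1,0],[0.002,0,0.007],0],[[0,0,0],[0,0,0.005],0],[[0,0,0],[0,0,0.002],0],[[0,0,0],[0,0,0.001],0],[[0,0,0],[0,0,0.001],0]]' 70
python3 - <<'E'
from h import *
plan([.636,-.075,.0095],-90,step=.03,show=9)
E
```

```text
t: 55.95
position: [0.6379, -0.0755, 0.0095]
tool_rot: [3.141, -0.004, 0.007]
contact_force: [-0.0, -0.4, -0.4]
grip_width: 0.0467
t 55.95 pos [ 0.6379 -0.0755  0.0095] F [-0.  -0.4 -0.4] w 0.0467
toolx [ 1.    -0.003  0.005] tooly [-0.003 -1.     0.   ] toolz [ 0.005 -0.    -1.   ]
N 1 dist 0.002 turn [ 0.  -0.3 -0.1]
[[0.0, -0.3, -0.1], [-0.0019, -0.0005, 0.0]]
```

```bash
python3 -m handwheel '[[[0,-0.2,0],[0,0,0.001],0],[[0,0,0],[0,0,0.001],0],[[0,0,0],[0,0,0.001],0]]' 70
```

```text
t: 56.2
position: [0.638, -0.0756, 0.0094]
tool_rot: [-3.14, 0.004, -0.001]
contact_force: [-3.2, 1.6, 8.0]
grip_width: 0.046
```

In contact with the tray floor. Release and rise.

```bash
python3 -m handwheel '[[[0,0,0],[0,0,0],60],[[0,0,0],[0,0,0],70],[[0,0,0],[0,0,0],75],[[0,0,0],[0,0,0],75],[[0,0,0],[0,0,-0.006],75],[[0,0,0],[0,0,-0.014],75],[[0,0,0],[0,0,-0.018],75],[[0,0,0],[0,0,-0.020],75],[[0,0,0],[0,0,-0.020],80],[[0,0,0],[0,0,-0.015],85]]' 60
python3 - <<'E'
from h import *
st()
s=cam("scene"); crop(s,180,170,380,320,3.9,"pics/s27.png"); t=cam("top","pics/t8.png")
for c,a in dots(s,(185,185,375,265)): print(c.round(1),a,unproj(s,c,.026).round(4))
E
```

```text
t: 57.03
position: [0.6359, -0.0762, 0.1073]
tool_rot: [-3.14, 0.006, 0.007]
contact_force: [-0.2, 1.0, -0.5]
grip_width: 0.0726
t 57.03 pos [ 0.6359 -0.0762  0.1073] F [-0.2  1.  -0.5] w 0.0726
toolx [ 1.    -0.004 -0.004] tooly [-0.004 -1.    -0.002] toolz [-0.004  0.002 -1.   ]
[337.5 199.8] 9 [[0.4324 0.225  0.026 ]]
[338.2 205.1] 7 [[0.4535 0.2138 0.026 ]]
```

View pics/s27.png

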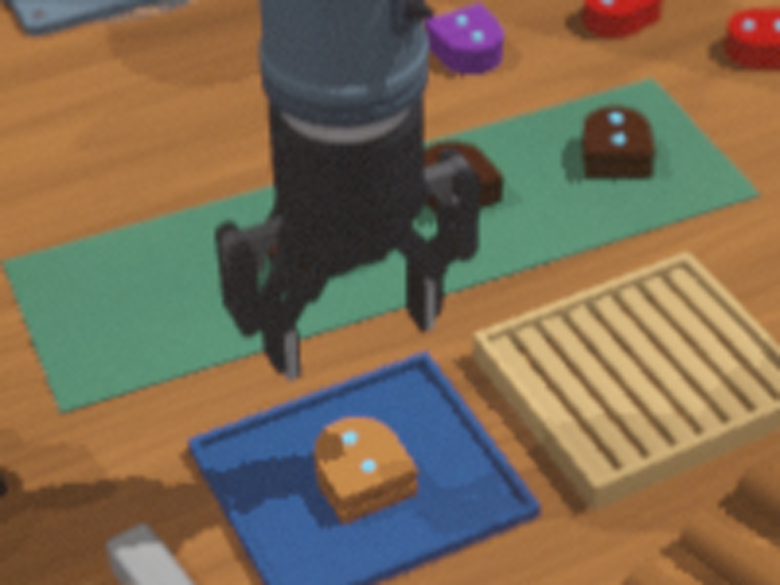

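View pics/t8.png

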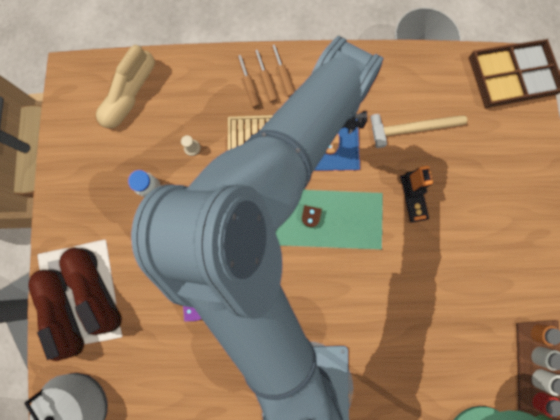

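Run:
```python
from h import *
t=cam("top")
for c,a in dots(t,(295,200,330,235)): print(c.round(1),a,unproj(t,c,.026).round(4))
plan([.4414,-.0223,.11],-103,step=.03,show=9)
print(r.read_state()["joint_pos"].round(2))
```

```text
[312.  220.1] 536 [[ 0.4278 -0.0248  0.026 ]]
[311.7 211.2] 18 [[ 0.451  -0.0245  0.026 ]]
[309.8 220.2] 19 [[ 0.4277 -0.0191  0.026 ]]
t 57.18 pos [ 0.6366 -0.076   0.1069] F [-0.3  0.3  0.1] w 0.0726
toolx [ 1.    -0.004 -0.003] tooly [-0.004 -1.    -0.002] toolz [-0.003  0.002 -1.   ]
N 7 dist 0.2025 turn [-0.1  0.2 12.8]
[[0.0, 0.0, 1.8], [-0.0279, -0.0076, -0.0004]]
[[0.0, 0.0, 1.8], [-0.0281, -0.0067, -0.0004]]
[[0.0, 0.0, 1.8], [-0.0283, -0.0058, -0.0004]]
[[0.0, 0.0, 1.8], [-0.0285, -0.0049, -0.0004]]
[[0.0, 0.0, 1.8], [-0.0286, -0.004, -0.0004]]
[[0.0, 0.0, 1.8], [-0.0288, -0.003, -0.0004]]
[[0.0, 0.0, 1.8], [-0.0288, -0.0021, -0.0004]]
[-0.4   0.78  0.68  1.68 -0.6   0.91 -1.06]
```

```bash
python3 -m handwheel '[[[0,0,1.8],[-0.018,-0.005,0],100],[[0,0,1.8],[-0.027,-0.007,0],100],[[0,0,1.8],[-0.027,-0.006,0],100],[[0,0,1.8],[-0.027,-0.005,0],100],[[0,0,1.8],[-0.027,-0.004,0],100],[[0,0,1.8],[-0.026,-0.003,0],100],[[0,0,1.8],[-0.020,-0.002,0],100],[[0,0,0],[-0.010,0,0],100],[[0,0,0],[-0.003,0,0],100],[[0,0,0],[0,0,0],100]]' 60
python3 - <<'E'
from h import *
plan([.4414,-.0223,.06],-103,step=.03,show=9)
E
```

```text
t: 58.02
position: [0.4415, -0.0211, 0.1037]
tool_rot: [-3.119, 0.366, 0.02]
contact_force: [0.7, 0.7, -1.0]
grip_width: 0.0854
t 58.02 pos [ 0.4415 -0.0211  0.1037] F [ 0.7  0.7 -1. ] w 0.0854
toolx [ 0.973 -0.232 -0.012] tooly [-0.232 -0.973  0.   ] toolz [-0.012  0.002 -1.   ]
N 2 dist 0.0437 turn [ 0.   0.7 -0.4]
[[0.0, 0.4, -0.2], [0.0003, 0.0006, 0.0219]]
[[0.0, 0.4, -0.2], [0.0002, 0.0006, 0.0219]]
```

```bash
python3 -m handwheel '[[[0,0.3,0],[-0.001,0,0.010],100],[[0,0.2,0],[-0.001,0,0.016],100],[[0,0,0],[-0.001,0,0.014],100],[[0,0,0],[-0.001,0,0.010],100],[[0,0,0],[0,0,0.004],100],[[0,0,0],[0,0,0],100],[[0,0,0],[0,0,0],100]]' 60
python3 - <<'E'
from h import *
plan([.4414,-.0223,.006],-103,step=.03,show=9)
s=cam("scene"); crop(s,200,140,310,260,5,"pics/s28.png")
E
```

```text
t: 58.6
position: [0.4445, -0.0215, 0.0478]
tool_rot: [3.12, -0.364, 0.005]
contact_force: [-0.5, -0.1, 0.0]
grip_width: 0.0857
t 58.6 pos [ 0.4445 -0.0215  0.0478] F [-0.5 -0.1  0. ] w 0.0857
toolx [ 0.973 -0.231  0.003] tooly [-0.231 -0.973  0.   ] toolz [ 0.003 -0.001 -1.   ]
N 2 dist 0.0419 turn [ 0.  -0.2 -0.3]
[[0.0, -0.1, -0.2], [-0.0015, 0.0008, 0.0209]]
[[0.0, -0.1, -0.2], [-0.0014, 0.0008, 0.0209]]
```

View pics/s28.png

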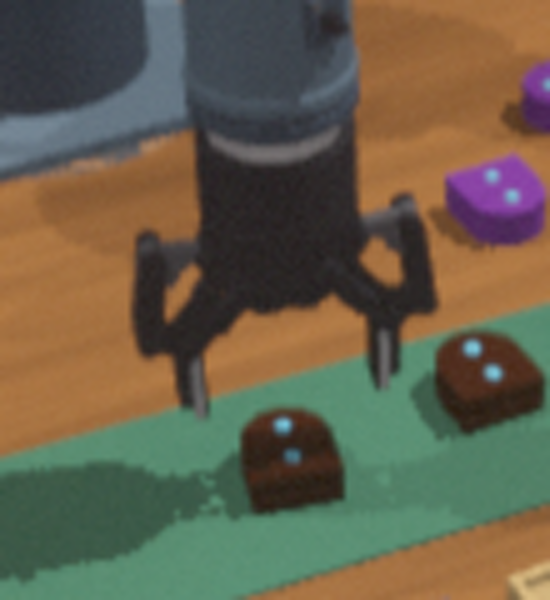

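```bash
python3 -m handwheel '[[[0,-0.2,-0.2],[-0.002,0.001,0.008],100],[[0,0,0],[-0.002,0,0.013],100],[[0,0,0],[-0.001,0,0.012],100],[[0,0,0],[0,0,0.006],100],[[0,0,0],[0,0,0.002],100],[[0,0,0],[0,0,0],100],[[0,0,0],[0,0,0],100]]' 60
python3 - <<'E'
from h import *
plan([.4414,-.0223,.006],-103,step=.03,show=9)
E
```

```text
t: 59.23
position: [0.4426, -0.0216, 0.0065]
tool_rot: [-3.121, 0.357, -0.008]
contact_force: [0.1, -0.1, 0.0]
grip_width: 0.0852
t 59.23 pos [ 0.4426 -0.0216  0.0065] F [ 0.1 -0.1  0. ] w 0.0852
toolx [ 0.974 -0.226  0.005] tooly [-0.226 -0.974 -0.001] toolz [ 0.005 -0.    -1.   ]
N 1 dist 0.0015 turn [-0.1 -0.3 -0. ]
[[-0.1, -0.3, 0.0], [-0.001, 0.0009, 0.0005]]
```

```bash
python3 -m handwheel '[[[0,-0.3,0],[-0.001,0.0005,0],80],[[0,0,0],[0,0,0],60],[[0,0,0],[0,0,0],30],[[0,0,0],[0,0,0],20],[[0,0,0],[0,0,0],10],[[0,0,0],[0,0,0],0],[[0,0,0],[0,0,0],0]]' 60
python3 - <<'E'
from h import *
st()
s=cam("scene"); crop(s,200,140,310,260,5,"pics/s29.png")
E
```

```text
t: 59.82
position: [0.443, -0.0219, 0.0086]
tool_rot: [-3.119, 0.356, -0.004]
contact_force: [0.2, -0.3, -0.9]
grip_width: 0.0466
t 59.82 pos [ 0.443  -0.0219  0.0086] F [ 0.2 -0.3 -0.9] w 0.0466
toolx [ 0.974 -0.225  0.003] tooly [-0.225 -0.974 -0.002] toolz [ 0.003  0.002 -1.   ]
```

View pics/s29.png

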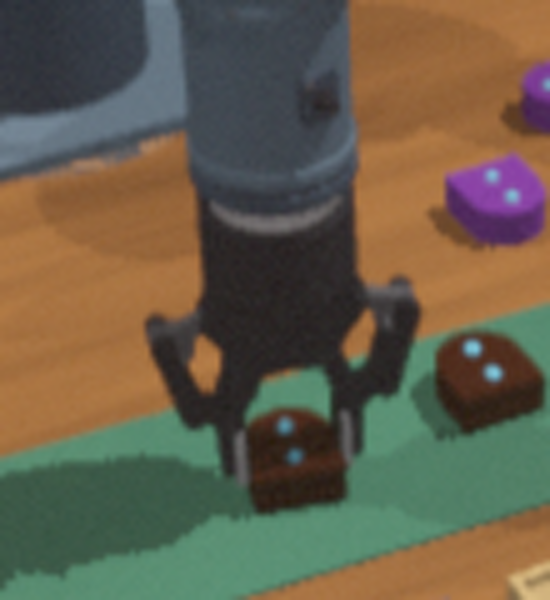

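```bash
python3 -m handwheel '[[[0,0,0],[0,0,-0.006],0],[[0,0,0],[0,0,-0.012],0],[[0,0,0],[0,0,-0.016],0],[[0,0,0],[0,0,-0.018],0],[[0,0,0],[0,0,-0.018],0],[[0,0,0],[0,0,-0.012],0],[[0,0,0],[0,0,-0.005],0]]' 70
python3 - <<'E'
from h import *
plan([.615,.077,.10],-90,step=.03,show=9)
E
```

```text
t: 60.45
position: [0.4404, -0.0224, 0.0995]
tool_rot: [-3.12, 0.359, 0.004]
contact_force: [-0.2, -0.1, -0.7]
grip_width: 0.0461
t 60.45 pos [ 0.4404 -0.0224  0.0995] F [-0.2 -0.1 -0.7] w 0.0461
toolx [ 0.974 -0.227 -0.003] tooly [-0.227 -0.974 -0.001] toolz [-0.003  0.001 -1.   ]
N 7 dist 0.2009 turn [ -0.1   0.2 -13.1]
[[0.0, 0.0, -1.9], [0.0211, -0.0195, -0.0001]]
[[0.0, 0.0, -1.9], [0.0217, -0.0188, -0.0001]]
[[0.0, 0.0, -1.9], [0.0223, -0.0181, -0.0001]]
[[0.0, 0.0, -1.9], [0.0229, -0.0173, -0.0001]]
[[0.0, 0.0, -1.9], [0.0234, -0.0166, -0.0001]]
[[0.0, 0.0, -1.9], [0.024, -0.0158, -0.0001]]
[[0.0, 0.0, -1.9], [0.0245, -0.015, -0.0001]]
```

```bash
python3 -m handwheel '[[[0,0,-1.9],[0.015,-0.014,0],0],[[0,0,-1.9],[0.021,-0.019,0],0],[[0,0,-1.9],[0.022,-0.018,0],0],[[0,0,-1.9],[0.022,-0.017,0],0],[[0,0,-1.9],[0.022,-0.016,0],0],[[0,0,-1.9],[0.022,-0.014,0],0],[[0,0,-1.9],[0.018,-0.010,0],0],[[0,0,0],[0.010,-0.005,0],0],[[0,0,0],[0.003,0,0],0],[[0,0,0],[0,0,0],0]]' 70
python3 - <<'E'
from h import *
plan([.615,.077,.05],-90,step=.03,show=9)
E
```

```text
t: 61.28
position: [0.6119, 0.0774, 0.0982]
tool_rot: [-3.138, -0.021, 0.011]
contact_force: [-0.9, 0.1, -0.5]
grip_width: 0.0464
t 61.28 pos [0.6119 0.0774 0.0982] F [-0.9  0.1 -0.5] w 0.0464
toolx [ 1.     0.013 -0.007] tooly [ 0.013 -1.    -0.004] toolz [-0.007  0.004 -1.   ]
N 2 dist 0.0483 turn [-0.2  0.4  0.8]
[[-0.1, 0.2, 0.4], [0.0017, 0.0003, 0.0241]]
[[-0.1, 0.2, 0.4], [0.0016, 0.0002, 0.0241]]
```

```bash
python3 -m handwheel '[[[-0.1,0.2,0.2],[0.001,0,0.010],0],[[-0.1,0.2,0],[0.001,0,0.014],0],[[0,0,0],[0,0,0.012],0],[[0,0,0],[0,0,0.008],0],[[0,0,0],[0,0,0.003],0],[[0,0,0],[0,0,0],0],[[0,0,0],[0,0,0],0]]' 70
python3 - <<'E'
from h import *
plan([.615,.077,.0216],-90,step=.03,show=9)
s=cam("scene"); crop(s,260,170,400,310,4.2,"pics/s30.png")
E
```

```text
t: 61.87
position: [0.6081, 0.0735, 0.0458]
tool_rot: [3.14, 0.005, -0.009]
contact_force: [-0.2, -0.1, -0.1]
grip_width: 0.0463
t 61.87 pos [0.6081 0.0735 0.0458] F [-0.2 -0.1 -0.1] w 0.0463
toolx [ 1.     0.003 -0.006] tooly [ 0.003 -1.     0.002] toolz [-0.006 -0.002 -1.   ]
N 1 dist 0.0254 turn [0.1 0.3 0.2]
[[0.1, 0.3, 0.2], [0.0071, -0.0035, 0.0241]]
```

View pics/s30.png

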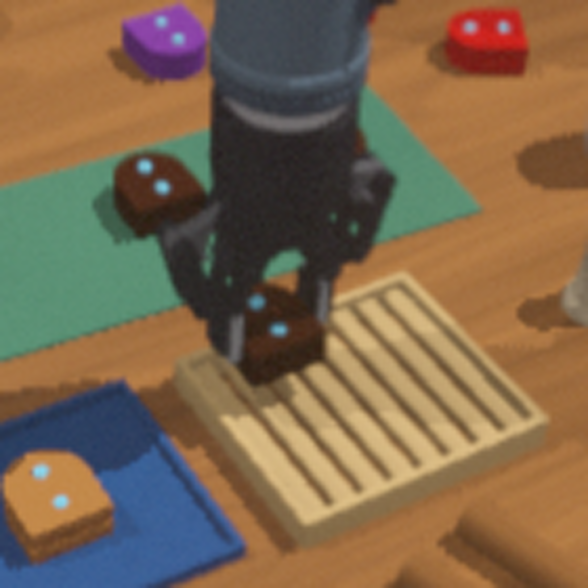

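```bash
python3 -m handwheel '[[[0.1,0.2,0],[0.007,-0.003,0.002],0],[[0,0.1,0],[0.003,-0.001,0.005],0],[[0,0,0],[0,0,0.007],0],[[0,0,0],[0,0,0.004],0],[[0,0,0],[0,0,0.001],0],[[0,0,0],[0,0,0],0]]' 70
python3 - <<'E'
from h import *
plan([.617,.077,.0216],-90,step=.03,show=9)
s=cam("scene"); crop(s,260,170,400,310,4.2,"pics/s31.png")
E
```

```text
t: 62.42
position: [0.621, 0.0785, 0.0265]
tool_rot: [-3.141, -0.006, -0.006]
contact_force: [0.0, -0.1, -0.0]
grip_width: 0.0461
t 62.42 pos [0.621  0.0785 0.0265] F [ 0.  -0.1 -0. ] w 0.0461
toolx [1.    0.004 0.004] tooly [ 0.004 -1.    -0.001] toolz [ 0.004  0.001 -1.   ]
N 1 dist 0.0065 turn [-0.  -0.2  0.2]
[[0.0, -0.2, 0.2], [-0.0041, 0.0015, 0.0049]]
```

View pics/s31.png

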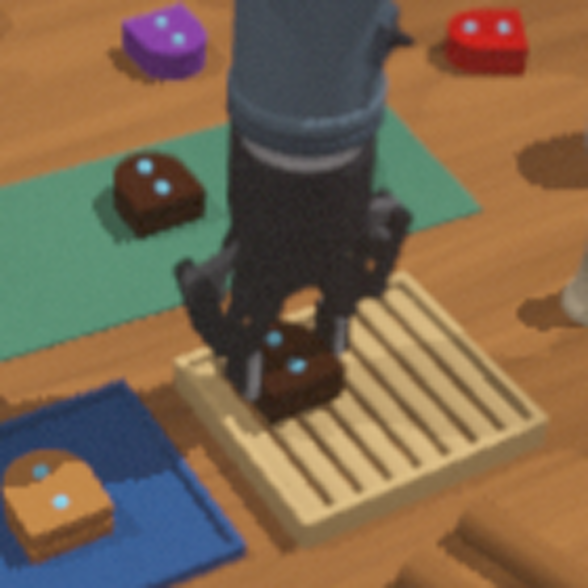

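```bash
python3 -m handwheel '[[[0,-0.2,0],[-0.003,0.001,0.002],0],[[0,0,0],[-0.001,0.0005,0.002],0],[[0,0,0],[0,0,0.001],0],[[0,0,0],[0,0,0.001],0],[[0,0,0],[0,0,0.001],0]]' 70
python3 - <<'E'
from h import *
plan([.617,.077,.0216],-90,step=.03,show=9)
E
```

```text
t: 62.88
position: [0.6166, 0.0766, 0.0211]
tool_rot: [-3.14, -0.005, 0.0]
contact_force: [-6.1, 0.4, 14.6]
grip_width: 0.0463
t 62.88 pos [0.6166 0.0766 0.0211] F [-6.1  0.4 14.6] w 0.0463
toolx [ 1.     0.003 -0.   ] tooly [ 0.003 -1.    -0.002] toolz [-0.     0.002 -1.   ]
N 1 dist 0.0008 turn [-0.1  0.   0.2]
[[-0.1, 0.0, 0.2], [0.0004, -0.0004, -0.0005]]
```

```bash
python3 -m handwheel '[[[0,0,0],[0,0,0],60],[[0,0,0],[0,0,0],68],[[0,0,0],[0,0,0],70],[[0,0,0],[0,0,0],70],[[0,0,0],[0,0,-0.006],70],[[0,0,0],[0,0,-0.014],70],[[0,0,0],[0,0,-0.018],75],[[0,0,0],[0,0,-0.020],80],[[0,0,0],[0,0,-0.018],85],[[0,0,0],[0,0,-0.010],100]]' 60
python3 - <<'E'
from h import *
plan([.4318,.0987,.1],-90.5,step=.03,show=9)
s=cam("scene"); crop(s,260,170,400,310,4.2,"pics/s32.png")
t=cam("top")
for d,b in((s,(270,185,375,225)),(t,(195,195,285,245))):
  for c,a in dots(d,b): print(c.round(1),a,unproj(d,c,.026).round(4))
E
```

```text
t: 63.72
position: [0.6153, 0.0756, 0.1126]
tool_rot: [-3.14, -0.003, 0.005]
contact_force: [0.7, 0.1, -0.1]
grip_width: 0.082
t 63.72 pos [0.6153 0.0756 0.1126] F [ 0.7  0.1 -0.1] w 0.082
toolx [ 1.     0.002 -0.003] tooly [ 0.002 -1.    -0.001] toolz [-0.003  0.001 -1.   ]
N 7 dist 0.1854 turn [-0.1  0.2  0.6]
[[0.0, 0.0, 0.1], [-0.0262, -0.0033, 0.0019]]
[[0.0, 0.0, 0.1], [-0.0262, -0.0033, 0.0019]]
[[0.0, 0.0, 0.1], [-0.0262, -0.0033, 0.0019]]
[[0.0, 0.0, 0.1], [-0.0262, -0.0032, 0.0018]]
[[0.0, 0.0, 0.1], [-0.0262, -0.0032, 0.0018]]
[[0.0, 0.0, 0.1], [-0.0262, -0.0031, 0.0018]]
[[0.0, 0.0, 0.1], [-0.0262, -0.0031, 0.0018]]
[338.8 205.2] 3 [[0.4547 0.2147 0.026 ]]
[294.1 209.1] 9 [[0.4129 0.099  0.026 ]]
[253.6 219. ] 2014 [[0.433  0.1251 0.026 ]]
[264. 216.] 21 [[0.4404 0.0982 0.026 ]]
[264.  225.2] 19 [[0.4167 0.0985 0.026 ]]
```

View pics/s32.png

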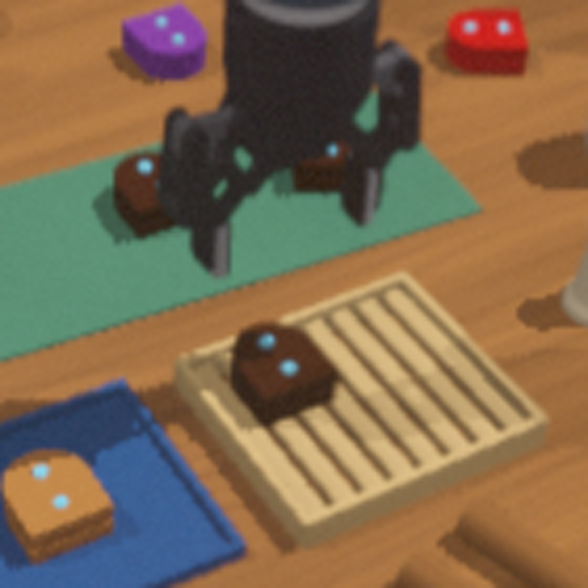

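```bash
python3 -m handwheel '[[[0,0,0],[-0.016,-0.002,0],100],[[0,0,0],[-0.025,-0.003,0.002],100],[[0,0,0],[-0.026,-0.003,0.002],100],[[0,0,0],[-0.026,-0.003,0.002],100],[[0,0,0],[-0.026,-0.003,0.002],100],[[0,0,0],[-0.022,-0.003,0.002],100],[[0,0,0],[-0.016,-0.002,0],100],[[0,0,0],[-0.008,0,0],100],[[0,0,0],[-0.003,0,0],100],[[0,0,0],[0,0,0],100]]' 60
python3 - <<'E'
from h import *
plan([.4305,.0987,.06],-90.3,step=.03,show=9)
print(r.read_state()["joint_pos"].round(2))
E
```

```text
t: 64.65
position: [0.4365, 0.0939, 0.097]
tool_rot: [3.139, 0.007, -0.012]
contact_force: [0.5, -0.5, 1.1]
grip_width: 0.0851
t 64.65 pos [0.4365 0.0939 0.097 ] F [ 0.5 -0.5  1.1] w 0.0851
toolx [ 1.     0.004 -0.008] tooly [ 0.004 -1.     0.002] toolz [-0.008 -0.002 -1.   ]
N 2 dist 0.0378 turn [0.1 0.4 0.5]
[[0.1, 0.2, 0.3], [-0.0029, -0.0024, 0.0185]]
[[0.1, 0.2, 0.3], [-0.003, -0.0024, 0.0185]]
[-0.89  0.53  0.73  2.18 -0.59  0.64 -1.31]
```

```bash
python3 -m handwheel '[[[0,0.2,0.2],[-0.004,-0.003,0.010],100],[[0,0.1,0.2],[-0.003,-0.001,0.014],100],[[0,0,0],[-0.001,0,0.012],100],[[0,0,0],[-0.001,0,0.008],100],[[0,0,0],[0,0,0.003],100],[[0,0,0],[0,0,0],100],[[0,0,0],[0,0,0],100]]' 60
python3 - <<'E'
from h import *
plan([.4305,.0987,.006],-90.3,step=.03,show=9)
s=cam("scene"); crop(s,240,130,350,250,5,"pics/s33.png")
E
```

```text
t: 65.23
position: [0.4361, 0.0974, 0.0487]
tool_rot: [3.139, -0.008, 0.011]
contact_force: [0.9, -0.9, 0.1]
grip_width: 0.0852
t 65.23 pos [0.4361 0.0974 0.0487] F [ 0.9 -0.9  0.1] w 0.0852
toolx [ 1.    -0.005  0.007] tooly [-0.005 -1.     0.003] toolz [ 0.007 -0.003 -1.   ]
N 2 dist 0.0431 turn [ 0.2 -0.4  0. ]
[[0.1, -0.2, 0.0], [-0.003, -0.0007, 0.0214]]
[[0.1, -0.2, 0.0], [-0.0029, -0.0007, 0.0214]]
```

View pics/s33.png

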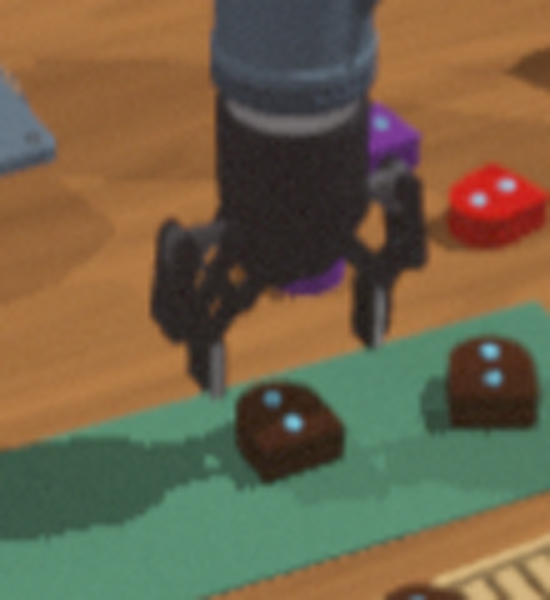

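```bash
python3 -m handwheel '[[[0,-0.2,0],[-0.004,-0.001,0.008],100],[[0,-0.1,0],[-0.003,-0.001,0.013],100],[[0,0,0],[-0.002,0,0.012],100],[[0,0,0],[0,0,0.006],100],[[0,0,0],[0,0,0.002],100],[[0,0,0],[0,0,0],100],[[0,0,0],[0,0,0],100]]' 60
python3 - <<'E'
from h import *
plan([.4305,.0987,.006],-90.3,step=.03,show=9)
E
```

```text
t: 65.87
position: [0.4292, 0.1004, 0.007]
tool_rot: [3.141, -0.008, 0.01]
contact_force: [0.4, -1.2, -0.7]
grip_width: 0.086
t 65.87 pos [0.4292 0.1004 0.007 ] F [ 0.4 -1.2 -0.7] w 0.086
toolx [ 1.    -0.005  0.006] tooly [-0.005 -1.     0.001] toolz [ 0.006 -0.001 -1.   ]
N 1 dist 0.0023 turn [ 0.1 -0.4  0. ]
[[0.1, -0.4, 0.0], [0.0013, 0.0017, 0.001]]
```

```bash
python3 -m handwheel '[[[0,-0.3,0],[0.001,0.001,0.001],80],[[0,0,0],[0,0,0.001],60],[[0,0,0],[0,0,0],30],[[0,0,0],[0,0,0],20],[[0,0,0],[0,0,0],10],[[0,0,0],[0,0,0],0],[[0,0,0],[0,0,0],0]]' 60
python3 - <<'E'
from h import *
st()
s=cam("scene"); crop(s,240,130,350,250,5,"pics/s34.png")
E
```

```text
t: 66.45
position: [0.432, 0.0995, 0.0068]
tool_rot: [-3.141, 0.008, -0.006]
contact_force: [0.2, 0.4, -1.6]
grip_width: 0.0468
t 66.45 pos [0.432  0.0995 0.0068] F [ 0.2  0.4 -1.6] w 0.0468
toolx [ 1.    -0.005  0.004] tooly [-0.005 -1.    -0.   ] toolz [ 0.004  0.    -1.   ]
```

View pics/s34.png

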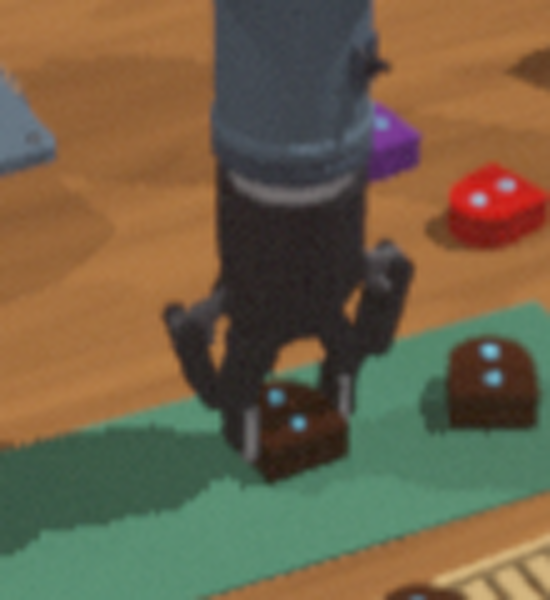

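```bash
python3 -m handwheel '[[[0,0,0],[0,0,-0.006],0],[[0,0,0],[0,0,-0.012],0],[[0,0,0],[0,0,-0.016],0],[[0,0,0],[0,0,-0.018],0],[[0,0,0],[0,0,-0.018],0],[[0,0,0],[0,0,-0.012],0],[[0,0,0],[0,0,-0.005],0]]' 70
python3 - <<'E'
from h import *
plan([.6175,.152,.10],-90,step=.03,show=9)
E
```

```text
t: 67.08
position: [0.4295, 0.0986, 0.0978]
tool_rot: [3.14, -0.01, -0.002]
contact_force: [-0.0, -0.3, -0.9]
grip_width: 0.0464
t 67.08 pos [0.4295 0.0986 0.0978] F [-0.  -0.3 -0.9] w 0.0464
toolx [ 1.    -0.007 -0.001] tooly [-0.007 -1.     0.001] toolz [-0.001 -0.001 -1.   ]
N 7 dist 0.1955 turn [ 0.1  0.1 -0.4]
[[0.0, 0.0, -0.1], [0.0268, -0.0078, -0.0004]]
[[0.0, 0.0, -0.1], [0.0268, -0.0078, -0.0004]]
[[0.0, 0.0, -0.1], [0.0268, -0.0078, -0.0004]]
[[0.0, 0.0, -0.1], [0.0268, -0.0077, -0.0003]]
[[0.0, 0.0, -0.1], [0.0268, -0.0077, -0.0003]]
[[0.0, 0.0, -0.1], [0.0268, -0.0077, -0.0003]]
[[0.0, 0.0, -0.1], [0.0269, -0.0077, -0.0003]]
```

```bash
python3 -m handwheel '[[[0,0,0],[0.018,-0.005,0],0],[[0,0,0],[0.026,-0.008,0],0],[[0,0,0],[0.026,-0.008,0],0],[[0,0,0],[0.026,-0.008,0],0],[[0,0,0],[0.026,-0.008,0],0],[[0,0,0],[0.023,-0.007,0],0],[[0,0,0],[0.018,-0.005,0],0],[[0,0,0],[0.010,-0.002,0],0],[[0,0,0],[0.004,0,0],0],[[0,0,0],[0,0,0],0]]' 70
python3 - <<'E'
from h import *
plan([.6175,.152,.05],-90,step=.03,show=9)
E
```

```text
t: 67.92
position: [0.6097, 0.1516, 0.0956]
tool_rot: [-3.141, 0.008, 0.013]
contact_force: [-0.6, -0.3, -0.1]
grip_width: 0.0462
t 67.92 pos [0.6097 0.1516 0.0956] F [-0.6 -0.3 -0.1] w 0.0462
toolx [ 1.    -0.005 -0.008] tooly [-0.005 -1.    -0.   ] toolz [-0.008  0.    -1.   ]
N 2 dist 0.0462 turn [-0.   0.5 -0.3]
[[0.0, 0.2, -0.1], [0.0041, -0.0002, 0.0228]]
[[0.0, 0.2, -0.1], [0.004, -0.0002, 0.0228]]
```

```bash
python3 -m handwheel '[[[0,0.3,0],[0.005,-0.001,0.010],0],[[0,0.2,0],[0.004,-0.001,0.014],0],[[0,0,0],[0.001,0,0.012],0],[[0,0,0],[0,0,0.007],0],[[0,0,0],[0,0,0.003],0],[[0,0,0],[0,0,0],0],[[0,0,0],[0,0,0],0]]' 70
python3 - <<'E'
from h import *
plan([.6175,.152,.0198],-90,step=.03,show=9)
s=cam("scene"); crop(s,260,170,400,310,4.2,"pics/s35.png")
E
```

```text
t: 68.5
position: [0.6149, 0.1525, 0.0419]
tool_rot: [3.141, -0.01, -0.01]
contact_force: [0.1, -0.6, -0.3]
grip_width: 0.0466
t 68.5 pos [0.6149 0.1525 0.0419] F [ 0.1 -0.6 -0.3] w 0.0466
toolx [ 1.    -0.007 -0.006] tooly [-0.007 -1.     0.001] toolz [-0.006 -0.001 -1.   ]
N 1 dist 0.0223 turn [ 0.   0.4 -0.4]
[[0.0, 0.4, -0.4], [0.0027, 0.0004, 0.0221]]
```

View pics/s35.png

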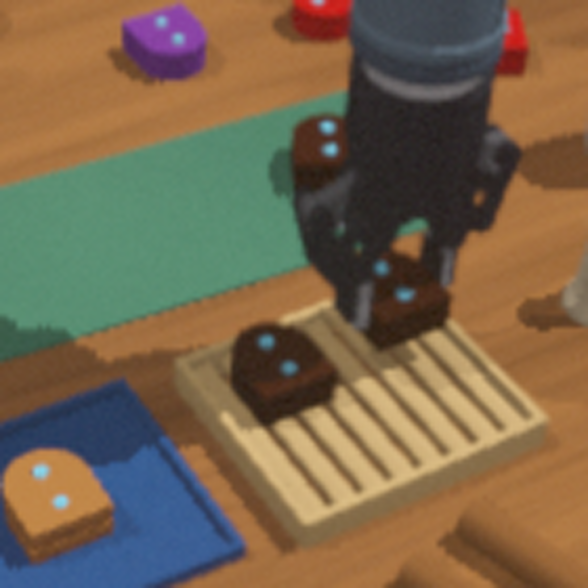

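```bash
python3 -m handwheel '[[[0,0.3,0],[0.002,0,0.006],0],[[0,0.1,0],[0.001,0,0.007],0],[[0,0,0],[0,0,0.005],0],[[0,0,0],[0,0,0.002],0],[[0,0,0],[0,0,0.001],0],[[0,0,0],[0,0,0.001],0],[[0,0,0],[0,0,0.001],0]]' 70
python3 - <<'E'
from h import *
plan([.6175,.152,.0198],-90,step=.03,show=9)
E
```

```text
t: 69.13
position: [0.6193, 0.1528, 0.0194]
tool_rot: [-3.141, 0.01, -0.006]
contact_force: [-7.5, 1.0, 19.1]
grip_width: 0.0466
t 69.13 pos [0.6193 0.1528 0.0194] F [-7.5  1.  19.1] w 0.0466
toolx [ 1.    -0.007  0.004] tooly [-0.007 -1.    -0.001] toolz [ 0.004  0.001 -1.   ]
N 1 dist 0.002 turn [-0.  -0.2 -0.4]
[[0.0, -0.2, -0.4], [-0.0018, 0.0008, -0.0004]]
```

```bash
python3 -m handwheel '[[[0,-0.2,0],[0,0,0],60],[[0,0,0],[0,0,0],68],[[0,0,0],[0,0,0],70],[[0,0,0],[0,0,0],70],[[0,0,0],[0,0,-0.006],70],[[0,0,0],[0,0,-0.014],70],[[0,0,0],[0,0,-0.018],75],[[0,0,0],[0,0,-0.020],80],[[0,0,0],[0,0,-0.018],85],[[0,0,0],[0,0,-0.010],100]]' 60
python3 - <<'E'
from h import *
s=cam("scene"); crop(s,260,170,400,310,4.2,"pics/s36.png")
t=cam("top","pics/t9.png")
for d,b in((s,(320,185,375,225)),(t,(200,195,235,240))):
  for c,a in dots(d,b): print(c.round(1),a,unproj(d,c,.026).round(4))
st()
E
```

```text
t: 69.97
position: [0.6185, 0.1519, 0.1114]
tool_rot: [3.141, -0.012, -0.003]
contact_force: [0.9, -0.2, -0.3]
grip_width: 0.0824
[215.2 218.3] 932 [[0.4362 0.2246 0.026 ]]
[219.7 210.1] 17 [[0.4575 0.213  0.026 ]]
[215.2 218.3] 18 [[0.4362 0.2246 0.026 ]]
t 70.07 pos [0.6192 0.1521 0.1112] F [ 0.7 -0.8 -0.9] w 0.0854
toolx [ 1.    -0.007 -0.   ] tooly [-0.007 -1.    -0.   ] toolz [-0.  0. -1.]
```

View pics/s36.png

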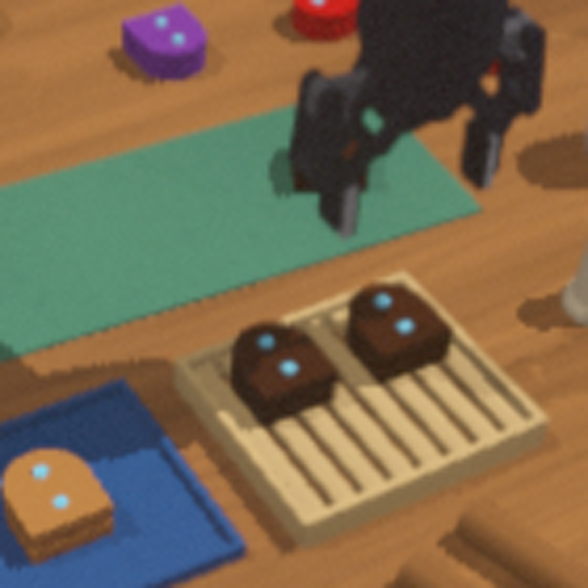

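View pics/t9.png

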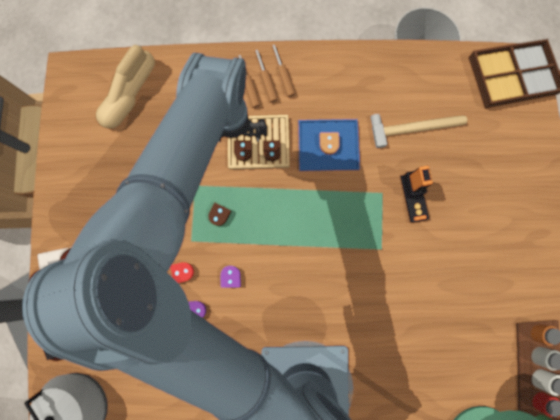

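Run:
```python
from h import *
plan([.4484,.2171,.11],-118.3,step=.03,show=9)
print(r.read_state()["joint_pos"].round(2))
```

```text
t 70.07 pos [0.6192 0.1521 0.1112] F [ 0.7 -0.8 -0.9] w 0.0854
toolx [ 1.    -0.007 -0.   ] tooly [-0.007 -1.    -0.   ] toolz [-0.  0. -1.]
N 7 dist 0.1828 turn [-0.   0.  27.9]
[[0.0, 0.0, 4.0], [-0.0245, -0.0091, 0.0002]]
[[0.0, 0.0, 4.0], [-0.025, -0.0074, 0.0002]]
[[0.0, 0.0, 4.0], [-0.0255, -0.0056, 0.0002]]
[[0.0, 0.0, 4.0], [-0.0258, -0.0038, 0.0002]]
[[0.0, 0.0, 4.0], [-0.026, -0.002, 0.0002]]
[[0.0, 0.0, 4.0], [-0.0261, -0.0002, 0.0002]]
[[0.0, 0.0, 4.0], [-0.0261, 0.0016, 0.0002]]
[-0.78  0.77  0.71  1.69 -0.61  0.91 -1.41]
```

```bash
python3 -m handwheel '[[[0,0,4],[-0.016,-0.006,0],100],[[0,0,4],[-0.024,-0.008,0],100],[[0,0,4],[-0.025,-0.006,0],100],[[0,0,4],[-0.025,-0.004,0],100],[[0,0,4],[-0.025,-0.002,0],100],[[0,0,4],[-0.022,0,0],100],[[0,0,3],[-0.016,0.001,0],100],[[0,0,0],[-0.009,0.001,0],100],[[0,0,0],[-0.003,0,0],100],[[0,0,0],[0,0,0],100]]' 60
python3 - <<'E'
from h import *
plan([.4484,.2171,.06],-118.3,step=.03,show=9)
print(r.read_state()["joint_pos"].round(2))
E
```

```text
t: 70.9
position: [0.4525, 0.215, 0.1056]
tool_rot: [3.038, -0.775, -0.007]
contact_force: [-0.0, -0.5, 0.1]
grip_width: 0.0851
t 70.9 pos [0.4525 0.215  0.1056] F [-0.  -0.5  0.1] w 0.0851
toolx [ 0.878 -0.479 -0.003] tooly [-0.479 -0.878  0.007] toolz [-0.006 -0.005 -1.   ]
N 2 dist 0.0458 turn [ 0.4  0.2 -0.3]
[[0.2, 0.1, -0.2], [-0.0022, -0.0001, 0.0228]]
[[0.2, 0.1, -0.2], [-0.0023, 0.0, 0.0228]]
[-1.19  0.65  0.87  2.05 -0.71  0.78 -1.95]
```

```bash
python3 -m handwheel '[[[0.2,0.1,0],[-0.003,0,0.010],100],[[0.2,0,0],[-0.002,0,0.015],100],[[0,0,0],[-0.001,0,0.014],100],[[0,0,0],[-0.001,0,0.010],100],[[0,0,0],[0,0,0.004],100],[[0,0,0],[0,0,0],100],[[0,0,0],[0,0,0],100]]' 60
python3 - <<'E'
from h import *
plan([.4484,.2171,.006],-118.3,step=.03,show=9)
s=cam("scene"); crop(s,285,120,395,240,5,"pics/s37.png")
E
```

```text
t: 71.48
position: [0.4538, 0.2161, 0.0512]
tool_rot: [-3.043, 0.772, -0.01]
contact_force: [-0.7, -0.1, 0.6]
grip_width: 0.0848
t 71.48 pos [0.4538 0.2161 0.0512] F [-0.7 -0.1  0.6] w 0.0848
toolx [ 0.879 -0.476  0.006] tooly [-0.476 -0.879 -0.004] toolz [ 0.007  0.001 -1.   ]
N 2 dist 0.0455 turn [-0.2 -0.3 -0.2]
[[-0.1, -0.2, -0.1], [-0.0027, 0.0009, 0.0226]]
[[-0.1, -0.2, -0.1], [-0.0027, 0.0009, 0.0226]]
```

View pics/s37.png

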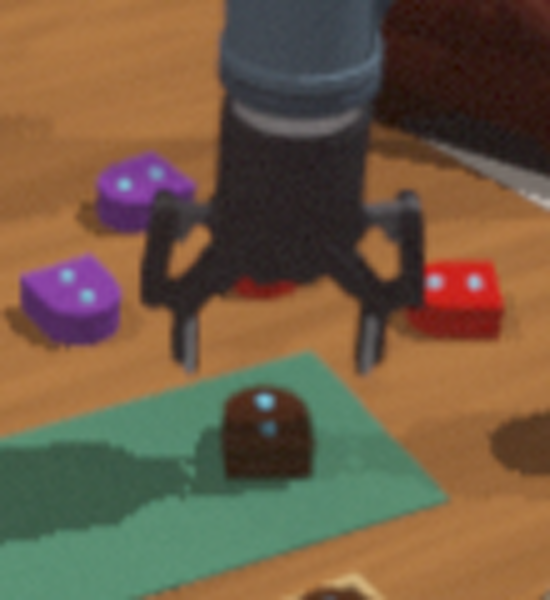

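```bash
python3 -m handwheel '[[[-0.1,-0.2,0],[-0.005,0.001,0.008],100],[[0,-0.1,0],[-0.004,0,0.013],100],[[0,0,0],[-0.001,0,0.013],100],[[0,0,0],[0,0,0.007],100],[[0,0,0],[0,0,0.003],100],[[0,0,0],[0,0,0],100],[[0,0,0],[0,0,0],100]]' 60
python3 - <<'E'
from h import *
plan([.4484,.2171,.006],-118.3,step=.03,show=9)
E
```

```text
t: 72.12
position: [0.446, 0.2216, 0.0068]
tool_rot: [-3.04, 0.77, -0.006]
contact_force: [-0.9, -0.3, -0.1]
grip_width: 0.085
t 72.12 pos [0.446  0.2216 0.0068] F [-0.9 -0.3 -0.1] w 0.085
toolx [ 0.879 -0.476  0.003] tooly [-0.476 -0.879 -0.006] toolz [ 0.005  0.004 -1.   ]
N 1 dist 0.0051 turn [-0.4 -0.1 -0.1]
[[-0.4, -0.1, -0.1], [0.0042, 0.0028, 0.0008]]
```

```bash
python3 -m handwheel '[[[-0.3,-0.1,0],[0.003,0.002,0],100],[[0,0,0],[0.001,0,0],100],[[0,0,0],[0,0,0],100],[[0,0,0],[0,0,0],80],[[0,0,0],[0,0,0],60],[[0,0,0],[0,0,0],30],[[0,0,0],[0,0,0],20],[[0,0,0],[0,0,0],0],[[0,0,0],[0,0,0],0],[[0,0,0],[0,0,0],0]]' 60
python3 - <<'E'
from h import *
plan([.4484,.2171,.006],-118.3,step=.03,show=1)
s=cam("scene"); crop(s,285,120,395,240,5,"pics/s38.png")
E
```

```text
t: 72.95
position: [0.4505, 0.218, 0.0091]
tool_rot: [-3.042, 0.771, -0.005]
contact_force: [-0.7, 0.6, -1.7]
grip_width: 0.0466
t 72.95 pos [0.4505 0.218  0.0091] F [-0.7  0.6 -1.7] w 0.0466
toolx [ 0.879 -0.476  0.002] tooly [-0.476 -0.879 -0.004] toolz [ 0.004  0.002 -1.   ]
N 1 dist 0.0038 turn [-0.2 -0.1 -0.1]
[[-0.2, -0.1, -0.1], [-0.0014, 0.0018, 0.0031]]
```

View pics/s38.png

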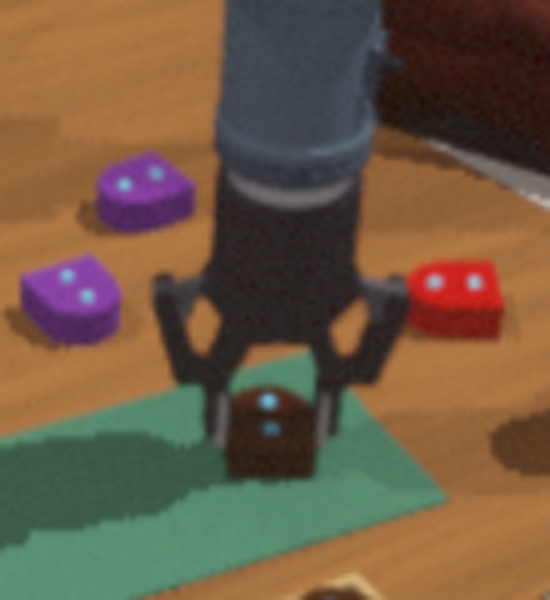

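```bash
python3 -m handwheel '[[[0,0,0],[0,0,-0.006],0],[[0,0,0],[0,0,-0.012],0],[[0,0,0],[0,0,-0.016],0],[[0,0,0],[0,0,-0.018],0],[[0,0,0],[0,0,-0.018],0],[[0,0,0],[0,0,-0.014],0],[[0,0,0],[0,0,-0.007],0]]' 70
python3 - <<'E'
from h import *
plan([.6795,.1145,.11],-90,step=.03,show=10)
E
```

```text
t: 73.58
position: [0.4486, 0.2162, 0.1065]
tool_rot: [3.044, -0.775, 0.0]
contact_force: [-0.2, 0.0, -0.9]
grip_width: 0.0461
t 73.58 pos [0.4486 0.2162 0.1065] F [-0.2  0.  -0.9] w 0.0461
toolx [ 0.878 -0.478  0.   ] tooly [-0.478 -0.878  0.   ] toolz [ 0. -0. -1.]
N 9 dist 0.2523 turn [  0.   -0.  -28.6]
[[0.0, 0.0, -3.2], [0.0279, -0.0023, -0.0004]]
[[0.0, 0.0, -3.2], [0.028, -0.0008, -0.0004]]
[[0.0, 0.0, -3.2], [0.028, 0.0008, -0.0004]]
[[0.0, 0.0, -3.2], [0.0279, 0.0023, -0.0004]]
[[0.0, 0.0, -3.2], [0.0278, 0.0039, -0.0004]]
[[0.0, 0.0, -3.2], [0.0275, 0.0054, -0.0004]]
[[0.0, 0.0, -3.2], [0.0272, 0.0069, -0.0004]]
[[0.0, 0.0, -3.2], [0.0267, 0.0084, -0.0004]]
[[0.0, 0.0, -3.2], [0.0262, 0.0099, -0.0004]]
```

```bash
python3 -m handwheel '[[[0,0,-3.2],[0.018,-0.002,-0.001],0],[[0,0,-3.2],[0.027,-0.001,-0.001],0],[[0,0,-3.2],[0.028,0.001,-0.001],0],[[0,0,-3.2],[0.028,0.002,-0.001],0],[[0,0,-3.2],[0.028,0.004,-0.001],0],[[0,0,-3.2],[0.027,0.005,0],0],[[0,0,-3.2],[0.026,0.007,0],0],[[0,0,-3.2],[0.022,0.007,0],0],[[0,0,-2],[0.014,0.006,0],0],[[0,0,0],[0.005,0.003,0],0]]' 70
python3 - <<'E'
from h import *
plan([.6795,.1145,.06],-90,step=.03,show=10)
E
```

```text
t: 74.42
position: [0.6633, 0.1237, 0.1165]
tool_rot: [-3.141, -0.019, 0.003]
contact_force: [-0.4, -0.3, -0.8]
grip_width: 0.046
t 74.42 pos [0.6633 0.1237 0.1165] F [-0.4 -0.3 -0.8] w 0.046
toolx [ 1.     0.012 -0.002] tooly [ 0.012 -1.    -0.   ] toolz [-0.002  0.    -1.   ]
N 2 dist 0.0595 turn [-0.   0.1  0.7]
[[0.0, 0.1, 0.4], [0.0081, 0.0047, 0.0282]]
[[0.0, 0.1, 0.4], [0.0081, 0.0047, 0.0282]]
```

```bash
python3 -m handwheel '[[[0,0,0.3],[0.009,0.004,0.008],0],[[0,0,0.2],[0.006,0.003,0.012],0],[[0,0,0],[0.003,0.001,0.014],0],[[0,0,0],[0,0,0.012],0],[[0,0,0],[0,0,0.006],0],[[0,0,0],[0,0,0.002],0],[[0,0,0],[0,0,0],0],[[0,0,0],[0,0,0],0]]' 70
python3 - <<'E'
from h import *
plan([.6795,.1145,.0221],-90,step=.03,show=10)
s=cam("scene"); crop(s,270,180,410,310,4.2,"pics/s39.png")
E
```

```text
t: 75.08
position: [0.6776, 0.1171, 0.0536]
tool_rot: [3.141, -0.001, -0.016]
contact_force: [0.8, 1.0, 0.2]
grip_width: 0.0464
t 75.08 pos [0.6776 0.1171 0.0536] F [0.8 1.  0.2] w 0.0464
toolx [ 1.    -0.001 -0.01 ] tooly [-0.001 -1.     0.   ] toolz [-0.01 -0.   -1.  ]
N 2 dist 0.0317 turn [ 0.   0.6 -0. ]
[[0.0, 0.3, 0.0], [0.0011, 0.0013, 0.0158]]
[[0.0, 0.3, 0.0], [0.001, 0.0013, 0.0158]]
```

View pics/s39.png

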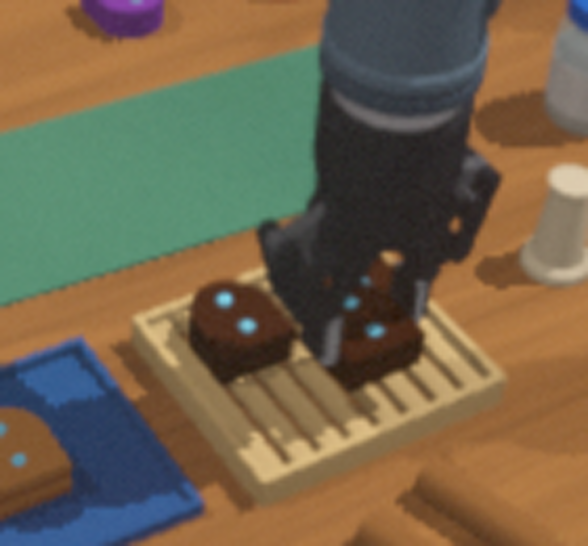

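```bash
python3 -m handwheel '[[[0,0.3,0],[0.002,0.002,0.006],0],[[0,0.2,0],[0.001,0.001,0.008],0],[[0,0,0],[0,0,0.007],0],[[0,0,0],[0,0,0.004],0],[[0,0,0],[0,0,0.001],0],[[0,0,0],[0,0,0],0],[[0,0,0],[0,0,0],0]]' 70
python3 - <<'E'
from h import *
plan([.6795,.1145,.0221],-90,step=.03,show=10)
s=cam("scene"); crop(s,270,180,410,310,4.2,"pics/s40.png")
E
```

```text
t: 75.72
position: [0.6816, 0.1145, 0.0266]
tool_rot: [-3.141, 0.0, -0.003]
contact_force: [-0.3, -0.6, 0.1]
grip_width: 0.0463
t 75.72 pos [0.6816 0.1145 0.0266] F [-0.3 -0.6  0.1] w 0.0463
toolx [ 1.    -0.     0.002] tooly [-0.    -1.    -0.001] toolz [ 0.002  0.001 -1.   ]
N 1 dist 0.005 turn [-0.  -0.1 -0. ]
[[0.0, -0.1, 0.0], [-0.0022, 0.0, 0.0045]]
```

View pics/s40.png

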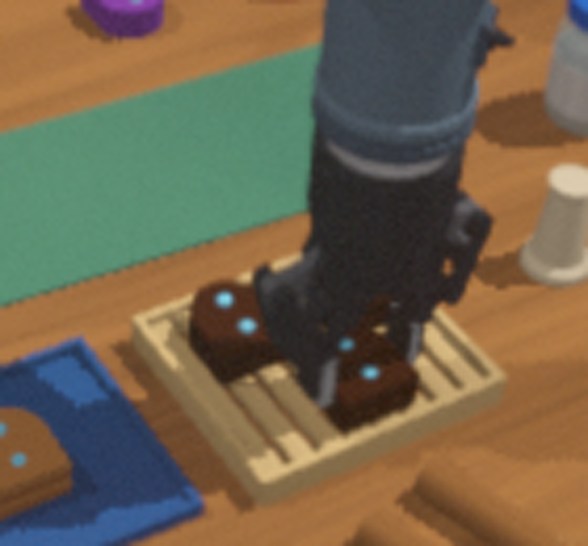

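```bash
python3 -m handwheel '[[[0,-0.1,0],[-0.003,0,0.001],0],[[0,0,0],[-0.001,0,0.002],0],[[0,0,0],[0,0,0.001],0],[[0,0,0],[0,0,0.001],0],[[0,0,0],[0,0,0.001],0],[[0,0,0],[0,0,0.001],0]]' 70
python3 - <<'E'
from h import *
plan([.6785,.1145,.0221],-90,step=.03,show=10)
E
```

```text
t: 76.27
position: [0.6779, 0.1146, 0.0222]
tool_rot: [-3.14, 0.0, -0.002]
contact_force: [-4.5, -0.7, 9.2]
grip_width: 0.0458
t 76.27 pos [0.6779 0.1146 0.0222] F [-4.5 -0.7  9.2] w 0.0458
toolx [ 1.    -0.     0.001] tooly [-0.    -1.    -0.002] toolz [ 0.001  0.002 -1.   ]
N 1 dist 0.0006 turn [-0.1 -0.1 -0. ]
[[-0.1, -0.1, 0.0], [0.0006, 0.0001, 0.0001]]
```

```bash
python3 -m handwheel '[[[0,0,0],[0,0,0],60],[[0,0,0],[0,0,0],68],[[0,0,0],[0,0,0],72],[[0,0,0],[0,0,0],72],[[0,0,0],[0,0,-0.006],72],[[0,0,0],[0,0,-0.014],72],[[0,0,0],[0,0,-0.018],75],[[0,0,0],[0,0,-0.022],80],[[0,0,0],[0,0,-0.024],80],[[0,0,0],[0,0,-0.024],80]]' 60
python3 -m handwheel '[[[0,0,0],[-0.010,0.010,-0.024],80],[[0,0,0],[-0.020,0.020,-0.022],80],[[0,0,0],[-0.025,0.025,-0.012],80],[[0,0,0],[-0.025,0.025,0],80],[[0,0,0],[-0.025,0.025,0],80],[[0,0,0],[-0.025,0.025,0],80],[[0,0,0],[-0.020,0.020,0],80],[[0,0,0],[-0.010,0.010,0],80],[[0,0,0],[0,0,0],80],[[0,0,0],[0,0,0],80]]' 60
python3 - <<'E'
from h import *
s=cam("scene","pics/s41.png"); crop(s,210,180,410,330,3.9,"pics/s41c.png")
t=cam("top","pics/t10.png"); st(); crop(t,210,100,380,190,4.6,"pics/t10c.png")
for n,d,b in(("scene",s,(215,215,400,325)),("top",t,(225,105,365,175))):
  for c,a in dots(d,b): print(n,c.round(1),a,unproj(d,c,.028).round(4),unproj(d,c,.039).round(4))
E
```

```text
t: 77.1
position: [0.6747, 0.1139, 0.133]
tool_rot: [-3.142, 0.001, 0.01]
contact_force: [-0.1, 0.7, 0.1]
grip_width: 0.068
t: 77.93
position: [0.5138, -0.0531, 0.2102]
tool_rot: [-3.131, 0.004, -0.028]
contact_force: [0.2, 0.4, 0.9]
grip_width: 0.0684
t 78.03 pos [ 0.5146 -0.0525  0.2099] F [ 1.3  0.2 -0.2] w 0.0684
toolx [ 1.    -0.     0.018] tooly [-0.   -1.   -0.01] toolz [ 0.018  0.01  -1.   ]
scene [350.6 241.2] 9 [[0.592  0.1617 0.028 ]] [[0.6015 0.1543 0.039 ]]
scene [356.  247.2] 8 [[0.616  0.1617 0.028 ]] [[0.6252 0.1543 0.039 ]]
scene [323.  250.8] 9 [[0.5895 0.0839 0.028 ]] [[0.5991 0.0775 0.039 ]]
scene [328.4 257.1] 8 [[0.6139 0.0843 0.028 ]] [[0.6231 0.078  0.039 ]]
scene [350.5 261.6] 10 [[0.6511 0.1223 0.028 ]] [[0.6598 0.1154 0.039 ]]
scene [356.4 268.3] 11 [[0.6756 0.1226 0.028 ]] [[0.6839 0.1157 0.039 ]]
scene [269.2 281.8] 11 [[ 0.6198 -0.0749  0.028 ]] [[ 0.6289 -0.0789  0.039 ]]
scene [274. 289.] 9 [[ 0.6439 -0.0747  0.028 ]] [[ 0.6527 -0.0787  0.039 ]]
scene [221. 317.] 187 [[ 0.6631 -0.2081  0.028 ]] [[ 0.6716 -0.2102  0.039 ]]
top [328. 139.] 3045 [[ 0.6422 -0.0717  0.028 ]] [[ 0.6388 -0.0708  0.039 ]]
top [256.7 122.7] 13 [[0.6907 0.1165 0.028 ]] [[0.6868 0.1156 0.039 ]]
top [256.7 131.6] 14 [[0.6659 0.1164 0.028 ]] [[0.6623 0.1155 0.039 ]]
top [364.2 139. ] 19 [[ 0.6411 -0.1676  0.028 ]] [[ 0.6378 -0.1658  0.039 ]]
top [242.2 144.3] 12 [[0.6316 0.1549 0.028 ]] [[0.6283 0.1536 0.039 ]]
top [271.2 144.7] 15 [[0.629  0.0782 0.028 ]] [[0.6257 0.0777 0.039 ]]
top [242.1 153.2] 12 [[0.6073 0.155  0.028 ]] [[0.6043 0.1537 0.039 ]]
top [271.4 153.4] 13 [[0.6055 0.078  0.028 ]] [[0.6025 0.0774 0.039 ]]
```

View pics/s41.png

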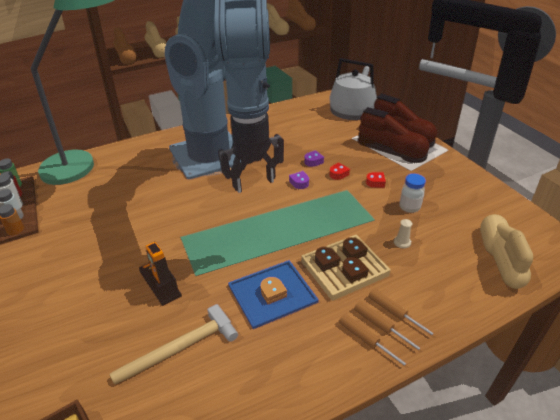

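View pics/t10.png

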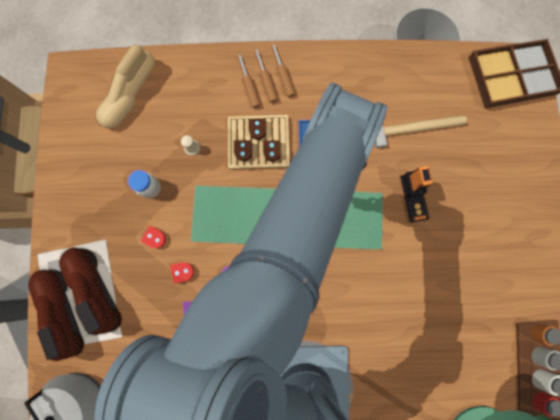

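View pics/s41c.png

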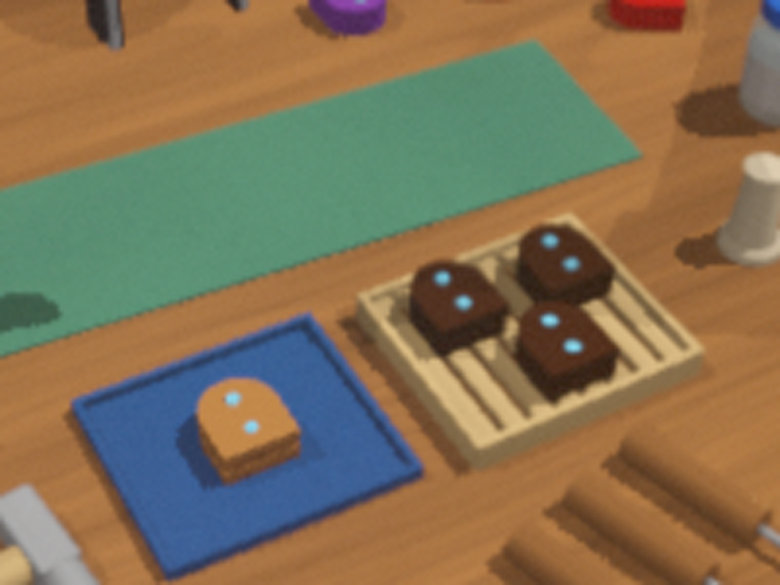

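Run:
```python
import cv2,numpy as np
a=cv2.imread("pics/scene0.png")[235:310,130:190]; b=cv2.imread("pics/s41.png")[235:310,130:190]
print(cv2.phaseCorrelate(np.float32(cv2.cvtColor(a,6)),np.float32(cv2.cvtColor(b,6))))
a0=cv2.imread("pics/scene0.png");b0=cv2.imread("pics/s41.png")
for n,(x,y,w,h) in dict(jar=(395,170,35,45),spool=(390,215,28,36),hammer=(110,300,130,80)).items():
    print(n,cv2.phaseCorrelate(np.float32(cv2.cvtColor(a0[y:y+h,x:x+w],6)),np.float32(cv2.cvtColor(b0[y:y+h,x:x+w],6))))
cv2.imwrite("pics/m.png",cv2.resize(np.hstack([a,b]),None,fx=6,fy=6,interpolation=cv2.INTER_CUBIC))
```

```text
((-0.19149855801456894, 0.5644966828001827), 0.7674493469662137)
jar ((-0.07238301993418261, 0.5623521175457), 0.9536277996169196)
spool ((-0.10743766540026023, 0.012312596890122762), 0.9098102587240714)
hammer ((0.49359244319703066, -0.03663293826122782), 0.9931803533766005)
```

View pics/m.png

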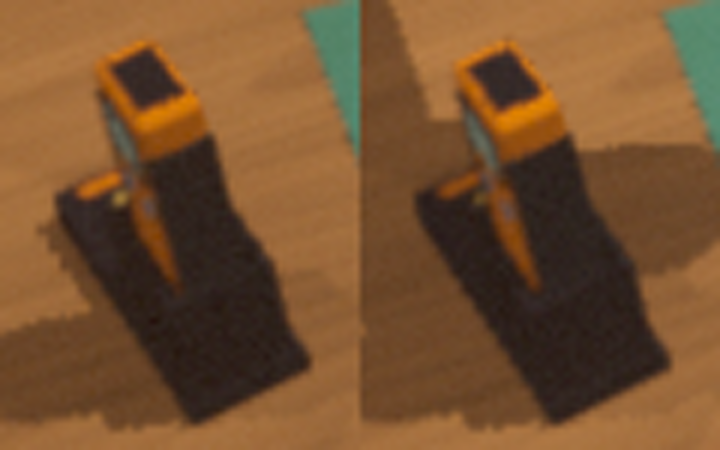

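The meter stands as it did at the start, and the bystanders match their start pictures to within a pixel. Hand in.

```bash
python3 -m handwheel '[[[0,0,0],[0,0,0],80],[[0,0,0],[0,0,0],80],[[0,0,0],[0,0,0],80]]'; python3 -c "
from h import *
s=cam('scene','pics/final.png')
for c,a in dots(s,(240,215,400,300)): print(c.round(1))
print(r.sign_off())"
```

```text
t: 78.28
position: [0.5172, -0.0496, 0.2101]
tool_rot: [-3.132, -0.007, -0.03]
contact_force: [-0.5, 0.7, -0.1]
grip_width: 0.0687
[350.6 241.2]
[356.  247.1]
[323.  250.8]
[328.4 257.1]
[350.5 261.6]
[356.4 268.3]
[269.2 281.8]
[274. 289.]
the job is handed in; nothing more can be done
None
```

I checked the meter on its contacts, tested all four heels left to right, docked the meter and sorted the heels. I handed the job in at 78 s of the 208 s allowed. No verdict is given, so everything below rests on my own checks.

- **Testing:** On the contacts and on each heel, front dot then back dot, the pins stayed down for more than 2 s. Forces were about 7–22 N and the tilt stayed under 2°. The pin was visible at the dot on heels 2, 3 and 4. On heel 1 and the contacts the case hid the pins, so there I relied on the measured positions.
- **Placing:** The three damp heels are on the rack and the dry one is in the tray. In the last pictures all lie flat, dots up and inside the lips. The damp heels' middles are about 30 mm (x) and 40 mm (y) or less from the rack's middle, and the dry heel is near the middle of the tray. The heels' dots did not move in the last pictures before hand-in.
- **Meter and other things:** The meter stands in its dock as in the start picture. The jar, thread cone and hammer match their start pictures to within a pixel. The tin and cup were not there this time.
- **Disagreement:** The two cameras differed by about 4 mm in x at heel height. I used their average, which agreed with the contacts' height and, where a pin showed, with where it sat. The leftover error should be about 2 mm, against the 6 mm allowed.

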